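# Rebuild the hearth's shield wall and re-arm its gas cut-off

### The job

Build up the shield wall of the brazing hearth with every loose firebrick on the bench, in running bond on the cemented bottom course: the second course is a half brick flush at each end with two whole bricks between them, and the whole bricks left go on as a third course, each centred over a joint between second-course pieces. When the wall is up, take the pin punch from its stand, press the recessed red reset button of the gas cut-off box fully down with its tip, and put the punch back upright in its hole. Leave the brush, the small pinion and the other things on the bench where they are.

Things in the scene. Friction and masses are not known exactly. Their poses are not given: they have to be found in the camera images.
- hearth: Brazing hearth, fixed, place and yaw vary: dark tray (hearth x -36 to +270 mm), tiled floor 33 mm high behind the wall, and three brown firebricks cemented end to end as the bottom course, each 116 (y) x 57 x 57 mm, centres at x 0, y -121, 0, +121 mm, tops 65 mm above the bench, ends at y +-179. Origin on the bench under the middle brick; x across the wall away from the robot, y along it, z up.
- brick1: Loose whole firebrick, cream, 116 x 57 x 57 mm (square section, so it may lie on any long face), about 0.26 kg. Origin at its centre, x along its length. Three to five of the whole bricks are there in any run.
- brick2: Loose whole firebrick, cream, 116 x 57 x 57 mm (square section, so it may lie on any long face), about 0.26 kg. Origin at its centre, x along its length. Three to five of the whole bricks are there in any run.
- brick3: Loose whole firebrick, cream, 116 x 57 x 57 mm (square section, so it may lie on any long face), about 0.26 kg. Origin at its centre, x along its length. Three to five of the whole bricks are there in any run.
- brick4: Loose whole firebrick, cream, 116 x 57 x 57 mm (square section, so it may lie on any long face), about 0.26 kg. Origin at its centre, x along its length. Three to five of the whole bricks are there in any run.
- brick5: Loose whole firebrick, cream, 116 x 57 x 57 mm (square section, so it may lie on any long face), about 0.26 kg. Origin at its centre, x along its length. Three to five of the whole bricks are there in any run.
- half1: Loose half firebrick, cream, a 57 mm cube, about 0.13 kg; any of its faces may be down. Origin at its centre. Both halves are always there, half2 stacked on half1 at the start.
- half2: Loose half firebrick, cream, a 57 mm cube, about 0.13 kg; any of its faces may be down. Origin at its centre. Both halves are always there, half2 stacked on half1 at the start.
- second_half_l (a point): Where the centre of the half brick at the left (hearth +y) end of the second course goes: hearth (0, +150.5, 93.5) mm. Its outer face is then flush with the end of the bottom course and about 3.5 mm remain to the whole brick beside it. Either half will do.
- second_half_r (a point): The same at the right (hearth -y) end: hearth (0, -150.5, 93.5) mm.
- second_full_l (a point): Where the centre of the left whole brick of the second course goes, its length along hearth y: hearth (0, +60.5, 93.5) mm, centred over a joint of the bottom course. Any whole brick will do in any of the whole-brick places.
- second_full_r (a point): The right whole brick of the second course: hearth (0, -60.5, 93.5) mm.
- third_l (a point): Whole-brick place in the third course, centre at hearth (0, +121, 150.5) mm, bridging the left half and the left whole brick. The leftover bricks, one to three, go in any of the three third-course places.
- third_mid (a point): Middle place in the third course, centre at hearth (0, 0, 150.5) mm, bridging the two whole bricks.
- third_r (a point): Right place in the third course, centre at hearth (0, -121, 150.5) mm.
- cutoff: Gas cut-off box, fixed, grey steel, 130 (x) x 100 (y) x 74 mm high, origin under its centre; it swaps places with the punch stand. On top: a round gauge (52 mm wide, 16 mm tall, centre at x = +30 mm), two lamps, and at x = -32 mm a round hole 19 mm wide ringed with yellow dots: the reset button lies in it.
- reset (a joint): Travel of the spring reset button in m: 0 up, 0.005 fully down, about 5 N at the bottom; it springs back by itself. Fully down means at least 0.0035 here.
- reset_top (a point): Middle of the red button's top face (15 mm wide), 65 mm above the bench, 9 mm below the top of the box when up. The hole is too narrow for fingers.
- stand: Wooden punch stand, fixed, 64 (x) x 136 (y) x 55 mm high, origin under its centre. The middle hole, 21 mm wide and 47 mm deep, holds the pin punch; two stub tools 14 mm thick fixed at y = +-45 mm reach up to 100 mm above the bench.
- stand_hole (a point): Centre of the floor of the stand's middle hole, 8 mm above the bench: the punch's tip rests here.
- punch: Pin punch, loose, 150 mm long, 0.12 kg, standing tip down in the stand; it may lean a few degrees. Origin at the tip's end, z along the punch towards its head. Tip 8 mm thick for the first 45 mm, then a round body 16 mm thick up to the head at 150 mm, with an orange grip sleeve from 72 to 138 mm.
- brush: Bystander: brush lying on the bench at the left, 180 mm long. Leave it.
- pinion: Bystander: small steel gear standing on its face near the right end of the wall, 38 mm wide, 38 mm high, origin under its centre. Leave it.
Not all that is in view belongs to the job. Leave any orange look-alike of the brick2 alone.

How it is judged:
By the outcome, as a careful person would: the job done as asked, in the order asked, and still so for the second after the job is handed in, with the robot touching nothing.
Of brick1, brick2, brick3, brick4, brick5 only 3 to 5 are there at a start; the rules pass over those that are not, and their reading is None.
At some moment in a run one of half1, half2 may be knocked a few centimetres aside while the robot is not near it.
It also fails if it takes over 210 s, if anything falls off the work surface, if the arm or the gripper's body presses on something with over 40 N, if the wrist force passes 120 N, or if a joint passes its speed limit or range.

### The arm

A 7-joint arm with a two-finger parallel gripper is mounted at the origin on the work surface. World frame = base frame: x ahead of the robot, y to its left, z up, the work surface at z = 0. Lengths are in mm, angles in rad, forces in N, time in s.
With the tool pointing down it reaches from about 400 to 875 mm from the base axis. Payload 4.4 kg.
Tool frame: the origin (TCP) lies at the very end of the fingers, on their centre line; the grasp point (between the pads) lies 19 mm behind it; z points along the fingers, y is the direction in which the jaws open and shut (so a half turn about z gives the same grasp; the last joint's range is limited). The gripper opens to 85 mm and grips with 20 to 120 N. Pads are 22 mm wide; open, the fingers measure 114 mm over their backs; the gripper's body (76 mm by 85 mm) begins 54 mm behind the grasp point. The pads swing forward as they close: fully open they stand 13 mm farther back than shut.
Start: joints at [1.166, 0.628, 0.038, 1.517, -0.027, 0.996, -0.02], TCP at [216.059, -613.055, 231.313] pointing down, gripper open.
Joint ranges: [-3.06, 3.06], [-0.37, 2.12], [-1.25, 1.32], [0.18, 2.47], [-1.1, 4.24], [0.23, 1.98], [-2.94, 2.94]. Speed limits (rad/s): [2.57, 2.57, 3.14, 3.14, 3.14, 3.14, 3.14].

### API

Orientations are given as [roll, pitch, yaw] about the fixed x, y, z axes, in that order (R = Rz(yaw) Ry(pitch) Rx(roll)).
In Python, from workcell import observe, vision, workorder gives the robot as it stands.
- The arm moves only by the tool step_arm, never from a script. Its argument "commands" is a list of rows, each a list of 3 entries, a list of its own where there are three numbers: the shift along the tool's x, y, z in mm, then the turn, a rotation vector about the tool's x, y, z in degrees, then the finger opening in mm, from 0 to 85.4. In form: [[[tx, ty, tz], [rx, ry, rz], claw], ...]. A call has 1 to 20 rows; each row shifts and turns the commanded pose from where the row before left it, along the tool's axes as they then stand; what a row does not reach is not made up. A row lasts 1/12 s, in which the tool goes at most 41.7 mm and 7.16 degrees, less where a joint would pass 70% of its speed; a pose out of reach is approached as far as the arm can. A call is refused whole if a number of a shift passes 41.7 or a number of a turn 7.16, either way. A call with a gripper value outside its range is refused whole. The fingers move at their own pace and stop on an object; "force" is the grip in N (left out, the last holds). Time passes only in rows, so rows that do not move let the fingers close. It gives the time, the measured TCP pose, the force and the opening at its end, in the units of the state.
- observe(): the state, without advancing time (a new reading comes with each control period).
- vision.get_image(name): name is "side" or "top"; returns a dict with "image" (400x640x3 uint8, blue, green, red), "mtx" (3x3 intrinsics, pixels), "k1" (the pictures are not rectified: a ray, as slopes to the right and down, at radius r is drawn at 1 + k1 r^2 times it, then the intrinsics apply), "extrinsics" (4x4, takes a point from camera to world coordinates). Camera axes: x right, y up, looking along -z (the intrinsics and any distortion apply to the point x, -y, -z); pixel columns grow to the right and rows downward; lengths in mm; the calibration is good to about 2 mm. A picture is of the moment at which its call begins. There is no depth.
- workorder.sign_off(): hands the job in, once; it reports no verdict.
Trained networks look in a picture, given as the dict that the camera call returned (one of the last four; its "shot" number tells which), for a name from the list of things; names that differ only in an ending like _2 or _b are one class to them, and where a whole thing is asked for, a point or a joint stands for the part that bears it (a point fixed in the world has none). Each returns a list of dicts, best first, with "score" (0 to 1); they miss things now and then, are a little off and sometimes report something else, mostly with a low value. They report only what shows in the picture. A call takes as long as a camera call. They do not tell look-alikes from the thing itself.
- vision.search_frame(label, picture): "bbox" ([left, top, right, bottom] in pixels, round what is visible of it).
- vision.masks_of(label, picture): "pixels" (400x640 bool, what is visible of it) and "bbox" ([left, top, right, bottom] in pixels, round what is visible of it).
- vision.spot_point(label, picture): "at" ([column, row] in pixels: a listed point, or the origin of a listed thing).
The state is a dict: "time": time; "joints": joint angles; "qvel": joint speeds; "effort": joint torques, N m; "ee_pos": TCP position; "tcp_rot": TCP orientation; "wrist_force": force on the tool from outside, world axes, zero at the start; "wrist_torque": the same for the moment, N m; "grip_width": finger opening in mm.
Only numpy, scipy, OpenCV 4.12 (cv2) and the standard library are available. Lean on these libraries where they do the work, as an engineer would, in place of code of your own. Each camera call takes 0.05 s, during which the arm holds its last target.

## Working session

There is one attempt and no reset: what is moved stays moved. The work goes in short steps, Python scripts to look and compute and a tool call to move; the robot and the scene stay as the last step left them, time stands still between calls to the robot, and variables do not carry over. Pictures are saved under pics/ and viewed, and the job is handed in when it is done.

Besides the shell and the picture viewer there is one more tool, called after ">>>" as name(argument=value, ...), one argument or row to a line, values as JSON. step_arm: Moves the arm, as the interface text tells. Its arguments: {"type":"object","properties":{"commands":{"type":"array","items":{"type":"array"}},"force":{"type":"number"}},"required":["commands"]}

```bash
ls; mkdir -p pics
python3 - <<'E'
from workcell import observe, vision, workorder
import cv2
s=observe(); print(s)
for n in ("side","top"):
    p=vision.get_image(n); cv2.imwrite(f"pics/{n}0.png",p["image"]); print(n,p["mtx"].tolist(),p["k1"],p["extrinsics"].tolist(),p["shot"])
E
```

```text
pics
{'time': 0.0, 'joints': array([ 1.16619801,  0.62933161,  0.03844878,  1.51837353, -0.02695697,
        0.99634488, -0.01998249]), 'qvel': array([-1.99518917e-03, -5.80440958e-04, -9.56968844e-05,  1.35579397e-04,
       -1.26426139e-04,  1.77947135e-04,  9.37803705e-04]), 'effort': array([-1.01507270e-03, -5.63398147e+01,  1.22641660e+00, -1.93448085e+01,
        1.12274659e-02,  1.05010509e-02, -8.46321413e-08]), 'ee_pos': array([ 215.82764113, -612.44030456,  230.3968979 ]), 'tcp_rot': array([-3.13965442e+00,  6.53642625e-05,  3.38833653e-01]), 'wrist_force': array([-0.5442136 ,  0.22061995,  0.2351314 ]), 'wrist_torque': array([ 0.04774891, -0.01071832,  0.01025723]), 'grip_width': 85.2701960015743}
side [[440.7977721622075, 0.0, 325.2621860782117], [0.0, 440.7977721622075, 194.94633472455104], [0.0, 0.0, 1.0]] -0.03818912377855283 [[0.9497909194317573, 0.20762685104208276, -0.2340690071139833, 201.4559717773525], [-0.3125239903218322, 0.6654831319810036, -0.6778354937018815, -769.2615253907387], [0.015032126872020199, 0.7169541769005204, 0.6969582077761912, 937.1834628605593], [0.0, 0.0, 0.0, 1.0]] 1
top [[451.07865745155425, 0.0, 320.34202319242337], [0.0, 451.07865745155425, 207.3822791420955], [0.0, 0.0, 1.0]] -0.06656017599212313 [[-0.01846732469332912, 0.9954255138924342, -0.09373902181404571, 377.42819516195806], [-0.999801223475368, -0.017680796749534686, 0.009214280409150217, 71.31048827237571], [0.007514749219233001, 0.0938905518051983, 0.9955541636826634, 1214.7601565217099], [0.0, 0.0, 0.0, 1.0]] 2
```

View pics/side0.png

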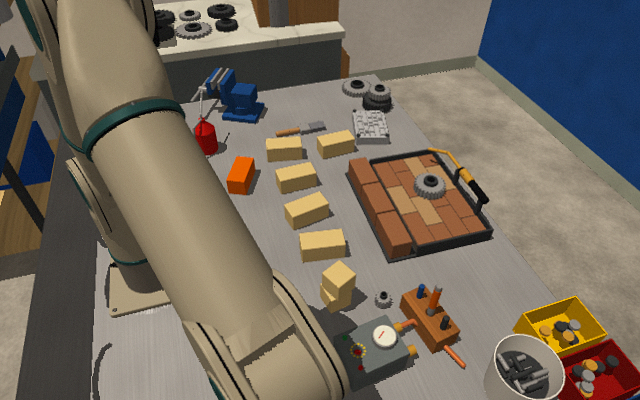

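View pics/top0.png

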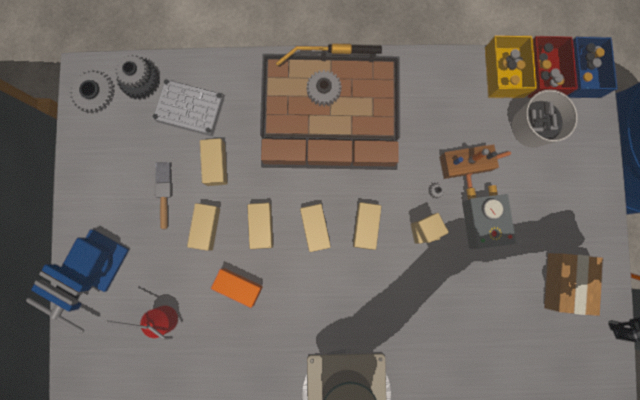

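```bash
cat > h.py <<'E'
import numpy as np, cv2
from scipy.optimize import least_squares, minimize
def proj(p,P):
    P=np.atleast_2d(np.asarray(P,float)); E=np.asarray(p["extrinsics"]); K=np.asarray(p["mtx"])
    c=(P-E[:3,3])@E[:3,:3]
    s=np.c_[c[:,0]/-c[:,2],-c[:,1]/-c[:,2]]
    s=s*(1+p["k1"]*(s**2).sum(1,keepdims=True))
    return s@K[:2,:2].T+K[:2,2]
def back(p,uv,z):
    uv=np.atleast_2d(np.asarray(uv,float)); E=np.asarray(p["extrinsics"]); K=np.asarray(p["mtx"])
    d=(uv-K[:2,2])/np.diag(K)[:2]; s=d.copy()
    for _ in range(20): s=d/(1+p["k1"]*(s**2).sum(1,keepdims=True))
    r=np.c_[s[:,0],-s[:,1],-np.ones(len(s))]@E[:3,:3].T
    t=(z-E[2,3])/r[:,2]
    return E[:3,3]+r*t[:,None]
def box(c,yaw,L,W,H):
    c=np.asarray(c,float)
    o=np.array([[a,b,d] for a in(-.5,.5) for b in(-.5,.5) for d in(-.5,.5)])*[L,W,H]
    R=np.array([[np.cos(yaw),-np.sin(yaw),0],[np.sin(yaw),np.cos(yaw),0],[0,0,1]])
    return o@R.T+c
S=8
def sil(p,pts,shape=(400,640)):
    # antialiased silhouette of convex hull
    m=np.zeros(shape,np.uint8)
    h=cv2.convexHull(proj(p,pts).astype(np.float32))
    cv2.fillConvexPoly(m,np.round(h*256).astype(np.int32),255,cv2.LINE_AA,8)
    return m/255.
E
cat > look.py <<'E'
from workcell import observe, vision
from h import *
import pickle
p=vision.get_image("top"); q=vision.get_image("side")
out={}
for l in ["brick1","half1","hearth","cutoff","stand","punch","pinion","reset_top","brush"]:
    for n,pp in(("top",p),("side",q)):
        m=vision.masks_of(l,pp); out[l,n]=m
        print(l,n,[(round(x["score"],2),[int(v) for v in x["bbox"]]) for x in m][:9])
for l in ["brick1","half1","half2","hearth","cutoff","stand","stand_hole","punch","pinion","reset_top"]:
    print(l,[[(np.round(x["score"],2),np.round(x["at"],1).tolist()) for x in vision.spot_point(l,pp)][:7] for pp in(p,q)])
pickle.dump((p,q,out),open("d0.pkl","wb"))
E
python3 look.py
```

```text
brick1 top [(0.82, [248, 204, 273, 246]), (0.81, [354, 203, 382, 250]), (0.78, [189, 204, 219, 252]), (0.73, [209, 271, 261, 308]), (0.61, [198, 136, 226, 185]), (0.58, [300, 205, 333, 255]), (0.33, [463, 154, 515, 250]), (0.2, [260, 38, 402, 169])]
brick1 side [(0.89, [227, 157, 252, 196]), (0.87, [317, 129, 354, 158]), (0.84, [274, 161, 316, 193]), (0.82, [298, 231, 345, 260]), (0.77, [282, 189, 329, 229]), (0.62, [276, 123, 325, 140])]
half1 top [(0.7, [413, 209, 446, 242]), (0.45, [352, 202, 382, 249])]
half1 side [(0.93, [322, 261, 356, 297]), (0.81, [319, 283, 350, 312]), (0.24, [400, 285, 459, 351])]
hearth top [(0.8, [259, 43, 400, 170]), (0.2, [301, 205, 331, 252])]
hearth side [(0.58, [348, 148, 496, 260])]
cutoff top [(0.67, [461, 154, 515, 247]), (0.52, [257, 39, 400, 169])]
cutoff side [(0.88, [333, 316, 460, 392])]
stand top [(0.55, [441, 144, 498, 182])]
stand side [(0.55, [397, 283, 459, 353]), (0.37, [347, 151, 492, 260])]
punch top [(0.69, [470, 147, 490, 164]), (0.63, [187, 203, 219, 253])]
punch side [(0.62, [429, 283, 440, 315])]
pinion top [(0.47, [427, 184, 443
[... 1600 characters left out ...]
np.float64(0.67), [463.9, 164.5]), (np.float64(0.6), [494.4, 230.7])], [(np.float64(0.81), [428.2, 323.6])]]
stand_hole [[(np.float64(0.25), [210.1, 161.3])], [(np.float64(0.61), [426.6, 322.9]), (np.float64(0.27), [403.8, 226.6])]]
punch [[(np.float64(0.43), [469.2, 162.2]), (np.float64(0.35), [464.5, 163.2])], [(np.float64(0.7), [429.5, 324.7]), (np.float64(0.34), [336.6, 290.6]), (np.float64(0.31), [305.3, 206.7])]]
pinion [[(np.float64(0.63), [434.0, 191.6])], [(np.float64(0.7), [383.9, 299.5]), (np.float64(0.43), [429.1, 323.5]), (np.float64(0.39), [427.0, 322.8])]]
reset_top [[(np.float64(0.69), [423.5, 230.3]), (np.float64(0.54), [496.3, 232.6])], [(np.float64(0.37), [354.8, 354.1])]]
```

```bash
cat > seg.py <<'E'
from h import *
def cream(img):
    b,g,r=[img[...,i].astype(float) for i in range(3)]
    s=(r-b)/(r+1)
    return ((s>.25)&(g>0.66*r)&(r>55)&(g<0.97*r)).astype(np.uint8)
def fitbox(ps,masks,x0,dims,z,win=22):
    # ps pics, masks binary float; returns x,y,yaw
    L,W,H=dims
    wins=[]
    for p in ps:
        u=proj(p,box([*x0[:2],z],x0[2],L,W,H)); a=np.floor(u.min(0)-win*.4).astype(int); b=np.ceil(u.max(0)+win*.4).astype(int)
        a=np.maximum(a,0); wins.append((a,b))
    def cost(v):
        c=0
        for p,m,(a,b) in zip(ps,masks,wins):
            s=sil(p,box([v[0],v[1],z],v[2]/50,L,W,H))
            c+=((s-m)[a[1]:b[1],a[0]:b[0]]**2).sum()
        return c
    r=minimize(cost,[x0[0],x0[1],x0[2]*50],method="Nelder-Mead",options=dict(initial_simplex=np.array([[x0[0],x0[1],x0[2]*50]]*4)+np.array([[0,0,0],[8,0,0],[0,8,0],[0,0,6]]),xatol=.05,fatol=.05,maxiter=300))
    return r.x[0],r.x[1],r.x[2]/50,r.fun
E
cat > f.py <<'E'
import pickle; from seg import *
p,q,out=pickle.load(open("d0.pkl","rb"))
mp,mq=cream(p["image"]),cream(q["image"])
cv2.imwrite("pics/mask.png",np.vstack([mp,mq])[:, :]*255)
for c in [(212,161),(203,226),(260,225),(316,227),(368,225)]:
    w=back(p,c,57)[0]
    best=None
    for yaw in (-.3,-.1,.1,.3):
        for nm,ps,ms in(("both",[p,q],[mp,mq]),):
            r=fitbox(ps,ms,[w[0],w[1],yaw],(116,57,57),28.5)
            if best is None or r[3]<best[3]: best=r
    rt=fitbox([p],[mp],best,(116,57,57),28.5); rs=fitbox([q],[mq],best,(116,57,57),28.5)
    for b in(best,rt,rs): print(c,np.round(b,3))
E
python3 f.py
```

```text
(212, 161) [6.15643e+02 3.42552e+02 9.00000e-02 2.35154e+02]
(212, 161) [6.14803e+02 3.43729e+02 9.30000e-02 1.25224e+02]
(212, 161) [6.16510e+02 3.41301e+02 8.00000e-02 1.32452e+02]
(203, 226) [ 4.44290e+02  3.69114e+02 -1.87000e-01  5.06764e+02]
(203, 226) [ 4.43101e+02  3.68807e+02 -1.58000e-01  1.29091e+02]
(203, 226) [ 4.45994e+02  3.69322e+02 -2.00000e-01  3.69505e+02]
(260, 225) [4.43774e+02 2.18359e+02 2.90000e-02 5.49888e+02]
(260, 225) [4.44033e+02 2.18982e+02 4.20000e-02 1.01828e+02]
(260, 225) [ 4.43962e+02  2.16674e+02 -2.90000e-02  7.15666e+02]
(316, 227) [4.36111e+02 7.44310e+01 1.92000e-01 4.17893e+02]
(316, 227) [4.35323e+02 7.53180e+01 1.95000e-01 6.92470e+01]
(316, 227) [4.36659e+02 7.28580e+01 2.12000e-01 8.22896e+02]
(368, 225) [ 4.38236e+02 -6.09290e+01 -1.64000e-01  4.89632e+02]
(368, 225) [ 4.37805e+02 -6.07770e+01 -1.65000e-01  8.86240e+01]
(368, 225) [ 4.37712e+02 -6.34040e+01 -2.01000e-01  5.23651e+02]
```

```bash
python3 -c "
import cv2,pickle
p,q,o=pickle.load(open('d0.pkl','rb'))
a=cv2.resize(p['image'][120:270,180:460],None,fx=2.7,fy=2.7,interpolation=cv2.INTER_CUBIC);cv2.imwrite('pics/c1.png',a)
a=cv2.resize(q['image'][240:400,290:490],None,fx=3.7,fy=3.7,interpolation=cv2.INTER_CUBIC);cv2.imwrite('pics/c2.png',a)
a=cv2.resize(p['image'][140:260,400:560],None,fx=4.5,fy=4.5,interpolation=cv2.INTER_CUBIC);cv2.imwrite('pics/c3.png',a)
"
```

```text
(no output)
```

View pics/mask.png

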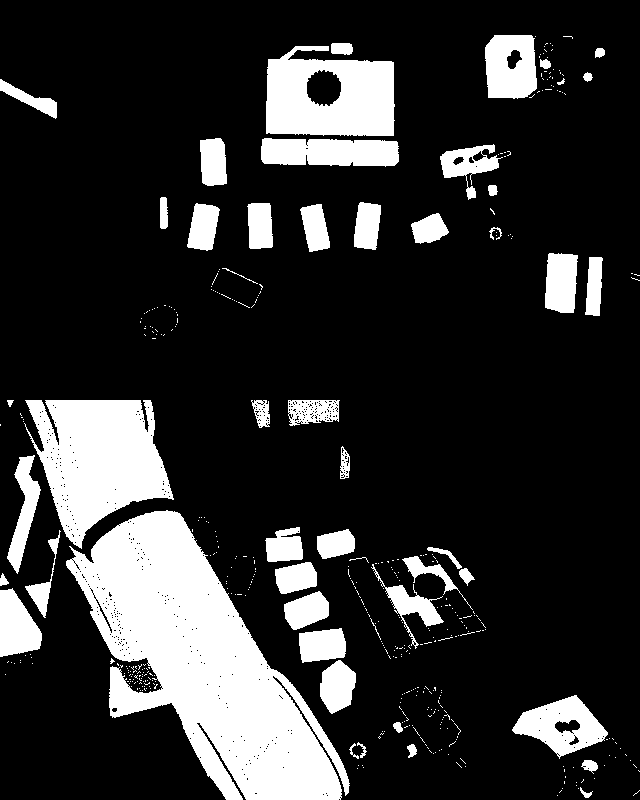

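View pics/c2.png

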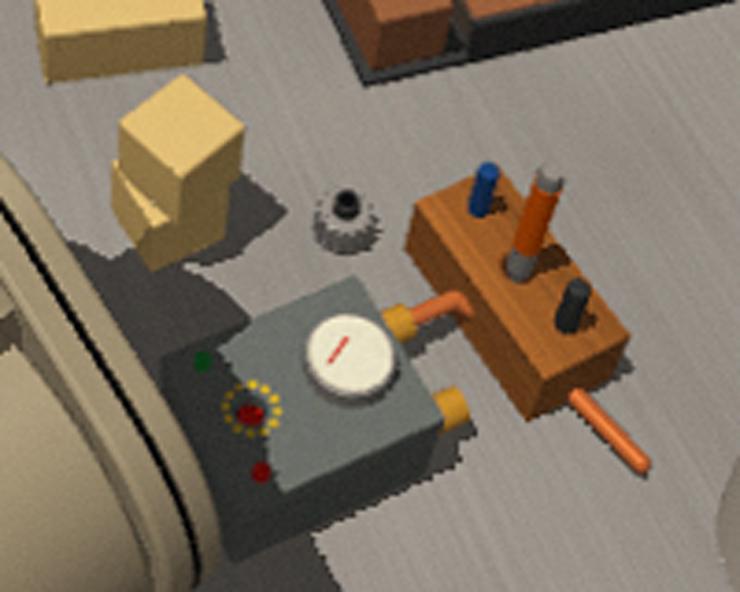

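View pics/c3.png

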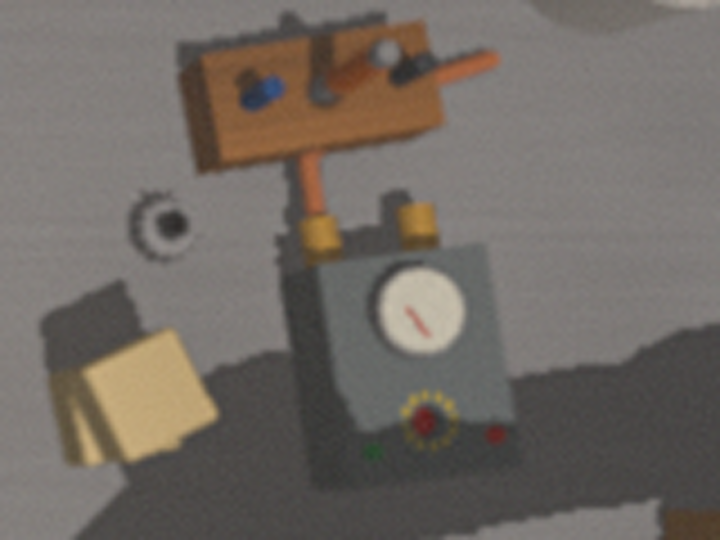

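View pics/c1.png

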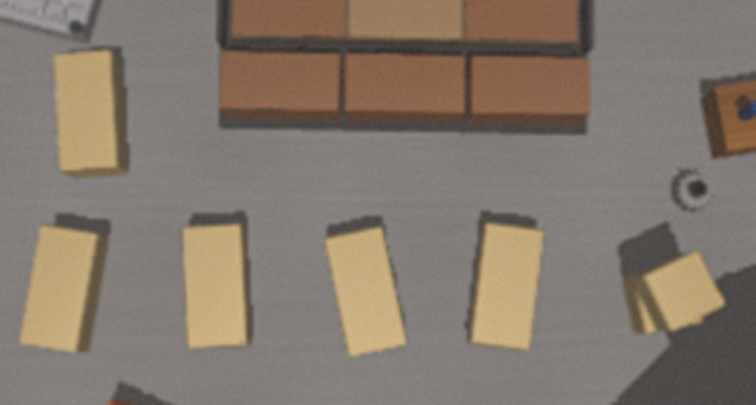

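```bash
python3 -c "
import cv2,pickle
p,q,o=pickle.load(open('d0.pkl','rb'))
a=cv2.resize(p['image'][125:180,250:410],None,fx=5,fy=5,interpolation=cv2.INTER_CUBIC)
b=cv2.resize(q['image'][145:265,340:500],None,fx=5,fy=5,interpolation=cv2.INTER_CUBIC)
cv2.imwrite('pics/c4.png',a);cv2.imwrite('pics/c5.png',b)
"
```

```text
(no output)
```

View pics/c4.png

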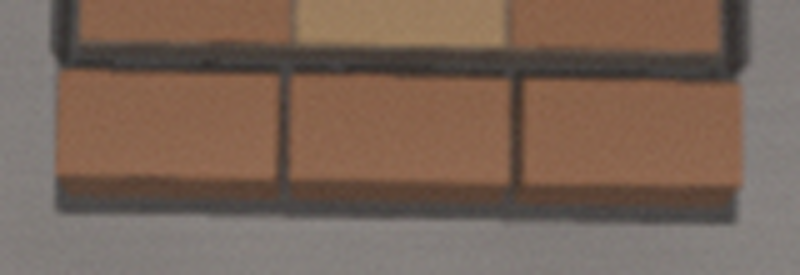

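View pics/c5.png

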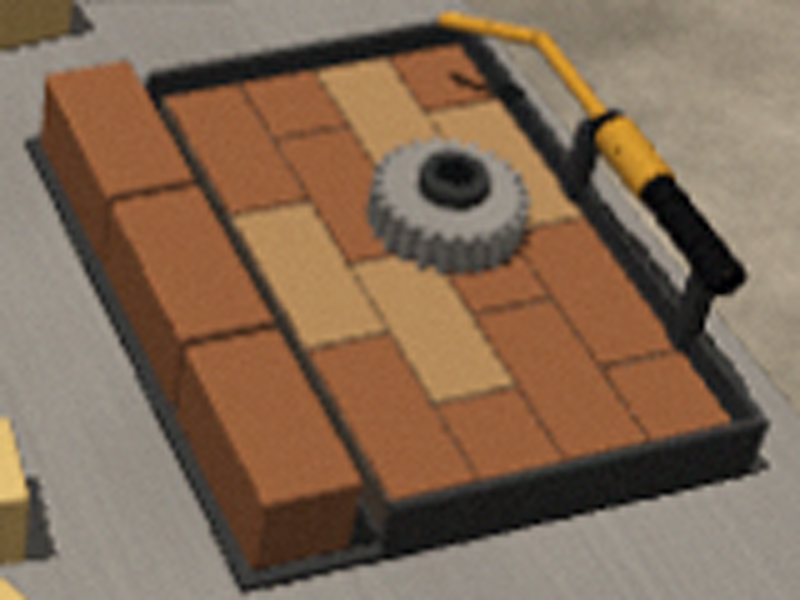

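```bash
cat > hearth.py <<'E'
import pickle; from seg import *
p,q,out=pickle.load(open("d0.pkl","rb"))
T=lambda c,o:(np.array(c,float)+.5)/5-.5+np.array(o)
A=T([(58,70),(741,82),(740,187),(57,177)],(250,125))
B=T([(130,62),(358,487),(262,502),(46,74)],(340,145))
M=np.array([[28.5,179],[28.5,-179],[-28.5,-179],[-28.5,179]])
def pts(v):
    c,s=np.cos(v[2]),np.sin(v[2]); return np.c_[M[:,0]*c-M[:,1]*s+v[0],M[:,0]*s+M[:,1]*c+v[1],np.full(4,65)]
for n,L in(("top",[(p,A)]),("side",[(q,B)]),("both",[(p,A),(q,B)])):
    r=least_squares(lambda v:np.concatenate([(proj(P,pts(v))-U).ravel() for P,U in L]),[600,50,0],x_scale=[1,1,.01])
    print(n,np.round(r.x,4),np.round(r.fun,2))
E
python3 hearth.py
cat > f2.py <<'E'
import pickle,sys; from seg import *
def iso(m,pt):
    n,l=cv2.connectedComponents(m,connectivity=4); k=l[int(round(pt[1])),int(round(pt[0]))]
    if k==0: print("bad seed",pt)
    o=(l==k).astype(np.uint8)
    return cv2.morphologyEx(o,cv2.MORPH_CLOSE,np.ones((3,3),np.uint8))
if __name__=="__main__":
    p,q,out=pickle.load(open("d0.pkl","rb"))
    mp,mq=cream(p["image"]),cream(q["image"])
    for w in [(615.6,342.5,.09),(444,369,-.187),(443.7,218.4,.03),(436,74.4,.19),(438,-61,-.164)]:
        w=np.array(w); c=proj(p,[*w[:2],50])[0]; d=proj(q,[*w[:2],50])[0]
        a,b=iso(mp,c),iso(mq,d)
        for ps,ms in(([p],[a]),([q],[b]),([p,q],[a,b])):
            print(np.round(fitbox(ps,ms,w,(116,57,57),28.5),3),a.sum(),b.sum())
E
python3 f2.py
```

```text
top [ 6.340741e+02  3.414360e+01 -3.270000e-02] [-0.34 -0.09  0.41 -0.26  0.72  0.24 -0.78  0.06]
side [ 6.333284e+02  2.893700e+01 -4.560000e-02] [ 0.21 -0.8   0.76 -0.4  -0.65  1.07 -0.32 -0.28]
both [ 6.34023e+02  3.24270e+01 -3.82000e-02] [ 0.39 -0.45  1.13  0.12  1.32  0.62 -0.16 -0.3  -0.42 -1.49  0.84 -1.63
 -0.46 -0.06 -0.89 -0.9 ]
[6.14899e+02 3.43996e+02 9.30000e-02 1.24234e+02] 1135 854
[6.16161e+02 3.40414e+02 7.80000e-02 7.67270e+01] 1135 854
[6.16018e+02 3.42650e+02 9.30000e-02 2.08361e+02] 1135 854
[ 4.43115e+02  3.68760e+02 -1.61000e-01  1.28893e+02] 1146 1032
[ 4.45254e+02  3.70547e+02 -1.62000e-01  1.81878e+02] 1146 1032
[ 4.44122e+02  3.69887e+02 -1.61000e-01  3.17797e+02] 1146 1032
[4.43996e+02 2.19213e+02 4.90000e-02 9.97100e+01] 1064 1014
[ 4.43983e+02  2.16988e+02 -2.30000e-02  7.62130e+01] 1064 1014
[4.43945e+02 2.18237e+02 2.80000e-02 1.86276e+02] 1064 1014
[4.35365e+02 7.56340e+01 1.95000e-01 6.88970e+01] 998 1185
[4.36924e+02 7.29750e+01 2.18000e-01 8.90500e+01] 998 1185
[4.36217e+02 7.45200e+01 1.88000e-01 1.70742e+02] 998 1185
[ 4.37818e+02 -6.05270e+01 -1.61000e-01  8.82860e+01] 1055 1336
[ 4.37876e+02 -6.27790e+01 -1.93000e-01  9.98450e+01] 1055 1336
[ 4.38228e+02 -6.09890e+01 -1.65000e-01  1.92042e+02] 1055 1336
```

```bash
cat > go.py <<'E'
import sys,numpy as np
from scipy.spatial.transform import Rotation as R
from workcell import observe
s=observe()
x,y,z,yaw=[float(a) for a in sys.argv[1:5]]
P=np.array(s["ee_pos"]); C=R.from_euler("xyz",s["tcp_rot"]); T=R.from_euler("xyz",[np.pi,0,yaw])
if len(sys.argv)>5: T=R.from_euler("xyz",[np.pi,0,s["tcp_rot"][2]])
rv=(C.inv()*T).as_rotvec(degrees=True)
d=np.array([x,y,z])-P
print("t",round(s["time"],2),"pos",np.round(P,1),"rot",np.round(s["tcp_rot"],4),"F",np.round(s["wrist_force"],1),"w",round(s["grip_width"],1),"q",np.round(s["joints"],2))
print("turn",np.round(rv,2),"then shift(target axes)",np.round(T.inv().apply(d),1),"shift(cur axes)",np.round(C.inv().apply(d),1))
E
python3 go.py 438 -61.5 200 -.165
```

```text
t 2.1 pos [ 216.1 -613.1  231.3] rot [ 3.1416 -0.      0.3388] F [ 0.5 -0.2 -0.3] w 85.2 q [ 1.17  0.63  0.04  1.52 -0.03  1.   -0.02]
turn [ 0.   -0.   28.86] then shift(target axes) [ 128.3 -580.5   31.3] shift(cur axes) [ 392.6 -446.5   31.3]
```

>>> step_arm(
  commands=[
    [[0,0,0],[0,0,7],85],
    [[0,0,0],[0,0,7],85],
    [[0,0,0],[0,0,7],85],
    [[0,0,0],[0,0,7],85],
    [[6,-29,1],[0,0,0.86],85],
    [[6.4,-29,1],[0,0,0],85],
    [[6.4,-29,1],[0,0,0],85],
    [[6.4,-29,1],[0,0,0],85],
    [[6.4,-29,1],[0,0,0],85],
    [[6.4,-29,1],[0,0,0],85],
    [[6.4,-29,1],[0,0,0],85],
    [[6.4,-29,1],[0,0,0],85],
    [[6.4,-29,1],[0,0,0],85],
    [[6.4,-29,1],[0,0,0],85],
    [[6.4,-29,1],[0,0,0],85],
    [[6.4,-29,1],[0,0,0],85],
    [[6.4,-29,1],[0,0,0],85],
    [[6.4,-29,1],[0,0,0],85],
    [[6.4,-29,1],[0,0,0],85],
    [[6.4,-29,1],[0,0,0],85],
  ],
  force=60,
)

```text
time: 3.77
ee_pos: [393.0, -170.7, 215.6]
tcp_rot: [3.141, -0.001, -0.165]
wrist_force: [0.7, -0.0, -0.1]
grip_width: 85.1
```

```bash
python3 go.py 438 -61.5 120 -.165
```

```text
t 3.77 pos [ 393.  -170.7  215.6] rot [ 3.1415e+00 -9.0000e-04 -1.6510e-01] F [ 0.7 -0.  -0.1] w 85.1 q [ 0.23  0.34  0.15  2.12 -0.08  0.68 -1.3 ]
turn [ 0.01 -0.05 -0.  ] then shift(target axes) [  26.5 -115.1   95.6] shift(cur axes) [  26.4 -115.1   95.6]
```

>>> step_arm(
  commands=[
    [[6.6,-28.8,0],[0,0,0],85],
    [[6.6,-28.8,10],[0,0,0],85],
    [[6.6,-28.8,20],[0,0,0],85],
    [[6.6,-28.8,25],[0,0,0],85],
    [[0,0,25],[0,0,0],85],
    [[0,0,15],[0,0,0],85],
    [[0,0,0],[0,0,0],85],
    [[0,0,0],[0,0,0],85],
  ],
)

```text
time: 4.43
ee_pos: [437.1, -62.7, 120.1]
tcp_rot: [3.141, 0.001, -0.165]
wrist_force: [0.2, 0.1, -0.1]
grip_width: 85.2
```

```bash
cat > snap.py <<'E'
import sys,cv2,pickle
from workcell import vision
n=sys.argv[1]
p=vision.get_image("top"); q=vision.get_image("side")
pickle.dump((p,q),open("now.pkl","wb"))
def crop(im,a):
    f=min(780/(a[2]-a[0]),590/(a[3]-a[1]))
    return cv2.resize(im[a[1]:a[3],a[0]:a[2]],None,fx=f,fy=f,interpolation=cv2.INTER_CUBIC)
c=[int(v) for v in sys.argv[2].split(",")] if len(sys.argv)>2 else [180,40,520,300]
cv2.imwrite(f"pics/{n}t.png",crop(p["image"],c))
d=[int(v) for v in sys.argv[3].split(",")] if len(sys.argv)>3 else [220,100,520,325]
cv2.imwrite(f"pics/{n}s.png",crop(q["image"],d))
E
python3 snap.py a; python3 go.py 438 -61.5 10 -.165
```

```text
t 4.53 pos [438.1 -63.2 121.2] rot [ 3.1415e+00 -1.8000e-03 -1.6580e-01] F [ 1.1  0.5 -0.2] w 84.9 q [ 0.01  0.53  0.1   2.19 -0.12  0.43 -1.53]
turn [ 0.   -0.1  -0.04] then shift(target axes) [ -0.4  -1.6 111.2] shift(cur axes) [ -0.6  -1.6 111.2]
```

View pics/at.png

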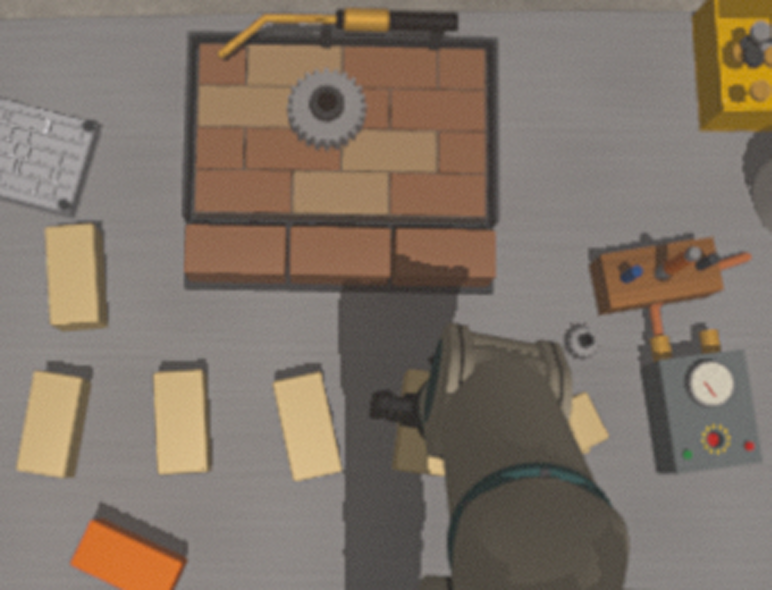

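View pics/as.png

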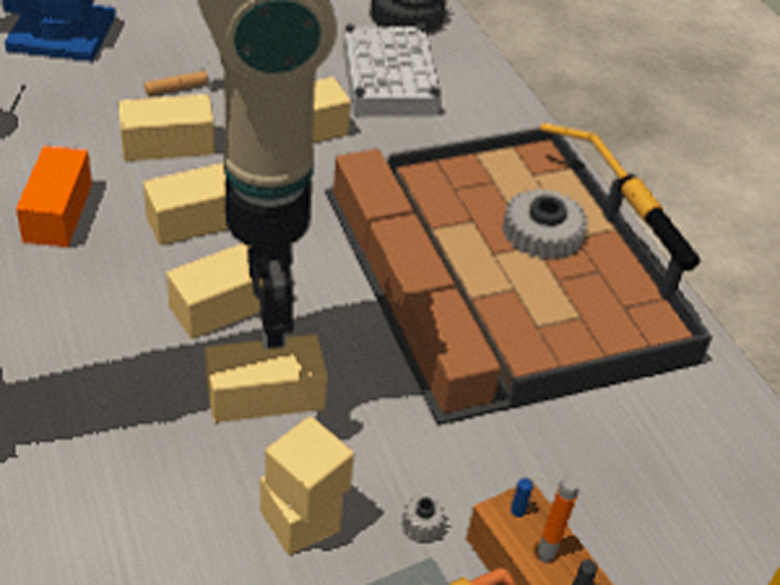

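>>> step_arm(
  commands=[
    [[0,-1,20],[0,0,0],85],
    [[0,0,20],[0,0,0],85],
    [[0,0,20],[0,0,0],85],
    [[0,0,20],[0,0,0],85],
    [[0,0,15],[0,0,0],85],
    [[0,0,12],[0,0,0],85],
    [[0,0,0],[0,0,0],85],
    [[0,0,0],[0,0,50],50],
  ],
)

```text
refused, turn out of range in row 8
```

>>> step_arm(
  commands=[
    [[0,-1,20],[0,0,0],85],
    [[0,0,20],[0,0,0],85],
    [[0,0,20],[0,0,0],85],
    [[0,0,20],[0,0,0],85],
    [[0,0,15],[0,0,0],85],
    [[0,0,12],[0,0,0],85],
    [[0,0,0],[0,0,0],85],
    [[0,0,0],[0,0,0],50],
    [[0,0,0],[0,0,0],50],
    [[0,0,0],[0,0,0],50],
    [[0,0,0],[0,0,0],50],
    [[0,0,0],[0,0,0],50],
    [[0,0,0],[0,0,0],50],
  ],
)

```text
time: 5.62
ee_pos: [437.4, -59.6, 29.2]
tcp_rot: [-3.135, 0.004, -0.165]
wrist_force: [-1.2, 0.4, 5.5]
grip_width: 55.8
```

```bash
python3 go.py 0 0 150 1.533
```

```text
t 5.62 pos [437.4 -59.6  29.2] rot [-3.1349  0.0035 -0.1649] F [-1.2  0.4  5.5] w 55.8 q [-0.06  0.74  0.21  2.23 -0.69  0.23 -0.97]
turn [ -0.46  -0.17 -97.28] then shift(target axes) [  43.  -439.3 -120.8] shift(cur axes) [-441.6   12.2 -119.3]
```

>>> step_arm(
  commands=[
    [[0,0,-15],[0,0,0],50],
    [[0,0,-25],[0,0,0],50],
    [[0,0,-25],[0,0,0],50],
    [[0,0,-25],[0,0,-3],50],
    [[0,0,-25],[0,0,-7],50],
    [[0,0,-25],[0,0,-7],50],
    [[0,0,-20],[0,0,-7],50],
    [[0,0,-20],[0,0,-7],50],
    [[0,0,0],[0,0,-7],50],
    [[0,0,0],[0,0,-7],50],
    [[0,0,0],[0,0,-7],50],
    [[0,0,0],[0,0,-7],50],
    [[0,0,0],[0,0,-7],50],
    [[0,0,0],[0,0,-7],50],
    [[0,0,0],[0,0,-7],50],
    [[0,0,0],[0,0,-7],50],
    [[0,0,0],[0,0,-7],50],
    [[0,0,0],[0,0,-3.3],50],
    [[0,0,0],[0,0,0],50],
    [[0,0,0],[0,0,0],50],
  ],
)

```text
time: 7.28
ee_pos: [437.1, -61.3, 208.3]
tcp_rot: [-3.137, -0.006, 1.53]
wrist_force: [0.2, 0.2, -1.7]
grip_width: 55.8
```

```bash
python3 go.py 631.8 -28.3 200 1.535
```

```text
t 7.28 pos [437.1 -61.3 208.3] rot [-3.1371 -0.0056  1.5304] F [ 0.2  0.2 -1.7] w 55.8 q [-0.    0.38  0.11  2.1  -0.07  0.68  0.12]
turn [-0.25 -0.32 -0.26] then shift(target axes) [ 40.  193.4   8.3] shift(cur axes) [ 40.8 193.2   7.7]
```

>>> step_arm(
  commands=[
    [[4,20,0],[-0.25,-0.32,-0.26],50],
    [[4,20,0],[0,0,0],50],
    [[4,20,0],[0,0,0],50],
    [[4,20,0],[0,0,0],50],
    [[4,20,0],[0,0,0],50],
    [[4,20,0],[0,0,0],50],
    [[4,20,0],[0,0,0],50],
    [[4,20,0],[0,0,0],50],
    [[4,20,0],[0,0,0],50],
    [[4,13.4,0],[0,0,0],50],
    [[0,0,0],[0,0,0],50],
    [[0,0,0],[0,0,0],50],
    [[0,0,0],[0,0,0],50],
  ],
)

```text
time: 8.37
ee_pos: [630.7, -27.7, 207.4]
tcp_rot: [-3.139, 0.0, 1.536]
wrist_force: [0.5, -0.2, -3.6]
grip_width: 56.0
```

```bash
python3 go.py 631.8 -28.3 110 1.535;python3 snap.py b
```

```text
t 8.37 pos [630.7 -27.7 207.4] rot [-3.1389  0.      1.5364] F [ 0.5 -0.2 -3.6] w 56.0 q [-0.07  0.63  0.11  1.6  -0.08  0.92  0.04]
turn [-0.16  0.    0.08] then shift(target axes) [-0.6  1.2 97.4] shift(cur axes) [-0.6  1.4 97.4]
```

View pics/bt.png

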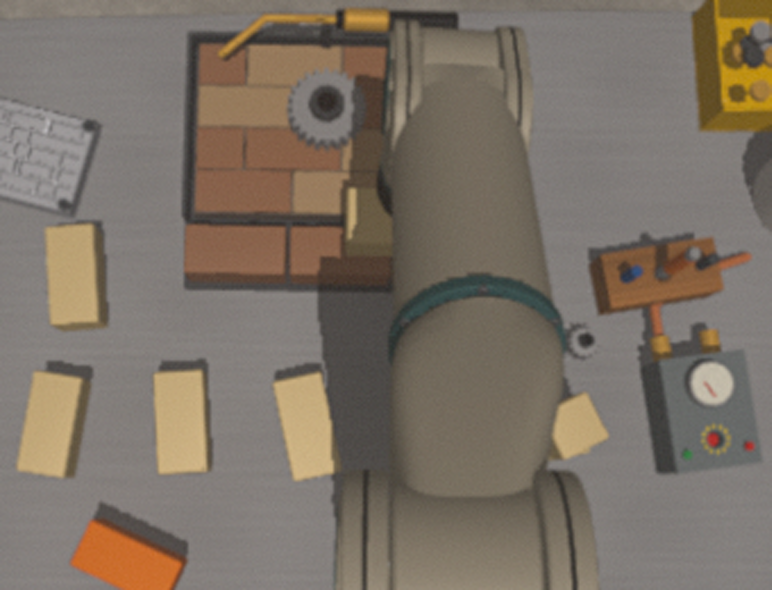

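View pics/bs.png

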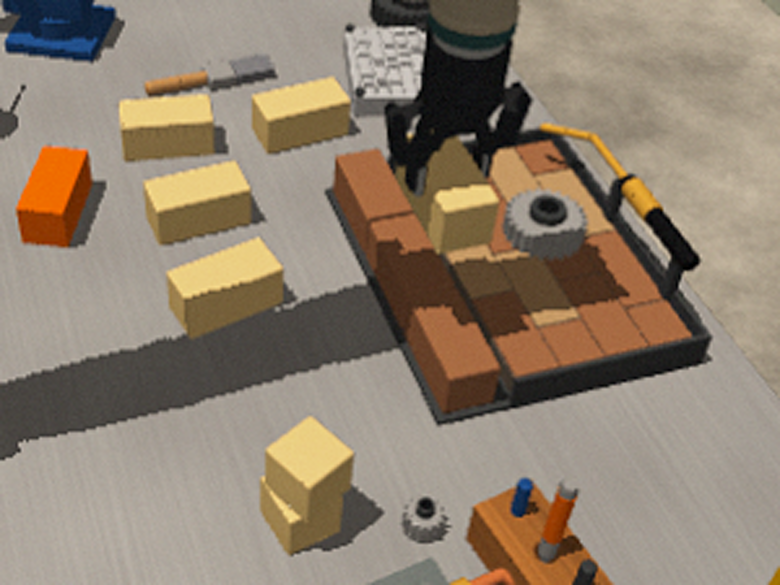

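>>> step_arm(
  commands=[
    [[-0.6,1.3,20],[-0.16,0,0.08],50],
    [[0,0,20],[0,0,0],50],
    [[0,0,20],[0,0,0],50],
    [[0,0,20],[0,0,0],50],
    [[0,0,15],[0,0,0],50],
    [[0,0,8],[0,0,0],50],
    [[0,0,4],[0,0,0],50],
    [[0,0,2],[0,0,0],50],
    [[0,0,0],[0,0,0],50],
    [[0,0,0],[0,0,0],50],
    [[0,0,0],[0,0,0],50],
  ],
)

```text
time: 9.38
ee_pos: [634.2, -27.8, 99.7]
tcp_rot: [3.138, -0.001, 1.536]
wrist_force: [0.1, 0.4, -2.7]
grip_width: 56.0
```

```bash
python3 go.py 631.8 -28.3 94.5 1.535
```

```text
t 9.38 pos [634.2 -27.8  99.7] rot [ 3.1376e+00 -9.0000e-04  1.5361e+00] F [ 0.1  0.4 -2.7] w 56.0 q [-0.05  0.76  0.09  1.68 -0.1   0.7   0.05]
turn [ 0.23 -0.05  0.06] then shift(target axes) [-0.6 -2.4  5.2] shift(cur axes) [-0.6 -2.4  5.2]
```

>>> step_arm(
  commands=[
    [[-0.5,-2,1.5],[0.1,0,0],50],
    [[0,0,1.5],[0,0,0],50],
    [[0,0,1],[0,0,0],50],
    [[0,0,0],[0,0,0],50],
    [[0,0,0],[0,0,0],50],
  ],
)

```text
time: 9.8
ee_pos: [631.4, -28.2, 94.7]
tcp_rot: [3.141, -0.001, 1.536]
wrist_force: [0.1, 0.3, -1.1]
grip_width: 55.9
```

```bash
python3 go.py 631.8 -28.3 94.5 1.535
```

```text
t 9.8 pos [631.4 -28.2  94.7] rot [ 3.1414e+00 -9.0000e-04  1.5361e+00] F [ 0.1  0.3 -1.1] w 55.9 q [-0.05  0.77  0.09  1.69 -0.1   0.69  0.05]
turn [ 0.01 -0.05  0.06] then shift(target axes) [-0.1  0.4  0.2] shift(cur axes) [-0.1  0.4  0.2]
```

>>> step_arm(
  commands=[
    [[0,0,0.5],[0,0,0],50],
    [[0,0,0],[0,0,0],64],
    [[0,0,0],[0,0,0],75],
    [[0,0,0],[0,0,0],85],
    [[0,0,0],[0,0,0],85],
    [[0,0,-10],[0,0,0],85],
    [[0,0,-20],[0,0,0],85],
    [[0,0,-25],[0,0,0],85],
    [[0,0,-25],[0,0,0],85],
    [[0,-10,-20],[0,0,0],85],
    [[5,-20,0],[0,0,0],85],
    [[10,-25,0],[0,0,0],85],
    [[10,-25,0],[0,0,0],85],
    [[15,-25,0],[0,0,0],85],
    [[15,-25,0],[0,0,0],85],
    [[15,-25,0],[0,0,0],85],
    [[15,-15,0],[0,0,0],85],
    [[10,-10,0],[0,0,0],85],
    [[0,0,0],[0,0,0],85],
  ],
)

```text
time: 11.38
ee_pos: [452.7, 75.4, 195.0]
tcp_rot: [-3.141, -0.002, 1.54]
wrist_force: [-0.3, -1.0, -0.1]
grip_width: 84.8
```

```bash
python3 go.py 436 75 180 .19;python3 snap.py c
```

```text
t 11.38 pos [452.7  75.4 195. ] rot [-3.1409e+00 -2.4000e-03  1.5404e+00] F [-0.3 -1.  -0.1] w 84.8 q [-0.31  0.42  0.11  2.07 -0.08  0.65 -0.17]
turn [-0.13 -0.09 77.37] then shift(target axes) [-16.5  -2.8  15. ] shift(cur axes) [ -1.  -16.7  15. ]
```

View pics/ct.png

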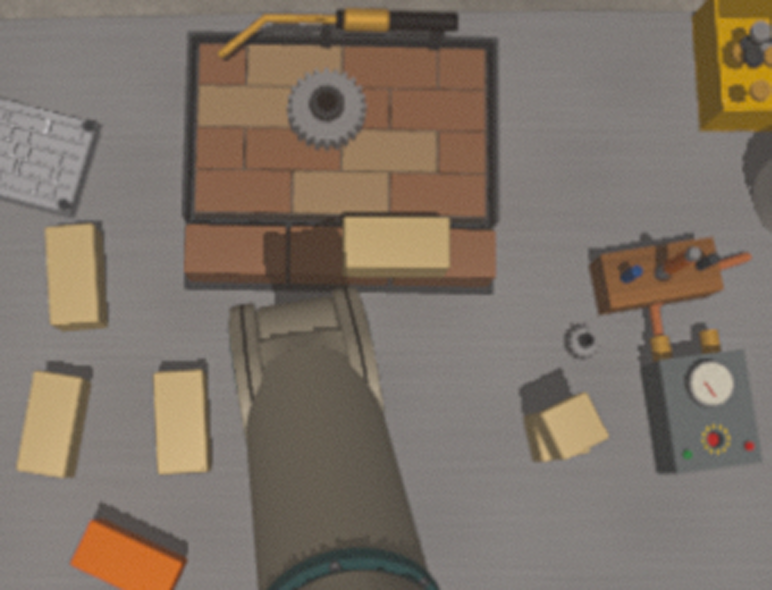

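View pics/cs.png

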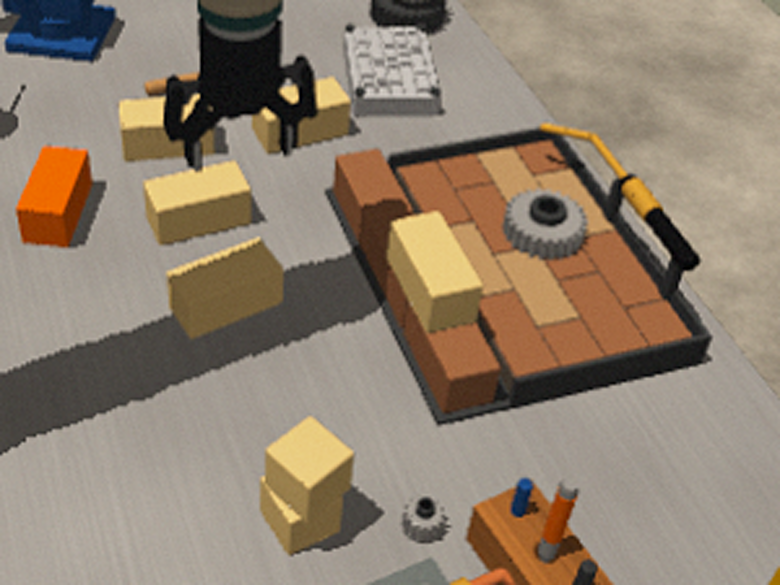

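```bash
cat > placed.py <<'E'
import pickle,sys; from seg import *
from f2 import iso
# args: x y z yaw [L]
p,q=pickle.load(open("now.pkl","rb"))
def lmask(im):
    b,g,r=[im[...,i].astype(float) for i in range(3)]
    return ((g>0.755*r)&((r-b)/(r+1)>.25)&(r>90)).astype(np.uint8)
if __name__=="__main__":
    x,y,z,yaw=[float(a) for a in sys.argv[1:5]]; L=float(sys.argv[5]) if len(sys.argv)>5 else 116
    for n,P in(("top",p),("side",q)):
        m=lmask(P["image"]) if z>60 else cream(P["image"])
        mm=iso(m,proj(P,[x,y,z+28.5])[0])
        print(n,np.round(fitbox([P],[mm],[x,y,yaw],(L,57,57),z),3),mm.sum())
E
python3 placed.py 632 -27.5 93.5 1.535
python3 -c "
import cv2,pickle
p,q=pickle.load(open('now.pkl','rb'))
a=cv2.resize(p['image'][125:180,250:410],None,fx=5,fy=5,interpolation=cv2.INTER_CUBIC)
b=cv2.resize(q['image'][145:265,340:440],None,fx=5,fy=5,interpolation=cv2.INTER_CUBIC)
cv2.imwrite('pics/d1.png',a);cv2.imwrite('pics/d2.png',b)
from placed import lmask
print(lmask(p['image'])[145:170:6,305:380:8])
"
```

```text
top [630.252 -26.528   1.544  45.826] 1370
side [635.035 -29.039   1.571 295.527] 1930
[[0 0 0 0 1 1 1 1 1 1]
 [0 0 0 0 1 1 1 1 1 1]
 [0 0 0 0 1 1 1 1 1 1]
 [0 0 0 0 0 0 0 0 1 1]
 [0 0 0 0 0 0 0 0 0 0]]
```

View pics/d1.png

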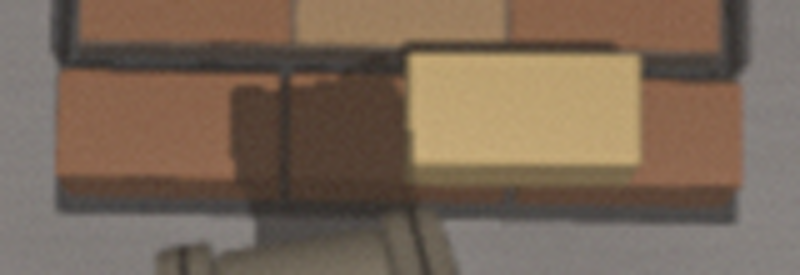

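View pics/d2.png

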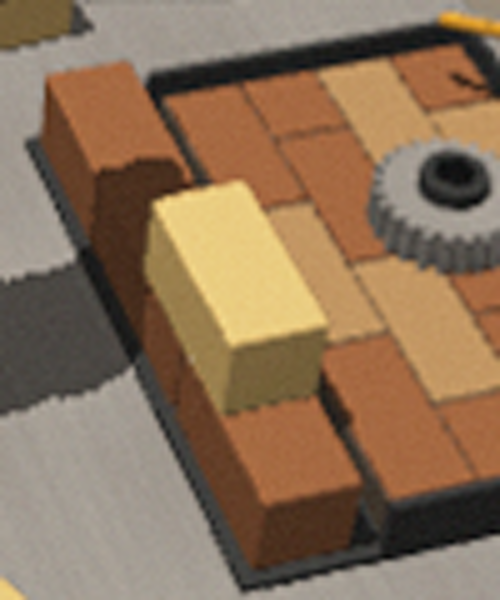

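```bash
cat > corner.py <<'E'
import pickle,json,sys; from h import *
p,q=pickle.load(open("now.pkl","rb"))
T=lambda c,o:(np.array(c,float)+.5)/5-.5+np.array(o)
def fit(L,z,hx,hy,x0):
    M=np.array([[hx,hy],[hx,-hy],[-hx,-hy],[-hx,hy]])
    def pts(v):
        c,s=np.cos(v[2]),np.sin(v[2]); return np.c_[M[:,0]*c-M[:,1]*s+v[0],M[:,0]*s+M[:,1]*c+v[1],np.full(4,z)]
    r=least_squares(lambda v:np.concatenate([(proj(P,pts(v))-U).ravel() for P,U in L]),x0,x_scale=[1,1,.01])
    return r.x
H={"top":[634.07,34.14,-.0327],"side":[633.33,28.94,-.0456]}
def rel(v,n):
    h=H[n]; d=np.array(v[:2])-h[:2]; c,s=np.cos(h[2]),np.sin(h[2])
    return d[0]*c+d[1]*s,-d[0]*s+d[1]*c,v[2]-h[2]
if __name__=="__main__":
    A=T([(408,53),(641,53),(640,167),(410,165)],(250,125))
    B=T([(243,181),(325,330),(232,347),(154,202)],(340,145))
    for n,P,U in(("top",p,A),("side",q,B)):
        v=fit([(P,U)],122,28.5,58,[632,-28,-.035]); print(n,np.round(v,3),np.round(rel(v,n),3))
E
python3 corner.py
```

```text
top [ 6.2997e+02 -2.6158e+01 -2.0000e-02] [-2.127e+00 -6.040e+01  1.200e-02]
side [ 6.29173e+02 -3.28720e+01 -3.70000e-02] [-1.3350e+00 -6.1937e+01  9.0000e-03]
```

>>> step_arm(
  commands=[
    [[0,-4,0],[0,0,7],85],
    [[0,0,0],[0,0,7],85],
    [[0,0,0],[0,0,7],85],
    [[0,0,0],[0,0,7],85],
    [[0,0,0],[0,0,7],85],
    [[0,0,0],[0,0,7],85],
    [[0,0,0],[0,0,7],85],
    [[0,0,0],[0,0,7],85],
    [[0,0,0],[0,0,7],85],
    [[0,0,0],[0,0,7],85],
    [[0,0,0],[0,0,7],85],
    [[-11,-1,15],[0,0,0.4],85],
    [[0,0,20],[0,0,0],85],
    [[0,0,20],[0,0,0],85],
    [[0,0,20],[0,0,0],85],
    [[0,0,0],[0,0,0],85],
    [[0,0,0],[0,0,0],85],
  ],
)

```text
time: 12.9
ee_pos: [440.4, 70.9, 118.9]
tcp_rot: [-3.141, 0.001, 0.183]
wrist_force: [-0.2, -1.3, 0.2]
grip_width: 85.1
```

```bash
python3 go.py 436.8 74.4 30 .19
```

```text
t 12.9 pos [440.4  70.9 118.9] rot [-3.1414e+00  5.0000e-04  1.8350e-01] F [-0.2 -1.3  0.2] w 85.1 q [-0.49  0.57  0.39  2.18 -0.47  0.47 -1.12]
turn [-0.01  0.03 -0.37] then shift(target axes) [-2.9 -4.2 88.9] shift(cur axes) [-2.9 -4.1 88.9]
```

>>> step_arm(
  commands=[
    [[-2.9,-4,10],[0,0,-0.4],85],
    [[0,0,20],[0,0,0],85],
    [[0,0,20],[0,0,0],85],
    [[0,0,20],[0,0,0],85],
    [[0,0,12],[0,0,0],85],
    [[0,0,6],[0,0,0],85],
    [[0,0,0],[0,0,0],85],
    [[0,0,0],[0,0,0],85],
  ],
)

```text
time: 13.57
ee_pos: [437.7, 75.2, 31.9]
tcp_rot: [-3.141, -0.002, 0.192]
wrist_force: [-0.3, 0.5, 0.2]
grip_width: 85.3
```

```bash
python3 go.py 436.8 74.4 30 .19
```

```text
t 13.57 pos [437.7  75.2  31.9] rot [-3.1412e+00 -2.4000e-03  1.9150e-01] F [-0.3  0.5  0.2] w 85.3 q [-0.39  0.74  0.23  2.23 -0.7   0.24 -0.91]
turn [-0.02 -0.14  0.09] then shift(target axes) [-1.   0.7  1.9] shift(cur axes) [-1.   0.7  1.9]
```

>>> step_arm(
  commands=[
    [[-1,0,2],[0,0,0],50],
    [[0,0,0],[0,0,0],50],
    [[0,0,0],[0,0,0],50],
    [[0,0,0],[0,0,0],50],
    [[0,0,0],[0,0,0],50],
    [[0,0,0],[0,0,0],50],
  ],
)

```text
time: 14.07
ee_pos: [436.3, 75.4, 30.4]
tcp_rot: [-3.141, -0.003, 0.192]
wrist_force: [-1.0, -0.4, 6.4]
grip_width: 56.1
```

>>> step_arm(
  commands=[
    [[0,0,-15],[0,0,0],50],
    [[0,0,-25],[0,0,0],50],
    [[0,0,-25],[0,0,0],50],
    [[0,0,-25],[0,0,-6.5],50],
    [[0,0,-25],[0,0,-7],50],
    [[0,0,-25],[0,0,-7],50],
    [[0,0,-20],[0,0,-7],50],
    [[0,0,-20],[0,0,-7],50],
    [[0,0,0],[0,0,-7],50],
    [[0,0,0],[0,0,-7],50],
    [[0,0,0],[0,0,-7],50],
    [[0,0,0],[0,0,-7],50],
    [[0,0,0],[0,0,-7],50],
    [[0,0,0],[0,0,-7],50],
    [[0,0,0],[0,0,0],50],
    [[0,0,0],[0,0,0],50],
  ],
)

```text
time: 15.4
ee_pos: [435.2, 74.7, 209.6]
tcp_rot: [3.141, -0.001, 1.523]
wrist_force: [0.5, 0.0, -2.4]
grip_width: 55.9
```

```bash
python3 go.py 638.6 93.9 150 1.526
```

```text
t 15.4 pos [435.2  74.7 209.6] rot [ 3.1407e+00 -6.0000e-04  1.5235e+00] F [ 0.5  0.  -2.4] w 55.9 q [-0.43  0.38  0.26  2.1  -0.16  0.68 -0.11]
turn [ 0.05 -0.03 -0.14] then shift(target axes) [ 28.3 202.3  59.6] shift(cur axes) [ 28.8 202.2  59.8]
```

>>> step_arm(
  commands=[
    [[2.8,20,0],[0,0,-0.14],50],
    [[2.8,20,0],[0,0,0],50],
    [[2.8,20,0],[0,0,0],50],
    [[2.8,20,0],[0,0,0],50],
    [[2.8,20,0],[0,0,0],50],
    [[2.8,20,0],[0,0,0],50],
    [[2.8,20,0],[0,0,0],50],
    [[2.8,20,0],[0,0,0],50],
    [[2.8,20,0],[0,0,0],50],
    [[2.8,18,10],[0,0,0],50],
    [[0,4,20],[0,0,0],50],
    [[0,0,20],[0,0,0],50],
    [[0,0,20],[0,0,0],50],
    [[0,0,15],[0,0,0],50],
    [[0,0,10],[0,0,0],50],
    [[0,0,5],[0,0,0],50],
    [[0,0,3],[0,0,0],50],
    [[0,0,0],[0,0,0],50],
    [[0,0,0],[0,0,0],50],
    [[0,0,0],[0,0,0],50],
  ],
)

```text
time: 17.07
ee_pos: [639.1, 95.0, 107.3]
tcp_rot: [3.139, -0.001, 1.53]
wrist_force: [-0.1, 0.1, -3.5]
grip_width: 55.9
```

```bash
python3 go.py 638.6 93.6 95.5 1.526
```

```text
t 17.07 pos [639.1  95.  107.3] rot [ 3.1394e+00 -1.2000e-03  1.5296e+00] F [-0.1  0.1 -3.5] w 55.9 q [-0.32  0.78  0.21  1.64 -0.22  0.75 -0.04]
turn [ 0.13 -0.07  0.2 ] then shift(target axes) [-1.4 -0.4 11.8] shift(cur axes) [-1.4 -0.4 11.8]
```

>>> step_arm(
  commands=[
    [[-1.4,-0.4,4],[0.1,0,0.2],50],
    [[0,0,4],[0,0,0],50],
    [[0,0,2],[0,0,0],50],
    [[0,0,0],[0,0,0],50],
    [[0,0,0],[0,0,0],50],
  ],
)

```text
time: 17.48
ee_pos: [637.8, 93.5, 96.1]
tcp_rot: [-3.14, -0.001, 1.526]
wrist_force: [-0.6, -0.1, -2.3]
grip_width: 55.3
```

```bash
python3 go.py 638.6 93.6 95.5 1.526
```

```text
t 17.48 pos [637.8  93.5  96.1] rot [-3.1399e+00 -9.0000e-04  1.5263e+00] F [-0.6 -0.1 -2.3] w 55.3 q [-0.31  0.79  0.21  1.65 -0.23  0.73 -0.04]
turn [-0.1  -0.05  0.02] then shift(target axes) [0.1 0.8 0.6] shift(cur axes) [0.1 0.8 0.6]
```

>>> step_arm(
  commands=[
    [[0,0.8,0.5],[0,0,0],50],
    [[0,0,0],[0,0,0],64],
    [[0,0,0],[0,0,0],75],
    [[0,0,0],[0,0,0],85],
    [[0,0,0],[0,0,0],85],
    [[0,0,-10],[0,0,0],85],
    [[0,0,-20],[0,0,0],85],
    [[0,0,-25],[0,0,0],85],
    [[0,0,-25],[0,0,0],85],
    [[0,-15,-25],[0,0,0],85],
    [[0,-25,0],[0,0,0],85],
    [[0,-25,0],[0,0,0],85],
    [[0,-25,0],[0,0,0],85],
    [[0,-25,0],[0,0,0],85],
    [[0,-25,0],[0,0,0],85],
    [[0,-20,0],[0,0,0],85],
    [[0,-10,0],[0,0,0],85],
    [[0,0,0],[0,0,0],85],
  ],
)

```text
time: 18.98
ee_pos: [467.2, 101.2, 201.8]
tcp_rot: [-3.139, -0.002, 1.527]
wrist_force: [0.0, 0.7, -0.0]
grip_width: 84.7
```

```bash
python3 snap.py e 400,170,480,250 290,240,400,325; cp now.pkl e.pkl; python3 go.py 450 -200 200 0; python3 -c "
import cv2,pickle
p,q=pickle.load(open('now.pkl','rb'))
cv2.imwrite('pics/e1.png',cv2.resize(p['image'][125:180,250:410],None,fx=5,fy=5,interpolation=cv2.INTER_CUBIC))
cv2.imwrite('pics/e2.png',cv2.resize(q['image'][145:265,340:440],None,fx=5,fy=5,interpolation=cv2.INTER_CUBIC))"
```

```text
t 19.08 pos [470.5 101.2 201.8] rot [ 3.1403e+00 -1.6000e-03  1.5265e+00] F [1.  0.2 0.4] w 85.2 q [-0.45  0.44  0.26  2.02 -0.17  0.7  -0.13]
turn [-1.000e-02 -1.300e-01  8.746e+01] then shift(target axes) [-20.5 301.2   1.8] shift(cur axes) [-301.8   -7.2    1.3]
```

View pics/et.png

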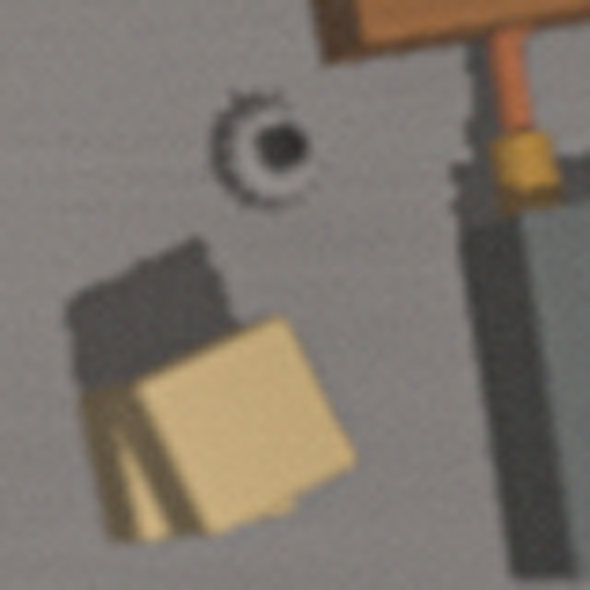

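View pics/es.png

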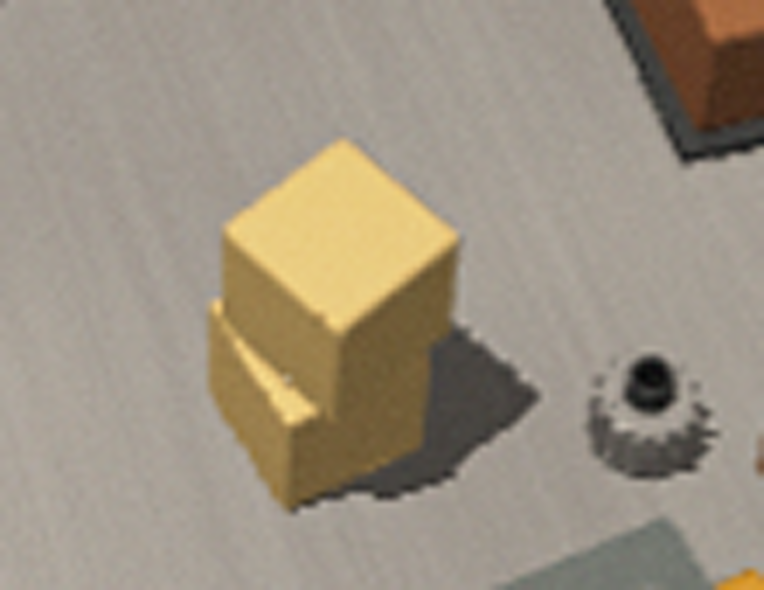

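View pics/e1.png

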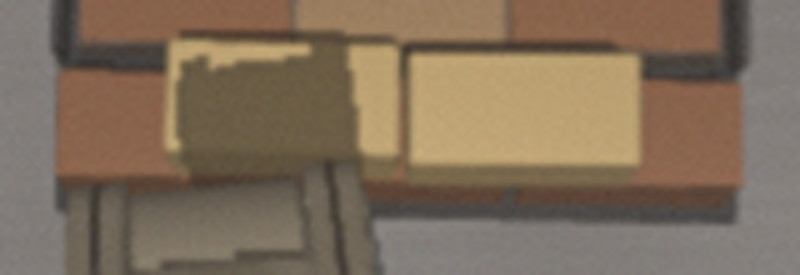

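View pics/e2.png

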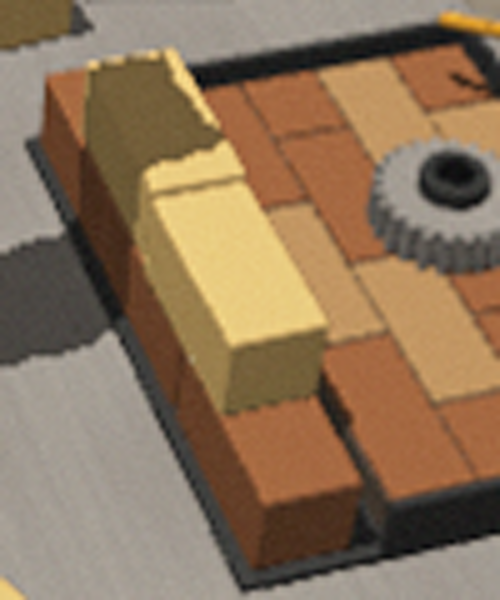

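```bash
cat > c2.py <<'E'
from corner import *
for nm,A,B,y0 in(("br2",[(167,39),(399,46),(400,160),(166,153)],[(178,49),(243,179),(148,196),(87,63)],93),("br1",[(408,53),(641,53),(640,167),(410,165)],[(243,181),(325,330),(232,347),(154,202)],-28)):
    for n,P,U in(("top",p,T(A,(250,125))),("side",q,T(B,(340,145)))):
        v=fit([(P,U)],122,28.5,58,[632,y0,-.035]); print(nm,n,np.round(v,3),np.round(rel(v,n),3))
E
python3 c2.py
cat > half.py <<'E'
from corner import *
f1,f2=590/80,580/110
import cv2
def TT(c,o,f): return (np.array(c,float)+.5)/f-.5+np.array(o)
f2=min(780/110,590/85); f1=min(780/80,590/80)
A=TT([(282,318),(356,462),(205,535),(135,384)],(400,170),f1)   # order: +x+y.. adjust
B=TT([(342,139),(460,238),(342,331),(222,231)],(290,240),f2)
for n,P,U in(("top",p,A),("side",q,B)):
    w=back(P,U,114); print(n,np.round(w,1).tolist(), "c",np.round(w.mean(0),1),"edge",np.round(np.linalg.norm(np.diff(w,axis=0),axis=1),1))
    for i in range(4):
        d=w[(i+1)%4]-w[i]; print(round(float(np.arctan2(d[1],d[0])),3),end=" ")
    print()
E
python3 half.py
```

```text
br2 top [ 6.36952e+02  9.32230e+01 -4.10000e-02] [ 9.4900e-01  5.9145e+01 -9.0000e-03]
br2 side [ 6.36072e+02  8.60100e+01 -7.80000e-02] [ 1.3700e-01  5.7135e+01 -3.3000e-02]
br1 top [ 6.2997e+02 -2.6158e+01 -2.0000e-02] [-2.127e+00 -6.040e+01  1.200e-02]
br1 side [ 6.29173e+02 -3.28720e+01 -3.70000e-02] [-1.3350e+00 -6.1937e+01  9.0000e-03]
top [[462.8, -228.1, 114.0], [414.2, -251.0, 114.0], [391.0, -199.3, 114.0], [441.7, -177.7, 114.0]] c [ 427.4 -214.   114. ] edge [53.7 56.7 55. ]
-2.701 1.992 0.402 -1.174 
side [[440.6, -183.5, 114.0], [463.9, -233.3, 114.0], [415.1, -255.5, 114.0], [390.6, -207.1, 114.0]] c [ 427.5 -219.8  114. ] edge [55.  53.6 54.3]
-1.133 -2.714 2.04 0.441
```

```bash
python3 go.py 429 -214.8 160 .42
```

```text
t 19.08 pos [470.5 101.2 201.8] rot [ 3.1403e+00 -1.6000e-03  1.5265e+00] F [1.  0.2 0.4] w 85.2 q [-0.45  0.44  0.26  2.02 -0.17  0.7  -0.13]
turn [ 2.00e-02 -1.20e-01  6.34e+01] then shift(target axes) [-166.7  271.6   41.8] shift(cur axes) [-317.6  -27.5   41.2]
```

>>> step_arm(
  commands=[
    [[-15,-1,0],[0,0,0],85],
    [[-25,-2,0],[0,0,0],85],
    [[-30,-3,0],[0,0,0],85],
    [[-30,-3,0],[0,0,0],85],
    [[-30,-3,0],[0,0,0],85],
    [[-30,-3,0],[0,0,0],85],
    [[-30,-3,0],[0,0,0],85],
    [[-30,-3,0],[0,0,0],85],
    [[-30,-3,0],[0,0,0],85],
    [[-30,-2,0],[0,0,0],85],
    [[-25,-1,0],[0,0,0],85],
    [[-12.6,-0.5,0],[0,0,0],85],
    [[0,0,0],[0,0,7],85],
    [[0,0,0],[0,0,7],85],
    [[0,0,5],[0,0,7],85],
    [[0,0,10],[0,0,7],85],
    [[0,0,10],[0,0,7],85],
    [[0,0,10],[0,0,7],85],
    [[0,0,6],[0,0,7],85],
    [[0,0,0],[0,0,7],85],
  ],
)

```text
time: 20.75
ee_pos: [428.2, -216.2, 158.7]
tcp_rot: [-3.14, 0.002, 0.543]
wrist_force: [0.8, 0.4, -0.5]
grip_width: 85.3
```

>>> step_arm(
  commands=[
    [[0,0,0],[0,0,7],85],
    [[0,0,0],[0,0,0.4],85],
    [[0,0,0],[0,0,0],85],
  ],
)

```text
time: 21.0
ee_pos: [428.4, -216.1, 159.6]
tcp_rot: [3.141, 0.001, 0.423]
wrist_force: [0.4, -0.7, 0.3]
grip_width: 85.1
```

```bash
python3 go.py 429 -214.8 72 .42
```

```text
t 21.0 pos [ 428.4 -216.1  159.6] rot [3.1415e+00 1.1000e-03 4.2290e-01] F [ 0.4 -0.7  0.3] w 85.1 q [ 0.04  0.56  0.54  2.07 -0.47  0.64 -0.25]
turn [0.01 0.06 0.17] then shift(target axes) [ 1.  -0.9 87.6] shift(cur axes) [ 1.1 -0.9 87.6]
```

>>> step_arm(
  commands=[
    [[1,-0.9,15],[0,0,0.1],85],
    [[0,0,20],[0,0,0],85],
    [[0,0,20],[0,0,0],85],
    [[0,0,15],[0,0,0],85],
    [[0,0,10],[0,0,0],85],
    [[0,0,5],[0,0,0],85],
    [[0,0,2],[0,0,0],85],
    [[0,0,0],[0,0,0],85],
    [[0,0,0],[0,0,0],85],
  ],
)

```text
time: 21.75
ee_pos: [428.3, -214.1, 73.3]
tcp_rot: [-3.141, -0.0, 0.419]
wrist_force: [0.6, 1.1, 0.3]
grip_width: 85.1
```

```bash
python3 go.py 429 -214.8 72 .42; python3 snap.py f 400,170,480,250 290,240,400,325
```

```text
t 21.75 pos [ 428.3 -214.1   73.3] rot [-3.1411 -0.      0.4186] F [0.6 1.1 0.3] w 85.1 q [ 0.15  0.69  0.38  2.13 -0.61  0.43 -0.14]
turn [-0.03 -0.   -0.08] then shift(target axes) [0.4 0.9 1.3] shift(cur axes) [0.4 0.9 1.3]
```

View pics/fs.png

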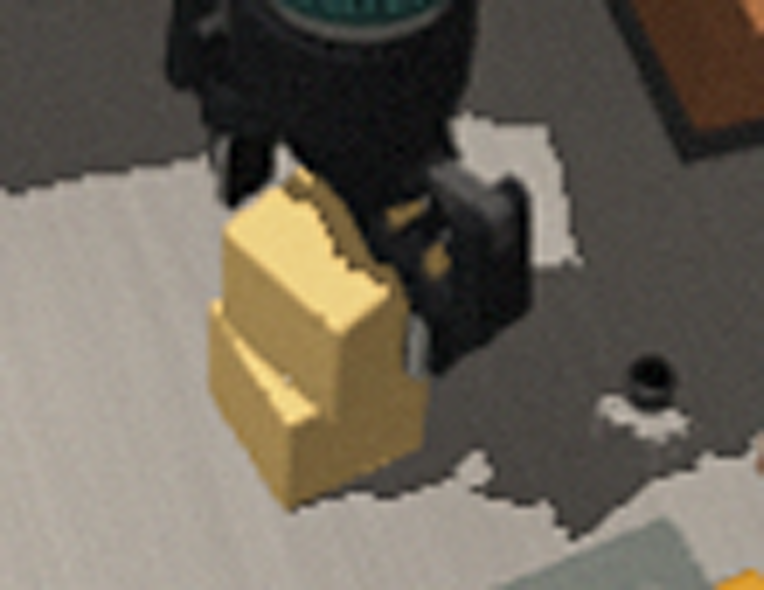

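>>> step_arm(
  commands=[
    [[0.4,0.6,0],[0,0,0],50],
    [[0,0,0],[0,0,0],50],
    [[0,0,0],[0,0,0],50],
    [[0,0,0],[0,0,0],50],
    [[0,0,0],[0,0,0],50],
    [[0,0,0],[0,0,0],50],
  ],
)

```text
time: 22.35
ee_pos: [429.0, -214.4, 73.4]
tcp_rot: [-3.141, -0.0, 0.418]
wrist_force: [-0.7, -0.6, 6.0]
grip_width: 56.3
```

>>> step_arm(
  commands=[
    [[0,0,-10],[0,0,0],50],
    [[0,0,-20],[0,0,0],50],
    [[0,0,-25],[0,0,0],50],
    [[0,0,-25],[0,0,-7],50],
    [[0,0,-25],[0,0,-7],50],
    [[0,0,-25],[0,0,-7],50],
    [[0,0,0],[0,0,-7],50],
    [[0,0,0],[0,0,-7],50],
    [[0,0,0],[0,0,-7],50],
    [[0,0,0],[0,0,-7],50],
    [[0,0,0],[0,0,-7],50],
    [[0,0,0],[0,0,-7],50],
    [[0,0,0],[0,0,0],50],
    [[0,0,0],[0,0,0],50],
  ],
)

```text
time: 23.52
ee_pos: [428.2, -214.3, 203.0]
tcp_rot: [-3.14, -0.001, 1.514]
wrist_force: [-0.2, -1.0, -2.2]
grip_width: 56.3
```

```bash
python3 go.py 629.2 -117.4 200 1.529; python3 snap.py g 400,170,480,250 290,200,440,325
```

```text
t 23.52 pos [ 428.2 -214.3  203. ] rot [-3.140e+00 -1.000e-03  1.514e+00] F [-0.2 -1.  -2.2] w 56.3 q [ 0.21  0.44  0.28  2.02 -0.18  0.71  0.54]
turn [-0.09 -0.06 -0.86] then shift(target axes) [105.2 196.8   3. ] shift(cur axes) [108.2 195.2   2.8]
```

View pics/gs.png

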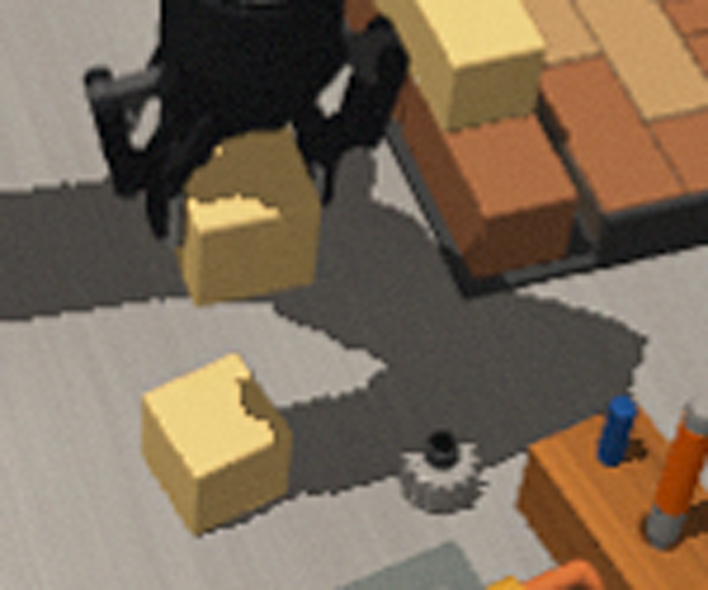

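>>> step_arm(
  commands=[
    [[0,0,0],[0,0,-0.86],50],
    [[10.5,19.7,0],[0,0,0],50],
    [[10.5,19.7,0],[0,0,0],50],
    [[10.5,19.7,0],[0,0,0],50],
    [[10.5,19.7,0],[0,0,0],50],
    [[10.5,19.7,0],[0,0,0],50],
    [[10.5,19.7,0],[0,0,0],50],
    [[10.5,19.7,0],[0,0,0],50],
    [[10.5,19.7,0],[0,0,0],50],
    [[10.5,19.7,0],[0,0,0],50],
    [[10.5,19.5,10],[0,0,0],50],
    [[0,0,20],[0,0,0],50],
    [[0,0,20],[0,0,0],50],
    [[0,0,20],[0,0,0],50],
    [[0,0,15],[0,0,0],50],
    [[0,0,10],[0,0,0],50],
    [[0,0,5],[0,0,0],50],
    [[0,0,0],[0,0,0],50],
    [[0,0,0],[0,0,0],50],
  ],
)

```text
time: 25.2
ee_pos: [629.5, -116.9, 103.0]
tcp_rot: [-3.141, -0.001, 1.533]
wrist_force: [-1.0, -0.6, 0.1]
grip_width: 56.3
```

```bash
python3 go.py 629.2 -117.5 82 1.529
```

```text
t 25.2 pos [ 629.5 -116.9  103. ] rot [-3.1408e+00 -7.0000e-04  1.5326e+00] F [-1.  -0.6  0.1] w 56.3 q [ 0.    0.78  0.23  1.66 -0.24  0.73  0.31]
turn [-0.04 -0.04  0.21] then shift(target axes) [-0.7 -0.2 21. ] shift(cur axes) [-0.7 -0.2 21. ]
```

>>> step_arm(
  commands=[
    [[-0.7,-0.2,6],[0,0,0.2],50],
    [[0,0,6],[0,0,0],50],
    [[0,0,5],[0,0,0],50],
    [[0,0,2],[0,0,0],50],
    [[0,0,0],[0,0,0],50],
    [[0,0,0],[0,0,0],50],
  ],
)

```text
time: 25.7
ee_pos: [628.8, -117.4, 83.5]
tcp_rot: [-3.14, -0.001, 1.529]
wrist_force: [0.1, -1.0, -1.8]
grip_width: 56.4
```

```bash
python3 go.py 629.2 -117.5 82 1.529; python3 snap.py g2 320,120,420,190 340,145,460,265
```

```text
t 25.7 pos [ 628.8 -117.4   83.5] rot [-3.1400e+00 -1.0000e-03  1.5292e+00] F [ 0.1 -1.  -1.8] w 56.4 q [ 0.01  0.8   0.22  1.67 -0.25  0.7   0.32]
turn [-0.09 -0.06  0.01] then shift(target axes) [-0.1  0.4  1.5] shift(cur axes) [-0.1  0.4  1.5]
```

View pics/g2s.png

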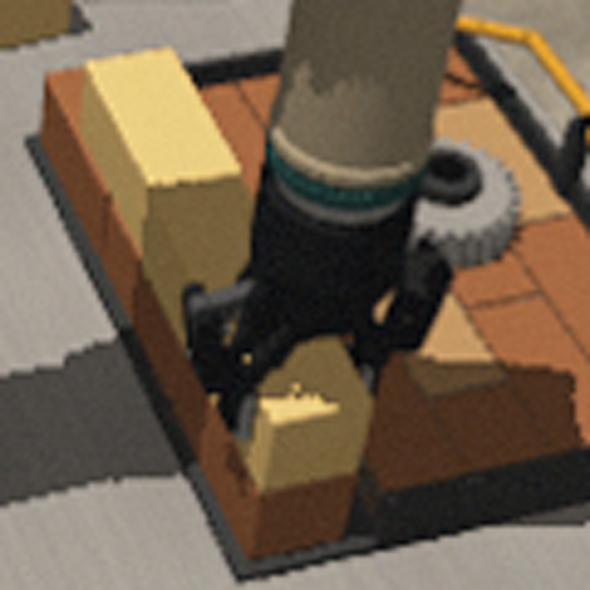

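>>> step_arm(
  commands=[
    [[0,0.4,1.5],[0,0,0],50],
    [[0,0,0.5],[0,0,0],50],
    [[0,0,0],[0,0,0],50],
    [[0,0,0],[0,0,64],64],
  ],
)

```text
refused, turn out of range in row 4
```

>>> step_arm(
  commands=[
    [[0,0.4,1.5],[0,0,0],50],
    [[0,0,0.5],[0,0,0],50],
    [[0,0,0],[0,0,0],50],
    [[0,0,0],[0,0,0],64],
    [[0,0,0],[0,0,0],75],
    [[0,0,0],[0,0,0],85],
    [[0,0,0],[0,0,0],85],
    [[0,0,-10],[0,0,0],85],
    [[0,0,-20],[0,0,0],85],
    [[0,0,-25],[0,0,0],85],
    [[0,0,-25],[0,0,0],85],
    [[0,-15,-25],[0,0,0],85],
    [[5,-25,-10],[0,0,0],85],
    [[15,-25,0],[0,0,0],85],
    [[15,-25,0],[0,0,0],85],
    [[15,-25,0],[0,0,0],85],
    [[15,-25,0],[0,0,0],85],
    [[15,-20,0],[0,0,0],85],
    [[10,-10,0],[0,0,0],85],
    [[0,0,0],[0,0,0],85],
  ],
)

```text
time: 27.47
ee_pos: [460.8, -18.1, 197.6]
tcp_rot: [-3.138, -0.003, 1.532]
wrist_force: [-0.4, -0.3, -0.1]
grip_width: 84.9
```

```bash
python3 go.py 429 -214 200 1.529; python3 snap.py i 400,170,480,250 290,240,400,325; python3 -c "
import cv2,pickle
p,q=pickle.load(open('now.pkl','rb'))
cv2.imwrite('pics/i1.png',cv2.resize(p['image'][125:180,250:410],None,fx=5,fy=5,interpolation=cv2.INTER_CUBIC))
cv2.imwrite('pics/i2.png',cv2.resize(q['image'][145:265,340:440],None,fx=5,fy=5,interpolation=cv2.INTER_CUBIC))"
```

```text
t 27.47 pos [460.8 -18.1 197.6] rot [-3.1383e+00 -2.9000e-03  1.5325e+00] F [-0.4 -0.3 -0.1] w 84.9 q [-0.22  0.43  0.28  2.07 -0.19  0.67  0.14]
turn [-0.19 -0.16  0.2 ] then shift(target axes) [-197.1  -23.5   -2.4] shift(cur axes) [-197.   -24.2   -2.9]
```

View pics/it.png

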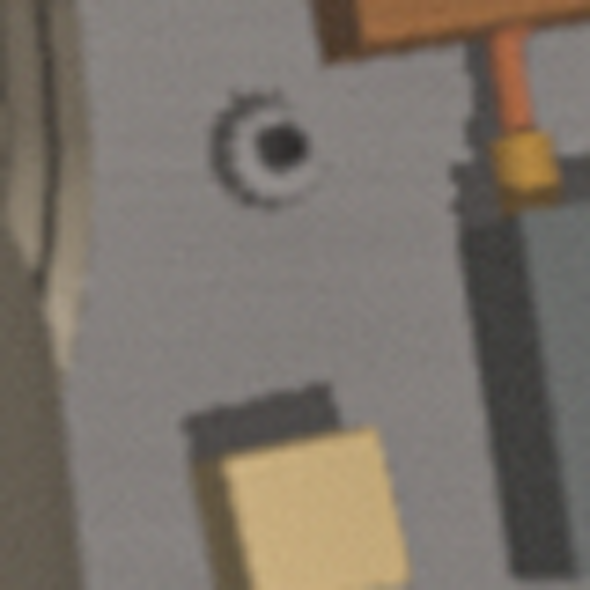

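View pics/is.png

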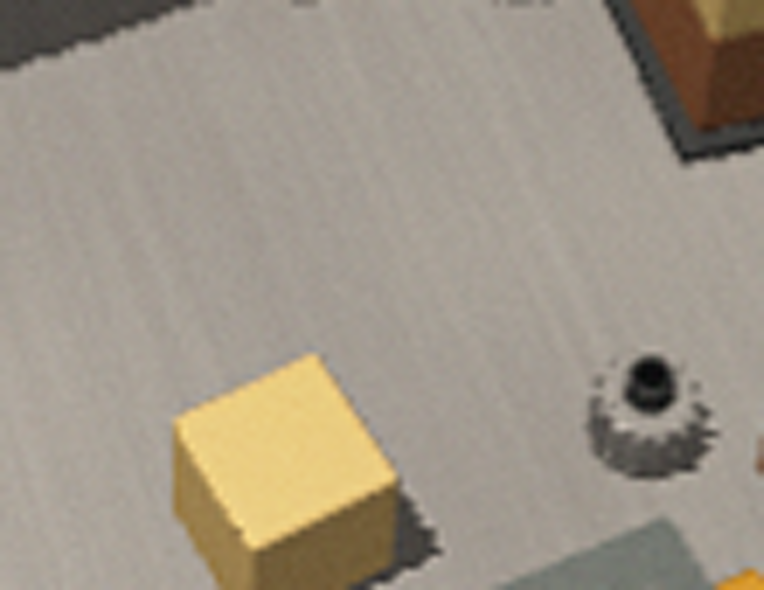

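View pics/i1.png

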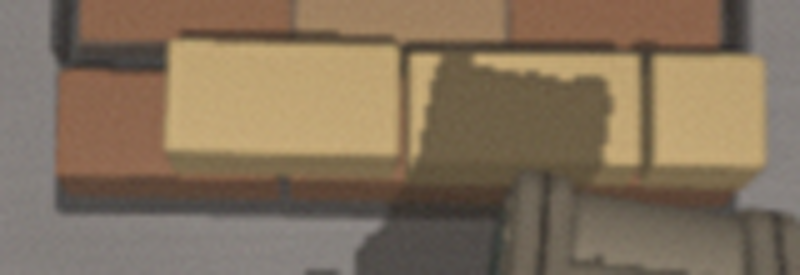

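View pics/i2.png

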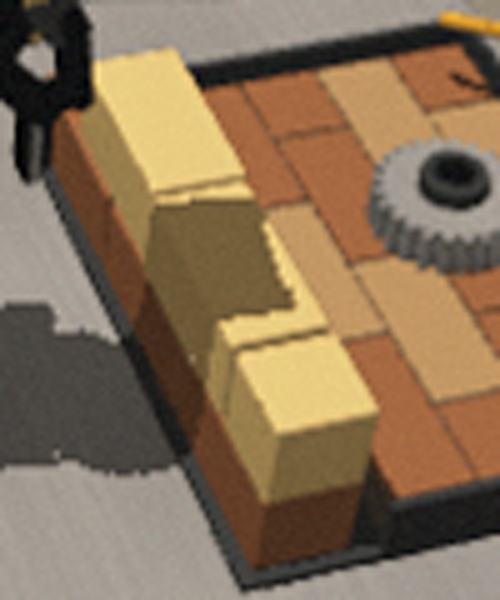

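```bash
cat > hf1.py <<'E'
from corner import *
from seg import cream,fitbox
from f2 import iso
f2_=min(780/110,590/85)
U=(np.array([(315,353),(397,482),(255,550),(173,422)])+.5)/f2_-.5+np.array((290,240))
w=back(q,U,57); print(np.round(w.mean(0),1),[round(float(np.arctan2(*(w[(i+1)%4]-w[i])[[1,0]])),3) for i in range(4)])
c=w.mean(0)
for n,P,o in(("top",p,5),("side",q,0)):
    m=iso(cream(P["image"]),proj(P,[c[0],c[1]+o,57])[0])
    print(n,m.sum(),[np.round(fitbox([P],[m],[c[0],c[1]+o,yw],(57,57,57),28.5),3).tolist() for yw in(.1,.3)])
E
python3 hf1.py
```

```text
[ 396.5 -258.1   57. ] [-1.403, -2.962, 1.774, 0.205]
top 569 [[397.213, -253.479, 0.151, 78.515], [397.197, -254.667, 0.148, 77.389]]
side 920 [[396.546, -256.254, 0.092, 86.526], [396.539, -257.148, 0.045, 85.759]]
```

```bash
python3 go.py 398.5 -254.5 150 1.736
python3 - <<'E'
from corner import *
print(back(p,[[464,215],[467,247]],0), back(p,[[471,205],[477,244]],74))
E
```

```text
t 27.57 pos [464.1 -20.5 197.8] rot [ 3.1408e+00 -1.0000e-03  1.5301e+00] F [-0.3  0.   0.3] w 85.1 q [-0.22  0.43  0.28  2.06 -0.19  0.67  0.15]
turn [  0.05  -0.05 -11.8 ] then shift(target axes) [-220.  -103.2   47.8] shift(cur axes) [-236.5  -56.1   47.5]
[[ 463.99811859 -331.10276388    0.        ]
 [ 376.92585338 -335.33538774    0.        ]] [[ 484.11237509 -326.10501933   74.        ]
 [ 383.9957843  -336.84537702   74.        ]]
```

>>> step_arm(
  commands=[
    [[0,0,0],[0,0,-6],85],
    [[0,0,0],[0,0,-5.8],85],
    [[-22,-10.3,0],[0,0,0],85],
    [[-22,-10.3,0],[0,0,0],85],
    [[-22,-10.3,0],[0,0,0],85],
    [[-22,-10.3,0],[0,0,0],85],
    [[-22,-10.3,0],[0,0,0],85],
    [[-22,-10.3,0],[0,0,0],85],
    [[-22,-10.3,0],[0,0,0],85],
    [[-22,-10.3,0],[0,0,0],85],
    [[-22,-10.3,0],[0,0,0],85],
    [[-22,-10.5,0],[0,0,0],85],
    [[0,0,20],[0,0,0],85],
    [[0,0,20],[0,0,0],85],
    [[0,0,20],[0,0,0],85],
    [[0,0,20],[0,0,0],85],
    [[0,0,10],[0,0,0],85],
    [[0,0,0],[0,0,0],85],
    [[0,0,0],[0,0,0],85],
  ],
)

```text
time: 29.15
ee_pos: [397.6, -255.7, 106.6]
tcp_rot: [-3.14, -0.001, 1.734]
wrist_force: [0.8, 0.1, 0.2]
grip_width: 85.3
```

```bash
python3 go.py 398.5 -254.5 20 1.736; python3 snap.py j 400,170,480,250 290,240,400,325
```

```text
t 29.15 pos [ 397.6 -255.7  106.6] rot [-3.1401e+00 -7.0000e-04  1.7337e+00] F [0.8 0.1 0.2] w 85.3 q [ 0.4   0.59  0.16  2.12 -0.21  0.45  0.88]
turn [-0.09 -0.04 -0.13] then shift(target axes) [ 1.   1.1 86.6] shift(cur axes) [ 1.   1.3 86.5]
```

View pics/js.png

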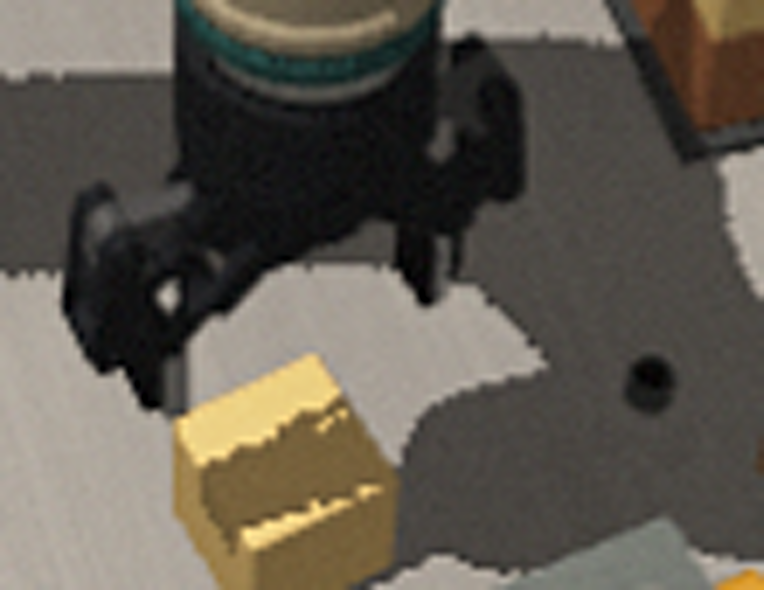

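>>> step_arm(
  commands=[
    [[1,1,15],[0,0,0],85],
    [[0,0,20],[0,0,0],85],
    [[0,0,20],[0,0,0],85],
    [[0,0,15],[0,0,0],85],
    [[0,0,8],[0,0,0],85],
    [[0,0,4],[0,0,0],85],
    [[0,0,0],[0,0,0],85],
    [[0,0,0],[0,0,0],85],
    [[0,0,0],[0,0,0],50],
    [[0,0,0],[0,0,0],50],
    [[0,0,0],[0,0,0],50],
    [[0,0,0],[0,0,0],50],
    [[0,0,0],[0,0,0],50],
    [[0,0,0],[0,0,0],50],
  ],
)

```text
time: 30.42
ee_pos: [398.5, -253.4, 25.7]
tcp_rot: [3.142, -0.0, 1.735]
wrist_force: [0.0, 1.3, 7.0]
grip_width: 55.9
```

```bash
python3 go.py 398.5 -254.5 200 1.529
```

```text
t 30.42 pos [ 398.5 -253.4   25.7] rot [ 3.1416e+00 -3.0000e-04  1.7353e+00] F [0.  1.3 7. ] w 55.9 q [ 0.44  0.75  0.09  2.15 -0.26  0.25  0.93]
turn [-0.   -0.02 11.82] then shift(target axes) [-1.100e+00  1.000e-01 -1.743e+02] shift(cur axes) [  -1.    -0.2 -174.3]
```

>>> step_arm(
  commands=[
    [[0,0,-15],[0,0,0],50],
    [[0,0,-25],[0,0,0],50],
    [[0,0,-30],[0,0,0],50],
    [[0,0,-30],[0,0,4],50],
    [[0,0,-30],[0,0,4],50],
    [[0,0,-30],[0,0,3.8],50],
    [[0,0,-20],[0,0,0],50],
    [[0,0,0],[0,0,0],50],
  ],
)

```text
time: 31.08
ee_pos: [400.4, -254.6, 208.8]
tcp_rot: [3.135, 0.003, 1.529]
wrist_force: [0.6, -0.4, -2.1]
grip_width: 56.0
```

```bash
python3 go.py 641.7 184.5 200 1.529
```

```text
t 31.08 pos [ 400.4 -254.6  208.8] rot [3.1354e+00 2.5000e-03 1.5293e+00] F [ 0.6 -0.4 -2.1] w 56.0 q [ 0.27  0.43  0.33  2.03 -0.21  0.71  0.69]
turn [0.35 0.14 0.02] then shift(target axes) [448.8 222.7   8.8] shift(cur axes) [448.8 222.8   9. ]
```

>>> step_arm(
  commands=[
    [[10,5,0],[0.2,0,0],50],
    [[20,10,0],[0,0,0],50],
    [[28,14,0],[0,0,0],50],
    [[28,14,0],[0,0,0],50],
    [[28,14,0],[0,0,0],50],
    [[28,14,0],[0,0,0],50],
    [[28,14,0],[0,0,0],50],
    [[28,14,0],[0,0,0],50],
    [[28,14,0],[0,0,0],50],
    [[28,14,0],[0,0,0],50],
    [[28,14,0],[0,0,0],50],
    [[28,14,0],[0,0,0],50],
    [[28,14,0],[0,0,0],50],
    [[28,14,0],[0,0,0],50],
    [[28,14,0],[0,0,0],50],
    [[28,14,0],[0,0,0],50],
    [[18,7,0],[0,0,0],50],
    [[9,4.8,0],[0,0,0],50],
    [[0,0,0],[0,0,0],50],
    [[0,0,0],[0,0,0],50],
  ],
)

```text
time: 32.75
ee_pos: [638.7, 184.7, 203.1]
tcp_rot: [-3.135, 0.001, 1.529]
wrist_force: [-0.3, -0.9, -2.1]
grip_width: 56.0
```

```bash
python3 go.py 641.7 184.5 95 1.529;python3 snap.py k 240,110,420,190 320,120,460,265
```

```text
t 32.75 pos [638.7 184.7 203.1] rot [-3.1347e+00  8.0000e-04  1.5290e+00] F [-0.3 -0.9 -2.1] w 56.0 q [-0.5   0.7   0.32  1.5  -0.25  0.99 -0.16]
turn [-0.39  0.05 -0.  ] then shift(target axes) [-1.000e-01  3.000e+00  1.081e+02] shift(cur axes) [  0.    3.7 108. ]
```

View pics/ks.png

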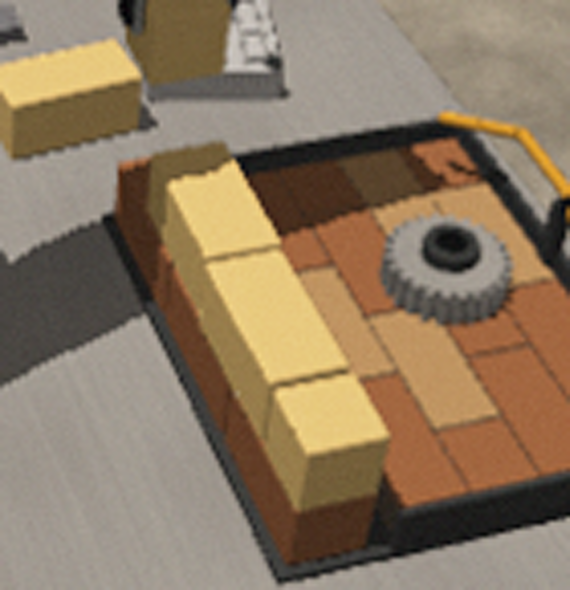

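>>> step_arm(
  commands=[
    [[0,1,15],[-0.2,0,0],50],
    [[0,0,20],[0,0,0],50],
    [[0,0,20],[0,0,0],50],
    [[0,0,20],[0,0,0],50],
    [[0,0,12],[0,0,0],50],
    [[0,0,8],[0,0,0],50],
    [[0,0,4],[0,0,0],50],
    [[0,0,2],[0,0,0],50],
    [[0,0,0],[0,0,0],50],
    [[0,0,0],[0,0,0],50],
    [[0,0,0],[0,0,0],50],
  ],
)

```text
time: 33.77
ee_pos: [641.0, 186.2, 104.1]
tcp_rot: [3.141, -0.002, 1.529]
wrist_force: [-0.4, 0.6, -2.1]
grip_width: 56.0
```

```bash
python3 go.py 641.7 184.5 90.7 1.529
```

```text
t 33.77 pos [641.  186.2 104.1] rot [ 3.1413e+00 -1.5000e-03  1.5292e+00] F [-0.4  0.6 -2.1] w 56.0 q [-0.48  0.82  0.28  1.58 -0.29  0.79 -0.12]
turn [ 0.02 -0.09  0.01] then shift(target axes) [-1.7  0.7 13.4] shift(cur axes) [-1.7  0.7 13.4]
```

>>> step_arm(
  commands=[
    [[-1.6,0.5,5],[0,0,0],50],
    [[0,0,5],[0,0,0],50],
    [[0,0,2],[0,0,0],50],
    [[0,0,0],[0,0,0],50],
    [[0,0,0],[0,0,0],50],
  ],
)

```text
time: 34.18
ee_pos: [640.7, 184.4, 90.9]
tcp_rot: [-3.14, -0.001, 1.529]
wrist_force: [0.6, -0.6, -0.9]
grip_width: 56.1
```

```bash
python3 go.py 641.7 184.5 90.7 1.529;python3 snap.py l 240,110,420,190 320,120,440,240
```

```text
t 34.18 pos [640.7 184.4  90.9] rot [-3.1399e+00 -8.0000e-04  1.5291e+00] F [ 0.6 -0.6 -0.9] w 56.1 q [-0.48  0.83  0.28  1.58 -0.3   0.77 -0.12]
turn [-0.1  -0.04  0.01] then shift(target axes) [0.2 1.  0.2] shift(cur axes) [0.2 1.  0.2]
```

View pics/ls.png

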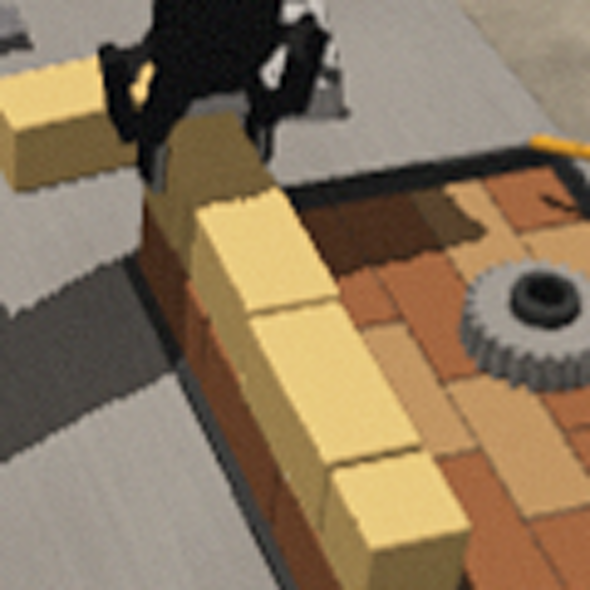

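View pics/lt.png

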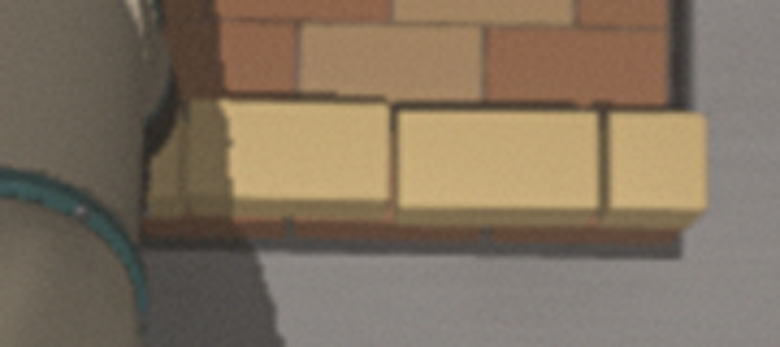

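>>> step_arm(
  commands=[
    [[0,0.6,0.7],[0,0,0],50],
    [[0,0,0],[0,0,0],50],
    [[0,0,0],[0,0,0],64],
    [[0,0,0],[0,0,0],75],
    [[0,0,0],[0,0,0],85],
    [[0,0,0],[0,0,0],85],
    [[0,0,-10],[0,0,0],85],
    [[0,0,-20],[0,0,0],85],
    [[0,0,-25],[0,0,0],85],
    [[0,0,-25],[0,0,0],85],
    [[0,-10,-30],[0,0,0],85],
    [[-10,-20,-15],[0,0,0],85],
    [[-25,-25,0],[0,0,0],85],
    [[-30,-25,0],[0,0,0],85],
    [[-30,-25,0],[0,0,0],85],
    [[-30,-25,0],[0,0,0],85],
    [[-25,-20,0],[0,0,0],85],
    [[-15,-10,0],[0,0,0],85],
    [[0,0,0],[0,0,0],85],
  ],
)

```text
time: 35.87
ee_pos: [472.1, 22.2, 216.5]
tcp_rot: [-3.139, -0.0, 1.523]
wrist_force: [-0.5, -0.1, -0.2]
grip_width: 85.1
```

```bash
python3 go.py 444 218 180 .03;python3 snap.py m; python3 -c "
import cv2,pickle
p,q=pickle.load(open('now.pkl','rb'))
cv2.imwrite('pics/m1.png',cv2.resize(p['image'][125:180,250:410],None,fx=5,fy=5,interpolation=cv2.INTER_CUBIC))
cv2.imwrite('pics/m2.png',cv2.resize(q['image'][145:265,340:440],None,fx=5,fy=5,interpolation=cv2.INTER_CUBIC))"
```

```text
t 35.87 pos [472.1  22.2 216.5] rot [-3.139  -0.      1.5233] F [-0.5 -0.1 -0.2] w 85.1 q [-0.36  0.42  0.35  2.02 -0.21  0.74  0.07]
turn [-0.12  0.11 85.56] then shift(target axes) [ -22.2 -196.5   36.5] shift(cur axes) [194.2 -37.2  36.6]
```

View pics/mt.png

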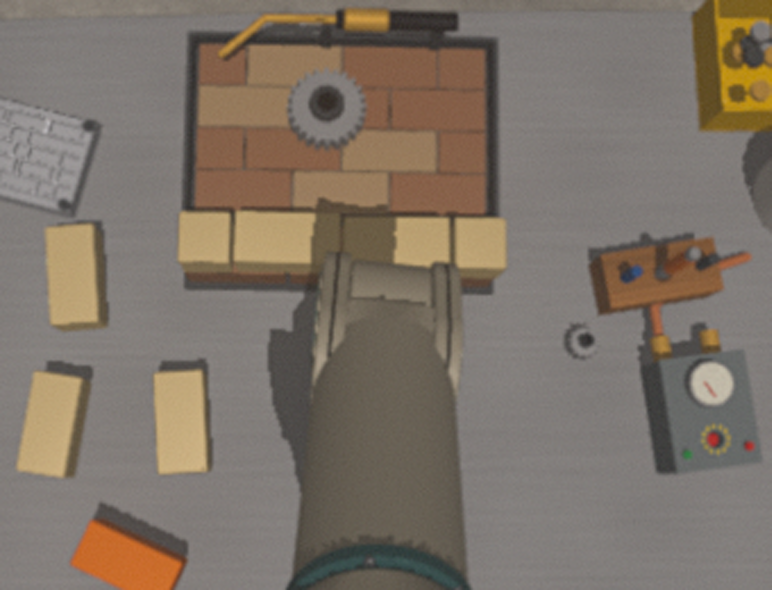

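View pics/m1.png

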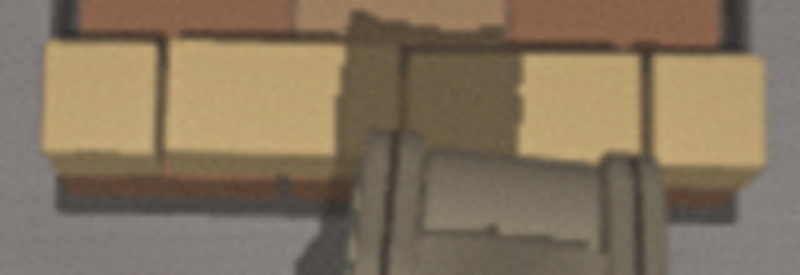

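View pics/m2.png

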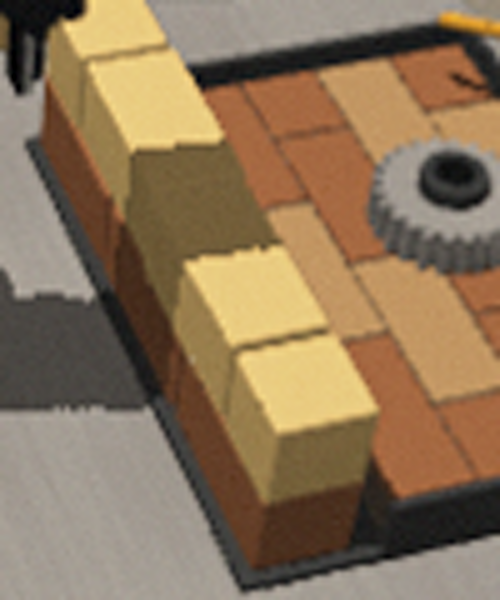

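>>> step_arm(
  commands=[
    [[14,-3,0],[0,0,0],85],
    [[30,-6,2],[0,0,0],85],
    [[30,-6,5],[0,0,0],85],
    [[30,-6,5],[0,0,0],85],
    [[30,-6,5],[0,0,0],85],
    [[30,-5,5],[0,0,0],85],
    [[20,-3,5],[0,0,0],85],
    [[10,-1,5],[0,0,7],85],
    [[0,0,5],[0,0,7],85],
    [[0,0,5],[0,0,7],85],
    [[0,0,5],[0,0,7],85],
    [[0,0,5],[0,0,7],85],
    [[0,0,5],[0,0,7],85],
    [[0,0,5],[0,0,7],85],
    [[0,0,5],[0,0,7],85],
    [[0,0,5],[0,0,7],85],
    [[0,0,5],[0,0,7],85],
    [[0,0,5],[0,0,7],85],
    [[0,0,5],[0,0,7],85],
    [[0,0,0],[0,0,1.4],85],
  ],
)

```text
time: 37.63
ee_pos: [446.8, 223.5, 127.7]
tcp_rot: [-3.141, 0.002, 0.038]
wrist_force: [0.1, 0.0, -0.0]
grip_width: 84.9
```

>>> step_arm(
  commands=[
    [[0,0,0],[0,0,0],85],
  ],
)

```text
time: 37.72
ee_pos: [447.0, 223.0, 128.3]
tcp_rot: [-3.141, 0.001, 0.043]
wrist_force: [0.5, 0.3, 1.1]
grip_width: 84.9
```

```bash
python3 go.py 445.2 218.1 24 .033
```

```text
t 37.72 pos [447.  223.  128.3] rot [-3.1409e+00  1.2000e-03  4.2900e-02] F [0.5 0.3 1.1] w 84.9 q [-0.96  0.67  0.67  2.04 -0.69  0.66 -1.35]
turn [-0.04  0.07  0.57] then shift(target axes) [ -2.    4.8 104.3] shift(cur axes) [ -1.9   4.9 104.3]
```

>>> step_arm(
  commands=[
    [[-2,4.8,14],[0,0,0.5],85],
    [[0,0,20],[0,0,0],85],
    [[0,0,20],[0,0,0],85],
    [[0,0,20],[0,0,0],85],
    [[0,0,15],[0,0,0],85],
    [[0,0,10],[0,0,0],85],
    [[0,0,5],[0,0,0],85],
    [[0,0,0],[0,0,0],85],
    [[0,0,0],[0,0,0],85],
  ],
)

```text
time: 38.47
ee_pos: [445.4, 217.0, 25.1]
tcp_rot: [-3.14, 0.001, 0.031]
wrist_force: [-0.9, 0.0, 0.2]
grip_width: 84.9
```

```bash
python3 go.py 445.2 218.1 24 .033
```

```text
t 38.47 pos [445.4 217.   25.1] rot [-3.14e+00  5.00e-04  3.08e-02] F [-0.9  0.   0.2] w 84.9 q [-0.8   0.82  0.45  2.1  -0.89  0.42 -1.18]
turn [-0.09  0.03 -0.12] then shift(target axes) [-0.2 -1.1  1.1] shift(cur axes) [-0.2 -1.1  1.1]
```

>>> step_arm(
  commands=[
    [[0,-1,0],[0,0,0],50],
    [[0,0,0],[0,0,0],50],
    [[0,0,0],[0,0,0],50],
    [[0,0,0],[0,0,0],50],
    [[0,0,0],[0,0,0],50],
    [[0,0,0],[0,0,0],50],
  ],
)

```text
time: 38.97
ee_pos: [445.3, 218.4, 25.7]
tcp_rot: [-3.139, -0.0, 0.031]
wrist_force: [-1.0, 0.5, 6.3]
grip_width: 56.3
```

>>> step_arm(
  commands=[
    [[0,0,-15],[0,0,0],50],
    [[0,0,-25],[0,0,0],50],
    [[0,0,-30],[0,0,0],50],
    [[0,0,-30],[0,0,-6.6],50],
    [[0,0,-30],[0,0,-6.6],50],
    [[0,0,-30],[0,0,-6.6],50],
    [[0,0,-30],[0,0,-6.6],50],
    [[0,0,-20],[0,0,-6.6],50],
    [[0,0,0],[0,0,-6.6],50],
    [[0,0,0],[0,0,-6.6],50],
    [[0,0,0],[0,0,-6.6],50],
    [[0,0,0],[0,0,-6.6],50],
    [[0,0,0],[0,0,-6.6],50],
    [[0,0,0],[0,0,-6.6],50],
    [[0,0,0],[0,0,-6.6],50],
    [[0,0,0],[0,0,-6.6],50],
    [[0,0,0],[0,0,0],50],
    [[0,0,0],[0,0,0],50],
  ],
)

```text
time: 40.47
ee_pos: [444.7, 217.2, 234.7]
tcp_rot: [-3.14, -0.001, 1.524]
wrist_force: [0.7, -0.7, -2.6]
grip_width: 56.1
```

```bash
python3 go.py 641 154.3 235 1.529
```

```text
t 40.47 pos [444.7 217.2 234.7] rot [-3.1397e+00 -9.0000e-04  1.5242e+00] F [ 0.7 -0.7 -2.6] w 56.1 q [-0.8   0.43  0.4   1.94 -0.23  0.81 -0.31]
turn [-0.11 -0.05 -0.28] then shift(target axes) [-54.7 198.7  -0.3] shift(cur axes) [-53.7 199.   -0.7]
```

>>> step_arm(
  commands=[
    [[-5.4,10,0],[0,0,-0.28],50],
    [[-5.4,20,0],[0,0,0],50],
    [[-5.4,20,0],[0,0,0],50],
    [[-5.4,20,0],[0,0,0],50],
    [[-5.4,20,0],[0,0,0],50],
    [[-5.4,20,0],[0,0,0],50],
    [[-5.4,20,0],[0,0,0],50],
    [[-5.4,20,0],[0,0,0],50],
    [[-5.4,20,0],[0,0,0],50],
    [[-5.4,20,5],[0,0,0],50],
    [[0,8,15],[0,0,0],50],
    [[0,0,20],[0,0,0],50],
    [[0,0,20],[0,0,0],50],
    [[0,0,10],[0,0,0],50],
    [[0,0,4],[0,0,0],50],
    [[0,0,0],[0,0,0],50],
    [[0,0,0],[0,0,0],50],
    [[0,0,0],[0,0,0],50],
  ],
)

```text
time: 41.97
ee_pos: [641.8, 156.1, 161.8]
tcp_rot: [3.141, -0.001, 1.532]
wrist_force: [0.6, -0.2, -3.6]
grip_width: 56.1
```

```bash
python3 go.py 640.4 154.2 147.7 1.529
```

```text
t 41.97 pos [641.8 156.1 161.8] rot [ 3.1405e+00 -1.4000e-03  1.5322e+00] F [ 0.6 -0.2 -3.6] w 56.1 q [-0.48  0.74  0.35  1.56 -0.3   0.89 -0.06]
turn [ 0.06 -0.08  0.18] then shift(target axes) [-1.9 -1.3 14.1] shift(cur axes) [-1.9 -1.3 14.1]
```

>>> step_arm(
  commands=[
    [[-1.8,-1.2,5],[0,0,0.18],50],
    [[0,0,5],[0,0,0],50],
    [[0,0,2.5],[0,0,0],50],
    [[0,0,0],[0,0,0],50],
    [[0,0,0],[0,0,0],50],
  ],
)

```text
time: 42.38
ee_pos: [639.4, 154.2, 147.8]
tcp_rot: [-3.14, -0.001, 1.529]
wrist_force: [-0.4, 0.1, -2.5]
grip_width: 56.0
```

```bash
python3 go.py 640.4 154.2 147.7 1.529; python3 snap.py n 240,110,420,190 320,120,440,240
```

```text
t 42.38 pos [639.4 154.2 147.8] rot [-3.1401e+00 -9.0000e-04  1.5291e+00] F [-0.4  0.1 -2.5] w 56.0 q [-0.47  0.76  0.34  1.58 -0.31  0.86 -0.06]
turn [-0.09 -0.05  0.01] then shift(target axes) [0.  1.  0.1] shift(cur axes) [0.  1.  0.1]
```

View pics/ns.png

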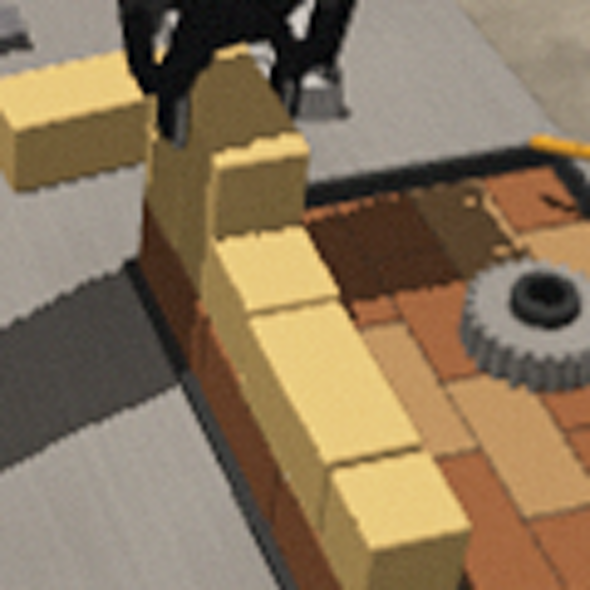

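>>> step_arm(
  commands=[
    [[0,0.8,0.6],[0,0,0],50],
    [[0,0,0],[0,0,0],50],
    [[0,0,0],[0,0,0],64],
    [[0,0,0],[0,0,0],75],
    [[0,0,0],[0,0,0],85],
    [[0,0,0],[0,0,0],85],
    [[0,0,-10],[0,0,0],85],
    [[0,0,-20],[0,0,0],85],
    [[0,0,-20],[0,0,0],85],
    [[10,-2,-20],[0,0,0],85],
    [[20,-4,0],[0,0,0],85],
    [[27,-4,0],[0,0,0],85],
    [[27,-4,0],[0,0,0],85],
    [[27,-4,0],[0,0,0],85],
    [[27,-4,0],[0,0,0],85],
    [[27,-4,0],[0,0,0],85],
    [[15,-4,0],[0,0,0],85],
    [[7,-2,0],[0,0,0],85],
    [[0,0,0],[0,0,0],85],
  ],
)

```text
time: 44.07
ee_pos: [615.4, 344.1, 217.5]
tcp_rot: [-3.14, -0.001, 1.532]
wrist_force: [-0.4, -0.5, 0.5]
grip_width: 85.3
```

>>> step_arm(
  commands=[
    [[0,0,0],[0,0,7],85],
    [[0,0,5],[0,0,7],85],
    [[0,0,10],[0,0,7],85],
    [[0,0,10],[0,0,7],85],
    [[0,0,10],[0,0,7],85],
    [[0,0,10],[0,0,7],85],
    [[0,0,10],[0,0,7],85],
    [[0,0,10],[0,0,7],85],
    [[0,0,10],[0,0,7],85],
    [[0,0,10],[0,0,7],85],
    [[0,0,10],[0,0,7],85],
    [[0,0,5],[0,0,6],85],
    [[0,0,0],[0,0,0],85],
    [[0,0,0],[0,0,0],85],
  ],
)

```text
time: 45.23
ee_pos: [616.7, 340.1, 117.7]
tcp_rot: [3.141, 0.001, 0.081]
wrist_force: [0.6, 0.5, 0.7]
grip_width: 85.0
```

```bash
python3 go.py 616.5 342.8 22 .08
```

```text
t 45.23 pos [616.7 340.1 117.7] rot [3.1409e+00 1.1000e-03 8.1100e-02] F [0.6 0.5 0.7] w 85.0 q [-0.9   0.94  0.7   1.46 -0.67  1.   -1.51]
turn [0.04 0.06 0.06] then shift(target axes) [-0.  -2.7 95.7] shift(cur axes) [ 0.1 -2.7 95.7]
```

>>> step_arm(
  commands=[
    [[0,-2.7,14],[0,0,0],85],
    [[0,0,20],[0,0,0],85],
    [[0,0,20],[0,0,0],85],
    [[0,0,15],[0,0,0],85],
    [[0,0,12],[0,0,0],85],
    [[0,0,9],[0,0,0],85],
    [[0,0,5],[0,0,0],85],
    [[0,0,0],[0,0,0],85],
    [[0,0,0],[0,0,0],85],
  ],
)

```text
time: 45.98
ee_pos: [616.2, 345.2, 22.9]
tcp_rot: [-3.14, 0.0, 0.081]
wrist_force: [0.0, -0.9, -0.8]
grip_width: 85.2
```

```bash
python3 go.py 616.5 342.8 22 .08; python3 snap.py o 180,110,320,210 250,100,400,200
```

```text
t 45.98 pos [616.2 345.2  22.9] rot [-3.1404e+00  5.0000e-04  8.0800e-02] F [ 0.  -0.9 -0.8] w 85.2 q [-0.87  1.05  0.63  1.49 -0.75  0.86 -1.47]
turn [-0.07  0.03  0.04] then shift(target axes) [0.2 2.4 0.9] shift(cur axes) [0.2 2.4 0.9]
```

View pics/os.png

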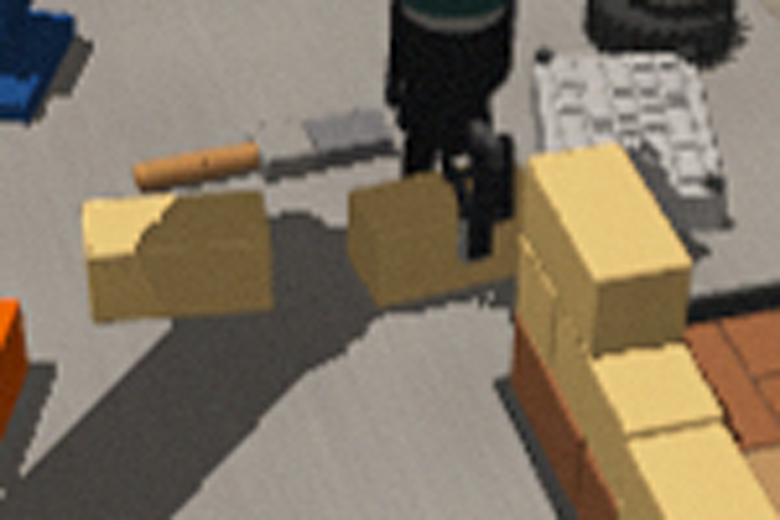

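>>> step_arm(
  commands=[
    [[0,2,0],[0,0,0],50],
    [[0,0,0],[0,0,0],50],
    [[0,0,0],[0,0,0],50],
    [[0,0,0],[0,0,0],50],
    [[0,0,0],[0,0,0],50],
    [[0,0,0],[0,0,0],50],
  ],
)

```text
time: 46.58
ee_pos: [616.5, 343.3, 23.5]
tcp_rot: [-3.14, -0.0, 0.08]
wrist_force: [0.1, 0.3, 5.4]
grip_width: 56.2
```

>>> step_arm(
  commands=[
    [[0,0,-15],[0,0,0],50],
    [[0,0,-25],[0,0,0],50],
    [[0,0,-30],[0,0,0],50],
    [[0,0,-30],[0,0,-6.4],50],
    [[0,0,-30],[0,0,-6.4],50],
    [[0,0,-30],[0,0,-6.4],50],
    [[0,0,-30],[0,0,-6.4],50],
    [[0,0,-30],[0,0,-6.4],50],
    [[0,0,0],[0,0,-6.4],50],
    [[0,0,0],[0,0,-6.4],50],
    [[0,0,0],[0,0,-6.4],50],
    [[0,0,0],[0,0,-6.4],50],
    [[0,0,0],[0,0,-6.4],50],
    [[0,0,0],[0,0,-6.4],50],
    [[0,0,0],[0,0,-6.4],50],
    [[0,0,0],[0,0,-6.2],50],
    [[0,0,0],[0,0,0],50],
    [[0,0,0],[0,0,0],50],
  ],
)

```text
time: 48.08
ee_pos: [615.8, 342.6, 242.5]
tcp_rot: [-3.139, -0.001, 1.526]
wrist_force: [0.1, -0.4, -1.7]
grip_width: 56.2
```

```bash
python3 go.py 635.3 33.4 230 1.529
```

```text
t 48.08 pos [615.8 342.6 242.5] rot [-3.1394e+00 -5.0000e-04  1.5259e+00] F [ 0.1 -0.4 -1.7] w 56.2 q [-0.75  0.73  0.4   1.33 -0.29  1.13 -0.37]
turn [-0.12 -0.03 -0.18] then shift(target axes) [-308.1   32.4   12.5] shift(cur axes) [-308.    33.4   12.3]
```

>>> step_arm(
  commands=[
    [[-15,1.6,0],[0,0,-0.18],50],
    [[-25,2.6,0],[0,0,0],50],
    [[-28,2.9,0],[0,0,0],50],
    [[-28,2.9,0],[0,0,0],50],
    [[-28,2.9,0],[0,0,0],50],
    [[-28,2.9,0],[0,0,0],50],
    [[-28,2.9,0],[0,0,0],50],
    [[-28,2.9,0],[0,0,0],50],
    [[-28,2.9,0],[0,0,0],50],
    [[-28,2.9,0],[0,0,0],50],
    [[-23,2.9,0],[0,0,0],50],
    [[-15,1.5,0],[0,0,0],50],
    [[-6,0.6,0],[0,0,0],50],
    [[0,0,20],[0,0,0],50],
    [[0,0,20],[0,0,0],50],
    [[0,0,20],[0,0,0],50],
    [[0,0,15],[0,0,0],50],
    [[0,0,8],[0,0,0],50],
    [[0,0,0],[0,0,0],50],
    [[0,0,0],[0,0,0],50],
  ],
)

```text
time: 49.75
ee_pos: [636.6, 34.8, 159.3]
tcp_rot: [-3.14, -0.001, 1.533]
wrist_force: [-0.0, -0.2, -2.1]
grip_width: 56.2
```

```bash
python3 go.py 635.3 33.4 145.5 1.529; python3 snap.py r 240,110,420,190 320,120,440,240
```

```text
t 49.75 pos [636.6  34.8 159.3] rot [-3.1401e+00 -1.2000e-03  1.5330e+00] F [-0.  -0.2 -2.1] w 56.2 q [-0.31  0.72  0.36  1.63 -0.31  0.85  0.14]
turn [-0.09 -0.07  0.23] then shift(target axes) [-1.4 -1.3 13.8] shift(cur axes) [-1.5 -1.3 13.8]
```

View pics/rs.png

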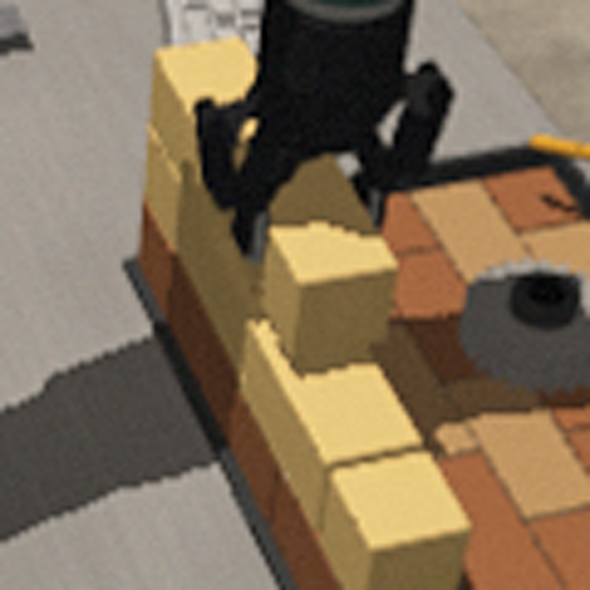

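>>> step_arm(
  commands=[
    [[-1.4,-0.9,5],[0,0,0.2],50],
    [[0,0,5],[0,0,0],50],
    [[0,0,2.5],[0,0,0],50],
    [[0,0,0],[0,0,0],50],
    [[0,0,0],[0,0,0],50],
  ],
)

```text
time: 50.27
ee_pos: [635.4, 32.7, 146.4]
tcp_rot: [-3.14, -0.001, 1.529]
wrist_force: [0.7, -0.1, -2.2]
grip_width: 56.3
```

```bash
python3 go.py 635.3 33.4 145.5 1.529
```

```text
t 50.27 pos [635.4  32.7 146.4] rot [-3.1397e+00 -1.0000e-03  1.5288e+00] F [ 0.7 -0.1 -2.2] w 56.3 q [-0.3   0.73  0.35  1.64 -0.32  0.83  0.14]
turn [-0.11 -0.06 -0.01] then shift(target axes) [ 0.7 -0.1  0.9] shift(cur axes) [ 0.7 -0.1  0.9]
```

>>> step_arm(
  commands=[
    [[0.7,0,0.8],[0,0,0],50],
    [[0,0,0.4],[0,0,0],50],
    [[0,0,0],[0,0,0],64],
    [[0,0,0],[0,0,0],75],
    [[0,0,0],[0,0,0],85],
    [[0,0,0],[0,0,0],85],
    [[0,0,-10],[0,0,0],85],
    [[0,0,-20],[0,0,0],85],
    [[0,0,-20],[0,0,0],85],
    [[0,-4,-20],[0,0,0],85],
    [[5,-15,0],[0,0,0],85],
    [[10,-25,0],[0,0,0],85],
    [[20,-25,0],[0,0,0],85],
    [[20,-25,0],[0,0,0],85],
    [[20,-25,0],[0,0,0],85],
    [[20,-25,0],[0,0,0],85],
    [[10,-15,0],[0,0,0],85],
    [[5,-5,0],[0,0,0],85],
    [[0,0,0],[0,0,0],85],
  ],
)

```text
time: 51.85
ee_pos: [475.9, 151.6, 216.5]
tcp_rot: [-3.141, -0.002, 1.532]
wrist_force: [0.4, -0.2, 0.1]
grip_width: 84.7
```

```bash
python3 go.py 444.5 368.5 200 -.165;python3 snap.py s; python3 placed.py 444 369 28.5 -.16;python3 -c "
import cv2,pickle
p,q=pickle.load(open('now.pkl','rb'))
cv2.imwrite('pics/s1.png',cv2.resize(p['image'][115:180,250:410],None,fx=5,fy=5,interpolation=cv2.INTER_CUBIC))
cv2.imwrite('pics/s2.png',cv2.resize(q['image'][125:245,330:440],None,fx=5,fy=5,interpolation=cv2.INTER_CUBIC))"
```

```text
t 51.85 pos [475.9 151.6 216.5] rot [-3.1407e+00 -2.1000e-03  1.5317e+00] F [ 0.4 -0.2  0.1] w 84.7 q [-0.65  0.46  0.41  1.95 -0.26  0.78 -0.13]
turn [-1.400e-01 -5.000e-02  9.721e+01] then shift(target axes) [ -66.6 -208.8   16.5] shift(cur axes) [215.5 -39.8  17. ]
top [ 4.42606e+02  3.68990e+02 -1.63000e-01  1.26005e+02] 1149
side [ 4.45847e+02  3.69205e+02 -1.93000e-01  1.45674e+02] 962
```

View pics/st.png

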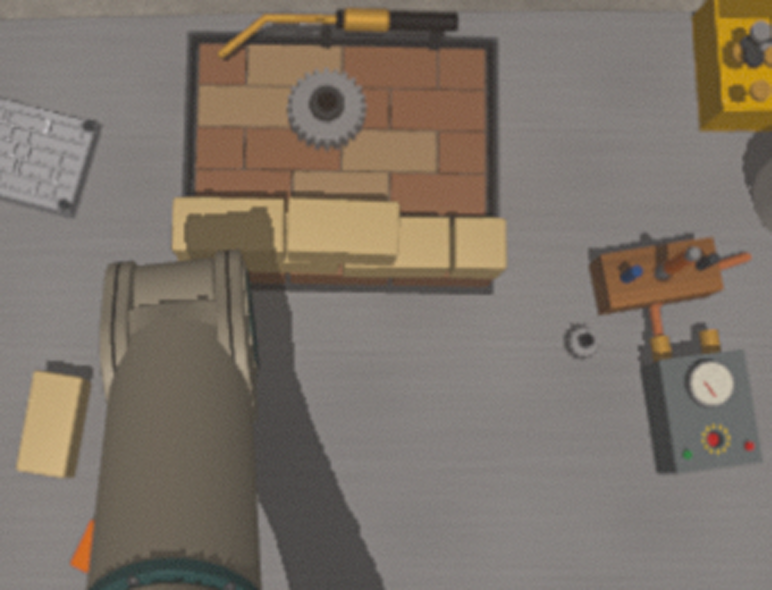

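View pics/ss.png

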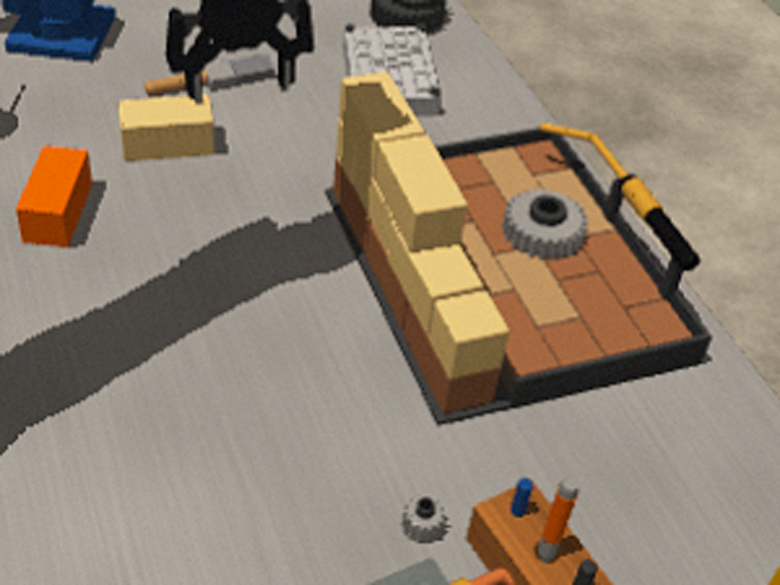

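>>> step_arm(
  commands=[
    [[15,-3,0],[0,0,0],85],
    [[25,-5,0],[0,0,0],85],
    [[28,-5,0],[0,0,0],85],
    [[28,-5,0],[0,0,0],85],
    [[28,-5,0],[0,0,0],85],
    [[28,-5,0],[0,0,0],85],
    [[28,-5,0],[0,0,7],85],
    [[0,0,0],[0,0,7],85],
    [[0,0,0],[0,0,7],85],
    [[0,0,0],[0,0,7],85],
    [[0,0,0],[0,0,7],85],
    [[0,0,0],[0,0,7],85],
    [[0,0,10],[0,0,7],85],
    [[0,0,10],[0,0,7],85],
    [[0,0,10],[0,0,7],85],
    [[0,0,10],[0,0,7],85],
    [[0,0,10],[0,0,7],85],
    [[0,0,10],[0,0,7],85],
    [[0,0,10],[0,0,7],85],
    [[0,0,10],[0,0,6.2],85],
  ],
)

```text
time: 53.62
ee_pos: [453.3, 330.3, 135.7]
tcp_rot: [-3.141, -0.001, -0.175]
wrist_force: [-1.0, 0.2, 0.7]
grip_width: 84.8
```

>>> step_arm(
  commands=[
    [[0,0,0],[0,0,0],85],
    [[0,0,0],[0,0,0],85],
  ],
)

```text
time: 53.78
ee_pos: [452.3, 330.4, 135.7]
tcp_rot: [3.141, 0.001, -0.166]
wrist_force: [0.2, -0.3, 0.6]
grip_width: 85.1
```

```bash
python3 go.py 444.7 369 24 -.168
```

```text
t 53.78 pos [452.3 330.4 135.7] rot [ 3.1407e+00  6.0000e-04 -1.6610e-01] F [ 0.2 -0.3  0.6] w 85.1 q [-1.16  0.77  0.79  1.88 -0.74  0.82 -1.71]
turn [0.05 0.03 0.11] then shift(target axes) [-13.9 -36.8 111.7] shift(cur axes) [-13.8 -36.9 111.7]
```

>>> step_arm(
  commands=[
    [[-5,-12,0],[0,0,0.1],85],
    [[-5,-15,5],[0,0,0],85],
    [[-3.9,-9.8,10],[0,0,0],85],
    [[0,0,20],[0,0,0],85],
    [[0,0,20],[0,0,0],85],
    [[0,0,0],[0,0,0],85],
    [[0,0,0],[0,0,0],85],
  ],
)

```text
time: 54.37
ee_pos: [442.6, 370.2, 80.1]
tcp_rot: [3.141, 0.003, -0.168]
wrist_force: [1.0, -0.1, 0.4]
grip_width: 84.9
```

```bash
python3 go.py 444.7 369 24 -.168
```

```text
t 54.37 pos [442.6 370.2  80.1] rot [ 3.1408e+00  3.0000e-03 -1.6800e-01] F [ 1.  -0.1  0.4] w 84.9 q [-1.17  0.86  0.72  1.86 -0.82  0.75 -1.72]
turn [0.04 0.17 0.  ] then shift(target axes) [ 2.2  0.9 56.1] shift(cur axes) [ 2.4  0.8 56.1]
```

>>> step_arm(
  commands=[
    [[1,0.5,15],[0,0,0],85],
    [[0,0,15],[0,0,0],85],
    [[0,0,15],[0,0,0],85],
    [[0,0,8],[0,0,0],85],
    [[0,0,3],[0,0,0],85],
    [[0,0,0],[0,0,0],85],
    [[0,0,0],[0,0,0],85],
    [[0,0,0],[0,0,0],50],
    [[0,0,0],[0,0,0],50],
    [[0,0,0],[0,0,0],50],
    [[0,0,0],[0,0,0],50],
    [[0,0,0],[0,0,0],50],
    [[0,0,0],[0,0,0],50],
  ],
)

```text
time: 55.45
ee_pos: [444.7, 369.7, 26.1]
tcp_rot: [-3.14, 0.001, -0.169]
wrist_force: [-0.9, -0.5, 4.1]
grip_width: 56.3
```

```bash
python3 go.py 444.7 369 240 1.529
```

```text
t 55.45 pos [444.7 369.7  26.1] rot [-3.1397e+00  6.0000e-04 -1.6940e-01] F [-0.9 -0.5  4.1] w 56.3 q [-1.13  0.93  0.64  1.88 -0.91  0.66 -1.65]
turn [-1.100e-01 -7.000e-02 -9.731e+01] then shift(target axes) [  -0.7    0.  -213.9] shift(cur axes) [  -0.     0.3 -213.9]
```

>>> step_arm(
  commands=[
    [[0,0,-15],[0,0,0],50],
    [[0,0,-25],[0,0,0],50],
    [[0,0,-30],[0,0,0],50],
    [[0,0,-30],[0,0,-6.95],50],
    [[0,0,-30],[0,0,-6.95],50],
    [[0,0,-30],[0,0,-6.95],50],
    [[0,0,-30],[0,0,-6.95],50],
    [[0,0,-25],[0,0,-6.95],50],
    [[0,0,0],[0,0,-6.95],50],
    [[0,0,0],[0,0,-6.95],50],
    [[0,0,0],[0,0,-6.95],50],
    [[0,0,0],[0,0,-6.95],50],
    [[0,0,0],[0,0,-6.95],50],
    [[0,0,0],[0,0,-6.95],50],
    [[0,0,0],[0,0,-6.95],50],
    [[0,0,0],[0,0,-6.95],50],
    [[0,0,0],[0,0,-6.95],50],
    [[0,0,0],[0,0,0],50],
    [[0,0,0],[0,0,0],50],
  ],
)

```text
time: 57.03
ee_pos: [444.2, 368.9, 239.9]
tcp_rot: [-3.14, -0.001, 1.525]
wrist_force: [-0.3, -0.2, -3.1]
grip_width: 56.0
```

```bash
python3 go.py 630.2 -87.6 235 1.529; python3 snap.py u
python3 - <<'E'
import cv2,pickle
p,q=pickle.load(open('now.pkl','rb'))
cv2.imwrite('pics/u1.png',cv2.resize(p['image'][115:180,250:410],None,fx=5,fy=5,interpolation=cv2.INTER_CUBIC))
cv2.imwrite('pics/u2.png',cv2.resize(q['image'][125:245,330:440],None,fx=5,fy=5,interpolation=cv2.INTER_CUBIC))
E
```

```text
t 57.03 pos [444.2 368.9 239.9] rot [-3.1395e+00 -7.0000e-04  1.5251e+00] F [-0.3 -0.2 -3.1] w 56.0 q [-1.02  0.55  0.43  1.72 -0.28  0.93 -0.52]
turn [-0.12 -0.04 -0.22] then shift(target axes) [-448.3  204.9    4.9] shift(cur axes) [-447.5  206.6    4.2]
```

View pics/u1.png

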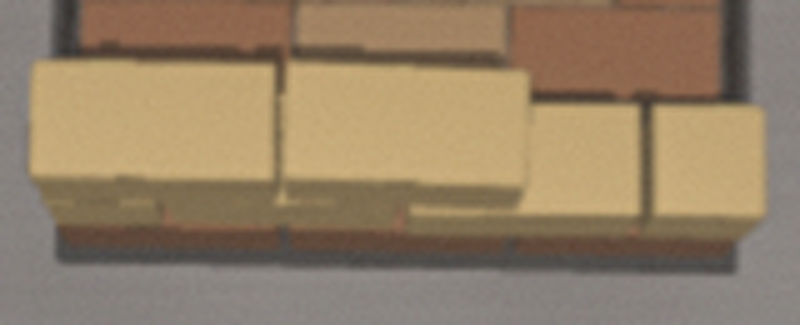

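View pics/u2.png

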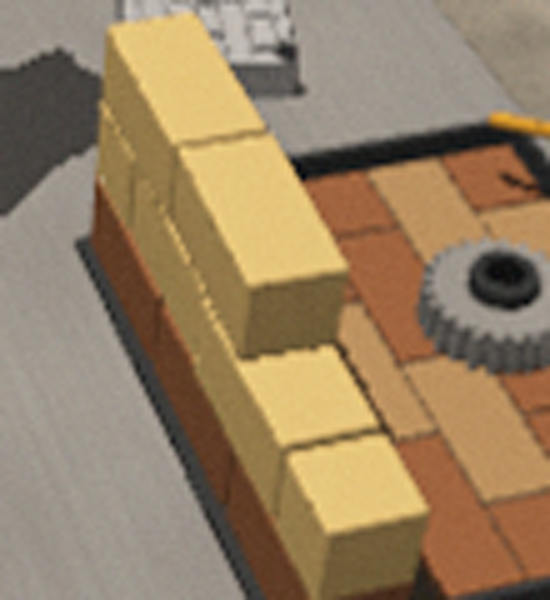

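>>> step_arm(
  commands=[
    [[-10,5,0],[0,0,-0.22],50],
    [[-20,9,0],[0,0,0],50],
    [[-28,12.8,0],[0,0,0],50],
    [[-28,12.8,0],[0,0,0],50],
    [[-28,12.8,0],[0,0,0],50],
    [[-28,12.8,0],[0,0,0],50],
    [[-28,12.8,0],[0,0,0],50],
    [[-28,12.8,0],[0,0,0],50],
    [[-28,12.8,0],[0,0,0],50],
    [[-28,12.8,0],[0,0,0],50],
    [[-28,12.8,0],[0,0,0],50],
    [[-28,12.8,0],[0,0,0],50],
    [[-28,12.8,0],[0,0,0],50],
    [[-28,12.8,0],[0,0,0],50],
    [[-28,12.8,0],[0,0,0],50],
    [[-28,12.8,0],[0,0,0],50],
    [[-15,8,0],[0,0,0],50],
    [[-8,3,0],[0,0,0],50],
    [[-3,0,0],[0,0,0],50],
    [[0,0,0],[0,0,0],50],
  ],
)

```text
time: 58.8
ee_pos: [630.6, -86.4, 239.0]
tcp_rot: [-3.139, -0.001, 1.532]
wrist_force: [-0.7, 0.9, -1.9]
grip_width: 56.1
```

```bash
python3 go.py 630.2 -87.7 148.1 1.529; python3 snap.py v
```

```text
t 58.8 pos [630.6 -86.4 239. ] rot [-3.1389e+00 -1.2000e-03  1.5316e+00] F [-0.7  0.9 -1.9] w 56.1 q [-0.15  0.63  0.41  1.55 -0.29  1.02  0.3 ]
turn [-0.15 -0.07  0.15] then shift(target axes) [-1.3 -0.3 90.9] shift(cur axes) [-1.4 -0.1 90.9]
```

View pics/vs.png

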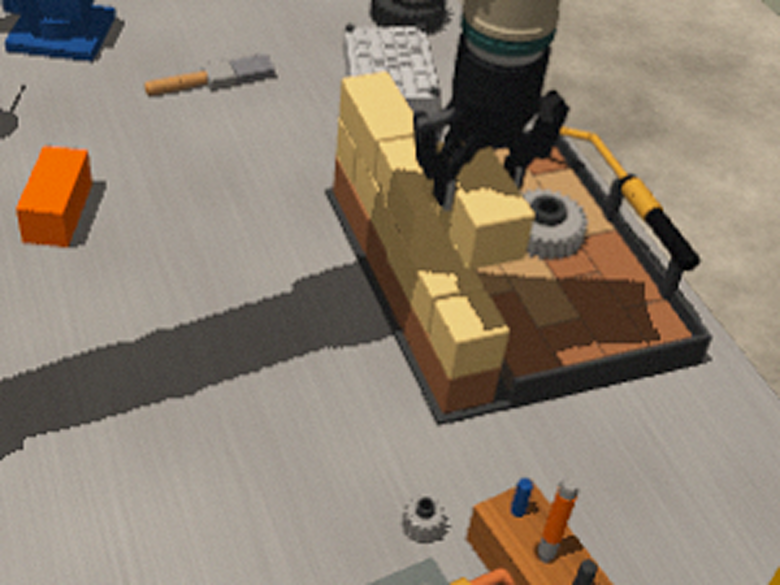

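>>> step_arm(
  commands=[
    [[-1.3,0,15],[0,0,0.15],50],
    [[0,0,20],[0,0,0],50],
    [[0,0,20],[0,0,0],50],
    [[0,0,12],[0,0,0],50],
    [[0,0,8],[0,0,0],50],
    [[0,0,4],[0,0,0],50],
    [[0,0,0],[0,0,0],50],
    [[0,0,0],[0,0,0],50],
    [[0,0,0],[0,0,0],50],
  ],
)

```text
time: 59.65
ee_pos: [632.0, -87.5, 161.4]
tcp_rot: [3.141, -0.001, 1.53]
wrist_force: [-0.2, 0.1, -2.4]
grip_width: 56.4
```

```bash
python3 go.py 630.2 -87.8 148.1 1.529
```

```text
t 59.65 pos [632.  -87.5 161.4] rot [ 3.1410e+00 -8.0000e-04  1.5301e+00] F [-0.2  0.1 -2.4] w 56.4 q [-0.13  0.72  0.38  1.63 -0.33  0.86  0.34]
turn [ 0.03 -0.04  0.07] then shift(target axes) [-0.3 -1.8 13.3] shift(cur axes) [-0.3 -1.8 13.3]
```

>>> step_arm(
  commands=[
    [[-0.3,-1.3,5],[0,0,0],50],
    [[0,0,5],[0,0,0],50],
    [[0,0,2.5],[0,0,0],50],
    [[0,0,0],[0,0,0],50],
    [[0,0,0],[0,0,0],50],
  ],
)

```text
time: 60.07
ee_pos: [629.7, -87.6, 148.1]
tcp_rot: [-3.14, -0.001, 1.53]
wrist_force: [-2.0, 1.0, 1.8]
grip_width: 56.2
```

```bash
python3 go.py 630.2 -87.8 148.1 1.529
```

```text
t 60.07 pos [629.7 -87.6 148.1] rot [-3.1400e+00 -1.3000e-03  1.5299e+00] F [-2.   1.   1.8] w 56.2 q [-0.12  0.73  0.37  1.64 -0.34  0.83  0.35]
turn [-0.09 -0.07  0.05] then shift(target axes) [-0.2  0.5  0. ] shift(cur axes) [-0.2  0.5  0. ]
```

>>> step_arm(
  commands=[
    [[0,0.3,0],[0,0,0],50],
    [[0,0,0],[0,0,0],64],
    [[0,0,0],[0,0,0],75],
    [[0,0,0],[0,0,0],85],
    [[0,0,0],[0,0,0],85],
    [[0,0,-10],[0,0,0],85],
    [[0,0,-20],[0,0,0],85],
    [[0,0,-20],[0,0,0],85],
    [[0,0,-20],[0,0,0],85],
    [[0,-10,-20],[0,0,0],85],
    [[10,-20,-10],[0,0,0],85],
    [[15,-25,0],[0,0,0],85],
    [[15,-25,0],[0,0,0],85],
    [[15,-25,0],[0,0,0],85],
    [[15,-25,0],[0,0,0],85],
    [[15,-15,0],[0,0,0],85],
    [[10,-10,0],[0,0,0],85],
    [[0,0,0],[0,0,0],85],
  ],
)

```text
time: 61.57
ee_pos: [477.3, 16.1, 248.8]
tcp_rot: [-3.139, -0.003, 1.534]
wrist_force: [0.4, -0.1, -0.6]
grip_width: 85.0
```

```bash
python3 go.py 630.2 -87.8 148.1 1.529; python3 snap.py w 430,130,530,260 320,270,480,390; cp now.pkl w.pkl
python3 - <<'E'
import cv2,pickle
p,q=pickle.load(open('now.pkl','rb'))
cv2.imwrite('pics/w1.png',cv2.resize(p['image'][115:180,250:410],None,fx=5,fy=5,interpolation=cv2.INTER_CUBIC))
cv2.imwrite('pics/w2.png',cv2.resize(q['image'][125:245,330:440],None,fx=5,fy=5,interpolation=cv2.INTER_CUBIC))
E
```

```text
t 61.57 pos [477.3  16.1 248.8] rot [-3.139  -0.0032  1.5336] F [ 0.4 -0.1 -0.6] w 85.0 q [-0.41  0.39  0.45  1.97 -0.23  0.84  0.12]
turn [-0.15 -0.18  0.26] then shift(target axes) [-97.4 157.1 100.7] shift(cur axes) [-98.4 156.9 100. ]
```

View pics/w1.png

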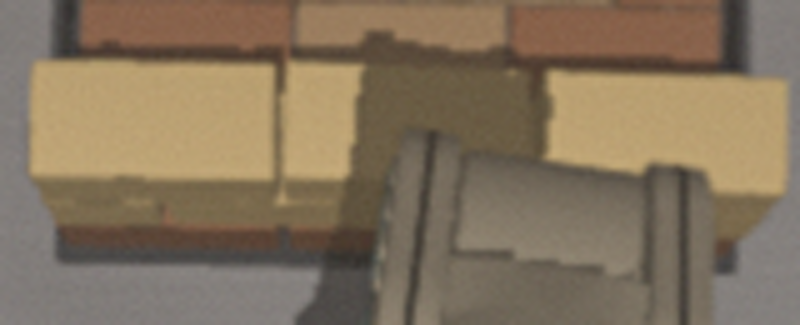

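View pics/w2.png

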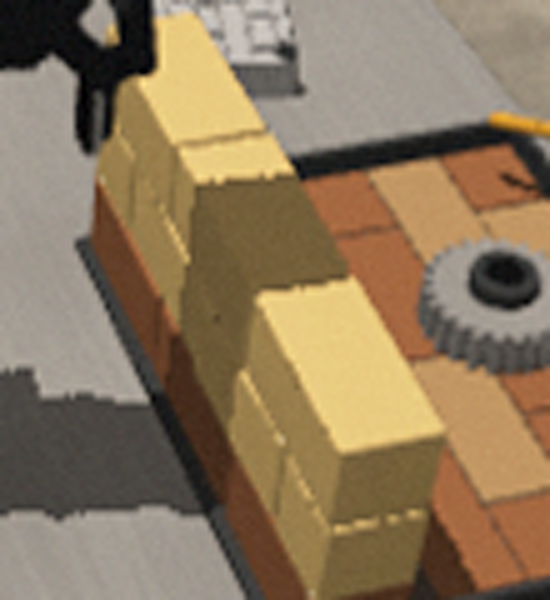

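View pics/wt.png

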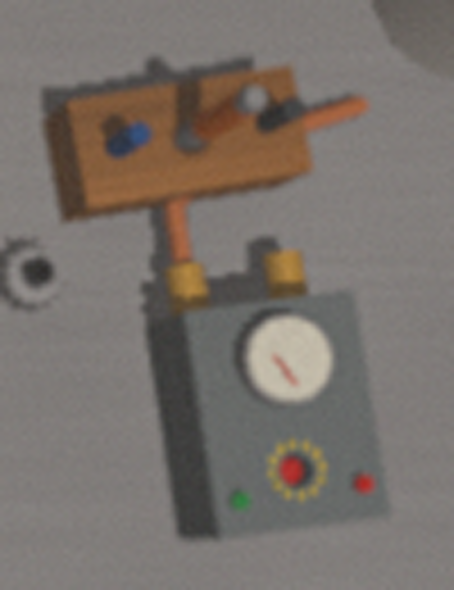

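View pics/ws.png

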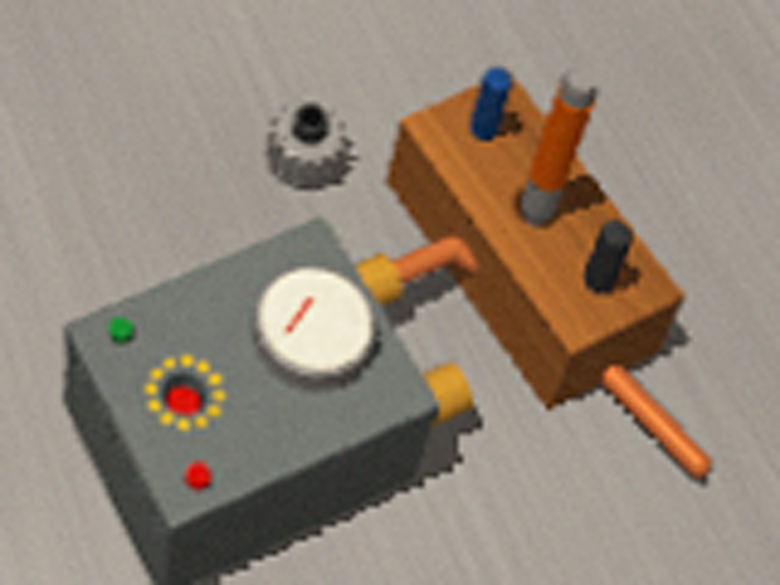

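```bash
cat > cal.py <<'E'
import pickle; from h import *
from scipy.spatial.transform import Rotation as R
p,q=pickle.load(open("w.pkl","rb"))
def T(c,o,f=5): return (np.array(c,float)+.5)/f-.5+np.array(o)
def rect(x,y,yaw,z,hx,hy):
    M=np.array([[hx,hy],[hx,-hy],[-hx,-hy],[-hx,hy]]); c,s=np.cos(yaw),np.sin(yaw)
    return np.c_[M[:,0]*c-M[:,1]*s+x,M[:,0]*s+M[:,1]*c+y,np.full(4,z)]
y0=-.042
K=[("t",rect(640.2,154.2,y0,179,28.5,58),T([(33,60),(278,63),(278,183),(31,178)],(250,115))),
("t",rect(635.4,33.4,y0,179,28.5,58),T([(287,63),(530,71),(522,187),(284,185)],(250,115))),
("t",rect(629.9,-87.6,y0,179,28.5,58)[:3],T([(547,75),(788,80),(786,195)],(250,115))),
("t",rect(631.4,-27.4,-.035,122,28.5,58),T([(408,53),(641,53),(640,167),(410,165)],(250,125))),
("t",rect(641.3,183.7,y0,122,28.5,28.5),T([(47,41),(158,40),(155,155),(43,152)],(250,125))),
("t",rect(629.2,-117.4,y0,122,28.5,28.5)[:3],T([(652,53),(766,57),(765,168)],(250,125))),
("s",rect(631.4,-27.4,-.035,122,28.5,58),T([(243,181),(325,330),(232,347),(154,202)],(340,145))),
("s",rect(640.2,154.2,y0,179,28.5,58),T([(197,12),(267,130),(178,147),(106,30)],(330,125))),
("s",rect(635.4,33.4,y0,179,28.5,58),T([(267,133),(346,268),(248,286),(178,149)],(330,125))),
("s",rect(629.2,-117.4,y0,122,28.5,28.5),T([(322,335),(378,410),(275,433),(236,353)],(340,145)))]
ft,fs=590/130,4.875; ot,os_=(430,130),(320,270)
# stand top (x along its 64 side, y along 136)
ST=dict(t=T([(68,100),(292,67),(311,165),(85,213)],ot,ft),s=T([(500,70),(683,297),(570,350),(400,123)],os_,fs))
BX=dict(t=T([(185,310),(353,292),(388,514),(216,537)],ot,ft),s=T([(322,219),(438,407),(172,527),(66,326)],os_,fs))
RING=dict(t=T([(297,470)],ot,ft),s=T([(186,394)],os_,fs))
HEAD=dict(t=T([(254,98)],ot,ft),s=T([(579,86)],os_,fs))
cams=dict(t=p,s=q)
def adj(P,v):
    E=np.array(P["extrinsics"],float).copy(); E[:3,:3]=R.from_rotvec(np.array(v[:3])*1e-3).as_matrix()@E[:3,:3]; E[:3,3]+=v[3:6]
    d=dict(P); d["extrinsics"]=E; return d
def res(v):
    C=dict(t=adj(p,v[:6]),s=adj(q,v[6:12]))
    r=[((proj(C[c],X)-U)/.5).ravel() for c,X,U in K]
    for (x,y,a),z,hx,hy,D in((v[12:15],55,32,68,ST),(v[15:18],74,65,50,BX)):
        X=rect(x,y,a,z,hx,hy)
        for c in"ts": r.append(((proj(C[c],X)-D[c])/.5).ravel())
    # ring on box at local (-32,0)
    x,y,a=v[15:18]; 
    for c in"ts": r.append(((proj(C[c],[x-32*np.cos(a),y-32*np.sin(a),74])-RING[c])/.4).ravel())
    for c in"ts": r.append(((proj(C[c],v[18:21])-HEAD[c])/.4).ravel())
    pr=np.r_[v[:3]/4,v[3:6]/2.5,v[6:9]/4,v[9:12]/2.5]
    return np.concatenate(r+[pr])
x0=np.r_[np.zeros(12),560,-330,0.1,440,-370,.1,570,-340,150]
s=least_squares(res,x0,x_scale=np.r_[np.ones(12),1,1,.01,1,1,.01,1,1,1],loss="soft_l1")
v=s.x
if __name__=="__main__":
    print("cost",s.cost,"top",np.round(v[:6],2),"side",np.round(v[6:12],2))
    print("stand",np.round(v[12:15],3),"box",np.round(v[15:18],3),"head",np.round(v[18:21],1))
    x,y,a=v[15:18]; print("button",np.round([x-32*np.cos(a),y-32*np.sin(a)],1))
    r=res(v); print(np.round(r[:-12]*.5,1).tolist())
    C=dict(t=adj(p,v[:6]),s=adj(q,v[6:12]))
    pickle.dump(C,open("C.pkl","wb"))
    print("ring z74",back(C["t"],RING["t"],74),back(C["s"],RING["s"],74))
    print("hole mouth",back(C["t"],T([(190,137)],ot,ft),58),back(C["s"],T([(540,210)],os_,fs),58))
E
python3 cal.py
```

```text
cost 48.46874867820303 top [-0.    0.02 -0.5   0.36  0.54  5.89] side [ 1.26 -0.73  0.93 -0.94 -1.92  5.15]
stand [ 6.07281e+02 -3.41611e+02  1.55000e-01] box [ 4.43395e+02 -3.83112e+02  1.07000e-01] head [ 607.6 -342.6  154.8]
button [ 411.6 -386.5]
[-0.3, -0.2, -0.3, 0.2, -1.0, -0.1, -0.9, -0.2, -0.0, 0.2, 0.4, -0.2, 1.7, 0.3, -0.1, -0.6, -0.8, -0.8, -0.2, -0.4, 0.1, 0.2, 0.6, -0.3, 0.5, 0.6, 0.7, 0.3, -0.1, -0.2, -0.1, -0.2, 0.6, 0.5, 0.4, 0.0, -0.1, 0.1, -0.2, 0.2, -0.2, -0.0, -0.1, 0.2, 0.6, 0.2, 1.0, -0.5, -0.9, 0.3, -0.9, -0.3, -0.2, -0.0, -0.1, -0.1, -1.6, -0.3, -0.2, -0.8, 0.6, 0.3, 1.0, 0.3, 0.1, 0.5, -0.9, 0.4, 2.6, -0.6, 0.4, 0.3, -0.1, 0.1, -0.8, -0.1, -0.5, 0.5, -0.6, -0.5, 0.2, 1.2, 0.6, -0.9, 1.3, 0.3, -0.1, -0.4, -0.1, 0.9, -0.3, -0.4, -0.2, 0.2, 0.1, -0.6, 0.4, 0.2, 0.7, 0.3, 0.4, -0.3, 0.5, -0.0, -0.6, 0.5, -0.1, -0.4, -0.3, -0.3, -0.3, -0.1, -0.1, 0.2, 0.2, -0.0]
ring z74 [[ 410.85207667 -387.16487502   74.        ]] [[ 411.9362079  -386.83375372   74.        ]]
hole mouth [[ 606.28172375 -340.91586673   58.        ]] [[ 606.41704257 -345.67597801   58.        ]]
```

```bash
python3 go.py 607.3 -342 220 1.726
```

```text
t 61.67 pos [480.   13.6 249. ] rot [ 3.1411e+00 -1.1000e-03  1.5310e+00] F [ 1.4 -0.4  0.1] w 85.0 q [-0.41  0.39  0.45  1.96 -0.23  0.83  0.12]
turn [  0.03  -0.06 -11.17] then shift(target axes) [-371.    70.9   29. ] shift(cur axes) [-350.2  141.4   28.6]
```

>>> step_arm(
  commands=[
    [[0,0,0],[0,0,-5.6],85],
    [[-10,2,0],[0,0,-5.57],85],
    [[-20,4,0],[0,0,0],85],
    [[-28,5,0],[0,0,0],85],
    [[-28,5,0],[0,0,0],85],
    [[-28,5,0],[0,0,0],85],
    [[-28,5,0],[0,0,0],85],
    [[-28,5,0],[0,0,0],85],
    [[-28,5,0],[0,0,0],85],
    [[-28,5,0],[0,0,0],85],
    [[-28,5,0],[0,0,0],85],
    [[-28,5,0],[0,0,0],85],
    [[-28,6,0],[0,0,0],85],
    [[-28,6,0],[0,0,0],85],
    [[-20,5,0],[0,0,0],85],
    [[-13,3,0],[0,0,0],85],
    [[0,0,0],[0,0,0],85],
    [[0,0,0],[0,0,0],85],
    [[0,0,0],[0,0,0],85],
  ],
)

```text
time: 63.25
ee_pos: [605.3, -342.2, 247.4]
tcp_rot: [-3.14, -0.002, 1.725]
wrist_force: [0.5, 0.3, 0.1]
grip_width: 85.1
```

```bash
python3 go.py 607.3 -342 96 1.726; python3 snap.py x 430,130,530,260 320,220,480,340
```

```text
t 63.25 pos [ 605.3 -342.2  247.4] rot [-3.1400e+00 -2.1000e-03  1.7249e+00] F [0.5 0.3 0.1] w 85.1 q [ 0.28  0.71  0.37  1.36 -0.27  1.12  0.84]
turn [-0.09 -0.12 -0.06] then shift(target axes) [-1.000e-01  2.000e+00  1.514e+02] shift(cur axes) [ -0.4   2.2 151.4]
```

View pics/xs.png

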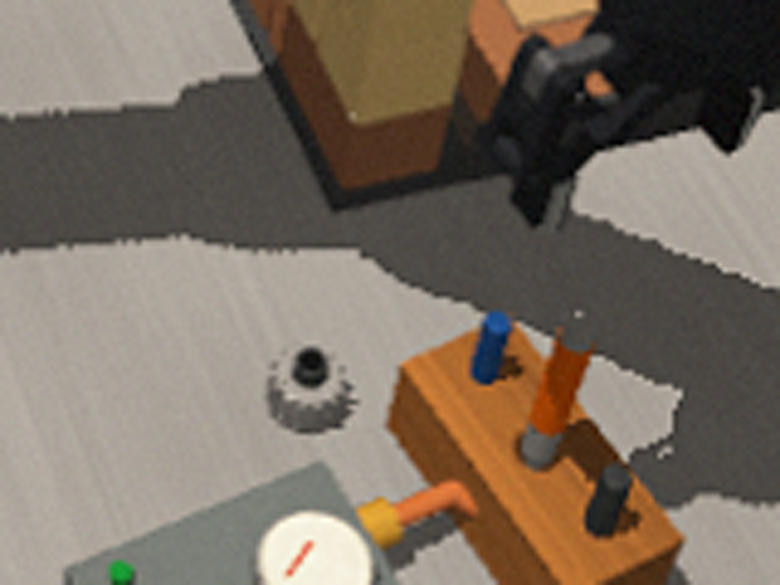

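>>> step_arm(
  commands=[
    [[0,1,15],[0,0,0],85],
    [[0,0,20],[0,0,0],85],
    [[0,0,20],[0,0,0],85],
    [[0,0,15],[0,0,0],85],
    [[0,0,0],[0,0,0],85],
    [[0,0,0],[0,0,0],85],
    [[0,0,0],[0,0,0],85],
  ],
)

```text
time: 63.93
ee_pos: [607.2, -342.2, 179.0]
tcp_rot: [3.141, -0.0, 1.726]
wrist_force: [0.2, 0.8, 0.2]
grip_width: 84.7
```

```bash
python3 go.py 607.3 -342 96 1.726; python3 snap.py y 430,130,530,260 370,220,490,340; python3 -c "
from cal import *
C=pickle.load(open('C.pkl','rb'))
o=np.array((370,220));f=590/120
for X in([607.3,-342,177],[607.3,-342,158],[607.3,-342,55]): print((proj(C['s'],X)-o+.5)*f-.5)
"
```

```text
t 63.93 pos [ 607.2 -342.2  179. ] rot [ 3.1412e+00 -1.0000e-04  1.7257e+00] F [0.2 0.8 0.2] w 84.7 q [ 0.29  0.78  0.35  1.43 -0.29  0.99  0.86]
turn [ 0.02 -0.   -0.02] then shift(target axes) [ 0.2  0.2 83. ] shift(cur axes) [ 0.2  0.1 83. ]
[[347.87452454 301.83930724]]
[[339.1176912  327.37061514]]
[[295.59573251 453.89326919]]
```

View pics/ys.png

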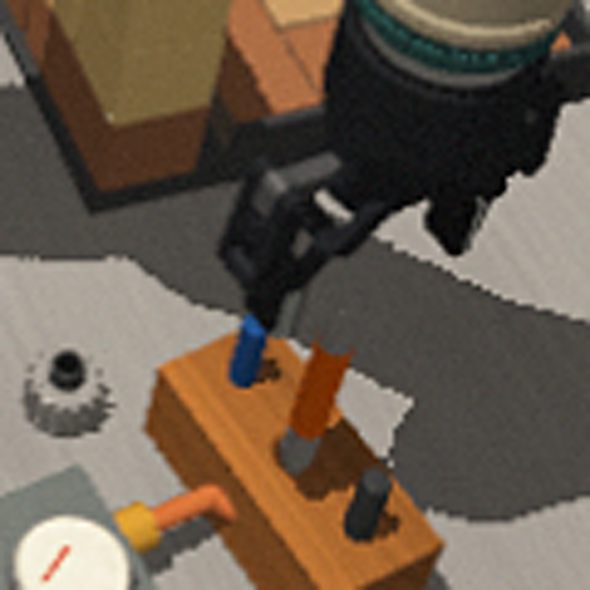

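>>> step_arm(
  commands=[
    [[0,0,15],[0,0,0],85],
    [[0,0,15],[0,0,0],85],
    [[0,0,15],[0,0,0],85],
    [[0,0,15],[0,0,0],85],
    [[0,0,12],[0,0,0],85],
    [[0,0,8],[0,0,0],85],
    [[0,0,3],[0,0,0],85],
    [[0,0,0],[0,0,0],85],
    [[0,0,0],[0,0,0],85],
  ],
)

```text
time: 64.78
ee_pos: [606.8, -342.6, 95.3]
tcp_rot: [-3.141, -0.0, 1.725]
wrist_force: [-0.3, -1.4, 0.4]
grip_width: 85.1
```

```bash
python3 go.py 607.3 -342 96 1.726; python3 snap.py z 430,130,530,260 370,220,490,340
```

```text
t 64.78 pos [ 606.8 -342.6   95.3] rot [-3.1413e+00 -4.0000e-04  1.7251e+00] F [-0.3 -1.4  0.4] w 85.1 q [ 0.3   0.87  0.32  1.49 -0.33  0.84  0.89]
turn [-0.02 -0.02 -0.05] then shift(target axes) [ 0.5  0.6 -0.7] shift(cur axes) [ 0.5  0.6 -0.7]
```

View pics/zs.png

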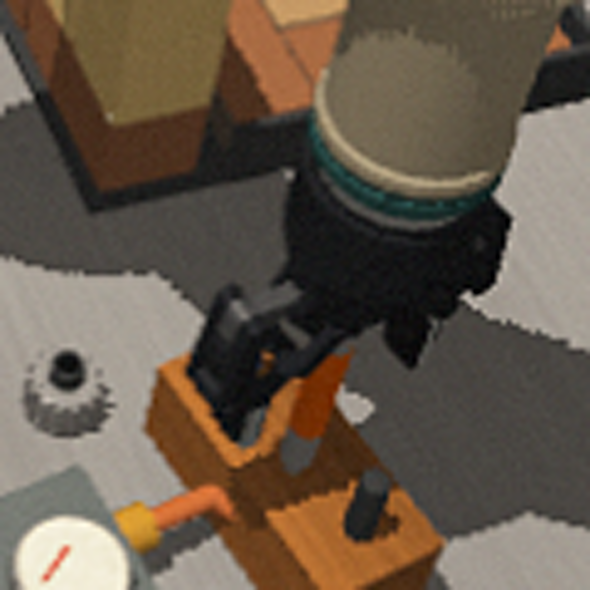

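>>> step_arm(
  commands=[
    [[0,0,0],[0,0,0],60],
    [[0,0,0],[0,0,0],45],
    [[0,0,0],[0,0,0],30],
    [[0,0,0],[0,0,0],22],
    [[0,0,0],[0,0,0],15],
    [[0,0,0],[0,0,0],10],
    [[0,0,0],[0,0,0],10],
    [[0,0,0],[0,0,0],10],
    [[0,0,0],[0,0,0],10],
    [[0,0,0],[0,0,0],10],
  ],
)

```text
time: 65.72
ee_pos: [606.7, -342.1, 94.8]
tcp_rot: [-3.141, -0.001, 1.725]
wrist_force: [0.4, 1.3, 1.6]
grip_width: 14.5
```

```bash
python3 go.py 607.3 -342 96 1.726; python3 snap.py z2 430,130,530,260 370,220,490,340
```

```text
t 65.72 pos [ 606.7 -342.1   94.8] rot [-3.1411e+00 -1.0000e-03  1.7252e+00] F [0.4 1.3 1.6] w 14.5 q [ 0.3   0.87  0.32  1.49 -0.33  0.84  0.89]
turn [-0.03 -0.06 -0.05] then shift(target axes) [ 0.   0.6 -1.2] shift(cur axes) [ 0.   0.6 -1.2]
```

View pics/z2s.png

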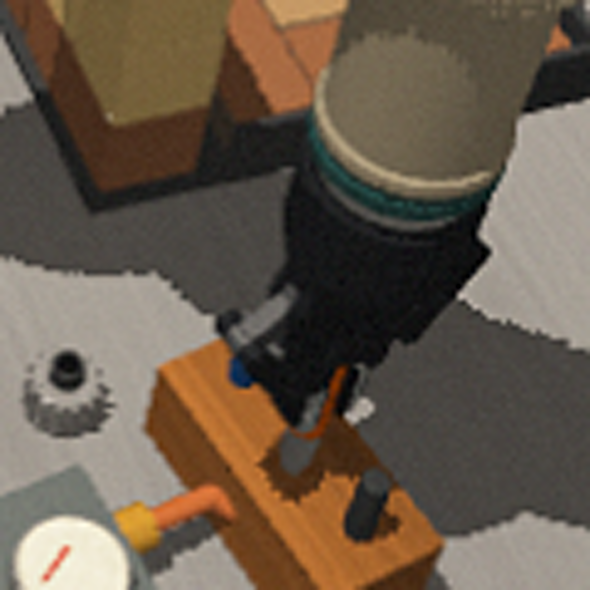

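>>> step_arm(
  commands=[
    [[0,0,-6],[0,0,0],10],
    [[0,0,-12],[0,0,0],10],
    [[0,0,-15],[0,0,0],10],
    [[0,0,-15],[0,0,0],10],
    [[0,0,-20],[0,0,0],10],
    [[0,0,-20],[0,0,0],10],
    [[0,0,-20],[0,0,0],10],
    [[0,0,-15],[0,0,0],10],
    [[0,0,0],[0,0,0],10],
    [[0,0,0],[0,0,0],10],
  ],
)

```text
time: 66.65
ee_pos: [606.6, -342.7, 218.8]
tcp_rot: [3.142, -0.0, 1.725]
wrist_force: [-0.4, 1.0, -2.5]
grip_width: 14.4
```

```bash
python3 go.py 411.6 -386.7 215 1.726; python3 snap.py A 430,130,530,260 370,220,490,340; python3 -c "
from cal import *
C=pickle.load(open('C.pkl','rb'))
from workcell import observe
P=observe()['ee_pos']
for c,o,f in(('s',(370,220),590/120),('t',(430,130),590/130)):
  for dz in(0,-14.8-19,-41.8,-86.8): print(c,dz,np.round((proj(C[c],P+[0,0,dz])-np.array(o)+.5)*f-.5,1))
"
```

```text
t 66.65 pos [ 606.6 -342.7  218.8] rot [ 3.1415e+00 -1.0000e-04  1.7249e+00] F [-0.4  1.  -2.5] w 14.4 q [ 0.28  0.74  0.37  1.39 -0.28  1.07  0.85]
turn [ 0.   -0.   -0.07] then shift(target axes) [ -13.3 -199.4    3.8] shift(cur axes) [ -13.6 -199.4    3.8]
s 0 [[363.2 246.7]]
s -33.8 [[346.9 294.5]]
s -41.8 [[343.2 305.4]]
s -86.8 [[323.  364.5]]
t 0 [[297.2  76.3]]
t -33.8 [[272.1  90.9]]
t -41.8 [[266.4  94.2]]
t -86.8 [[235.7 112.2]]
```

View pics/As.png

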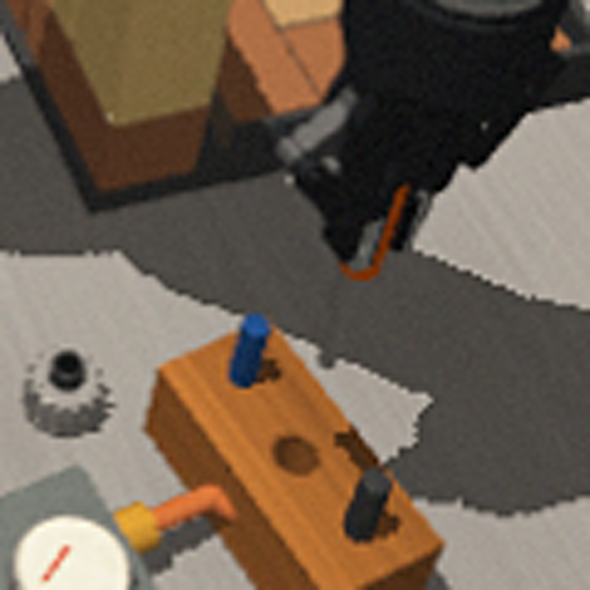

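View pics/At.png

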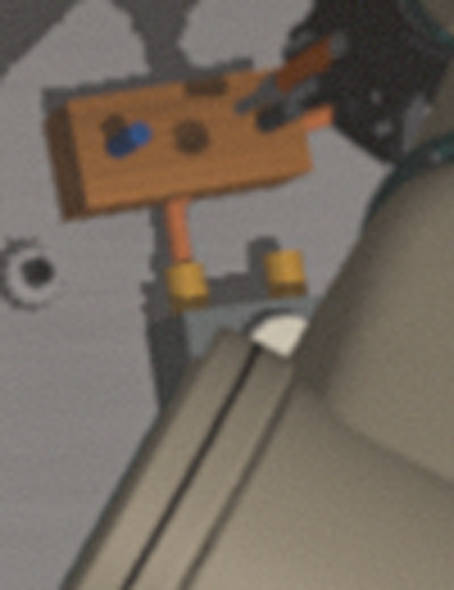

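```bash
python3 go.py 410.1 -384.8 215 1.7249
```

```text
t 66.75 pos [ 605.7 -341.7  216.5] rot [-3.1387e+00 -2.7000e-03  1.7250e+00] F [-0.8  0.5 -2. ] w 14.6 q [ 0.28  0.74  0.37  1.39 -0.28  1.06  0.85]
turn [-0.17 -0.16  0.  ] then shift(target axes) [ -12.5 -199.9    1.5] shift(cur axes) [ -12.5 -199.9    2.1]
```

>>> step_arm(
  commands=[
    [[-1.2,-10,0],[0,0,0],10],
    [[-1.2,-20,0],[0,0,0],10],
    [[-1.2,-20,0],[0,0,0],10],
    [[-1.2,-20,0],[0,0,0],10],
    [[-1.2,-20,0],[0,0,0],10],
    [[-1.2,-20,0],[0,0,0],10],
    [[-1.2,-20,0],[0,0,0],10],
    [[-1.2,-20,5],[0,0,0],10],
    [[-1.2,-20,10],[0,0,0],10],
    [[-1.2,-20,10],[0,0,0],10],
    [[-0.5,-9.9,10],[0,0,0],10],
    [[0,0,5],[0,0,0],10],
    [[0,0,0],[0,0,0],10],
    [[0,0,0],[0,0,0],10],
    [[0,0,0],[0,0,0],10],
  ],
)

```text
time: 68.0
ee_pos: [412.2, -385.1, 178.0]
tcp_rot: [-3.141, -0.001, 1.727]
wrist_force: [-0.3, 0.2, -0.5]
grip_width: 14.2
```

```bash
python3 go.py 410.1 -384.8 165 1.7249; python3 snap.py B 430,180,530,260 320,290,440,400; python3 -c "
from cal import *
C=pickle.load(open('C.pkl','rb'))
from workcell import observe
P=observe()['ee_pos']
for c,o,f in(('s',(320,290),590/110),('t',(430,180),590/80)):
  print(c,np.round((proj(C[c],P+[0,0,-86.8])-np.array(o)+.5)*f-.5,1),np.round((proj(C[c],[411.6,-386.8,74])-np.array(o)+.5)*f-.5,1),np.round((proj(C[c],[411.6,-386.8,P[2]-86.8])-np.array(o)+.5)*f-.5,1))
"
```

```text
t 68.0 pos [ 412.2 -385.1  178. ] rot [-3.1413e+00 -8.0000e-04  1.7267e+00] F [-0.3  0.2 -0.5] w 14.2 q [ 0.48  0.6   0.35  1.82 -0.28  0.77  1.13]
turn [-0.01 -0.04  0.1 ] then shift(target axes) [ 0.6 -2.  13. ] shift(cur axes) [ 0.6 -2.  13. ]
s [[206.4 301.3]] [[203.9 326.4]] [[206.9 305.3]]
t [[496.9 390.2]] [[481.8 393.2]] [[501.5 391.3]]
```

View pics/Bs.png

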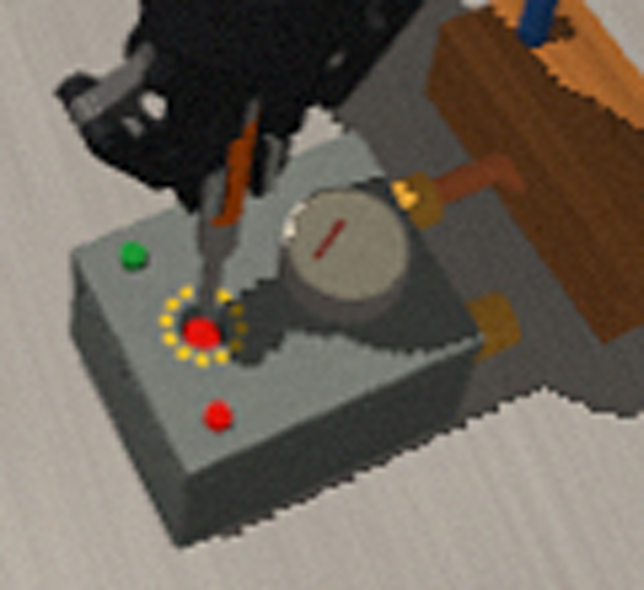

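View pics/Bt.png

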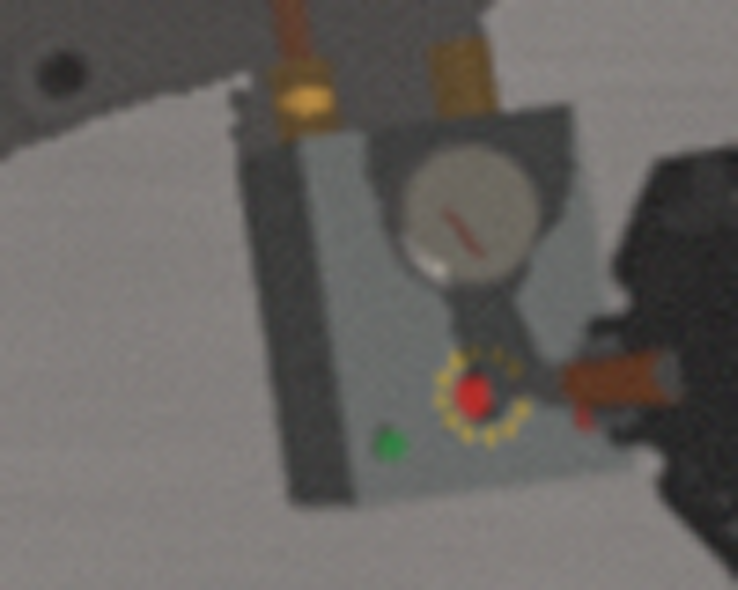

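>>> step_arm(
  commands=[
    [[0.3,-1.5,4],[0,0,0],10],
    [[0,0,4],[0,0,0],10],
    [[0,0,3],[0,0,0],10],
    [[0,0,0],[0,0,0],10],
    [[0,0,0],[0,0,0],10],
    [[0,0,0],[0,0,0],10],
  ],
)

```text
time: 68.6
ee_pos: [409.3, -385.3, 166.8]
tcp_rot: [-3.14, -0.001, 1.725]
wrist_force: [-1.1, 0.2, -2.8]
grip_width: 14.5
```

```bash
python3 go.py 410.5 -384.8 148 1.7249; python3 snap.py D 480,215,520,245 340,325,380,365
```

```text
t 68.6 pos [ 409.3 -385.3  166.8] rot [-3.1404e+00 -1.2000e-03  1.7250e+00] F [-1.1  0.2 -2.8] w 14.5 q [ 0.49  0.61  0.34  1.84 -0.28  0.74  1.13]
turn [-0.07 -0.07  0.01] then shift(target axes) [ 0.3  1.3 18.8] shift(cur axes) [ 0.3  1.3 18.8]
```

View pics/Ds.png

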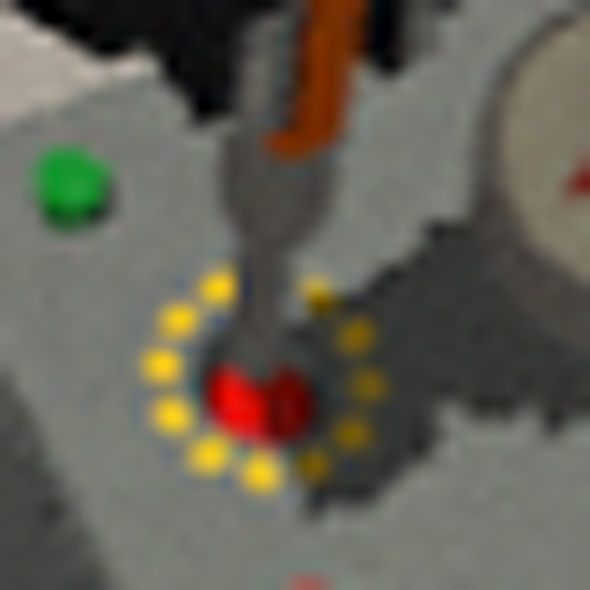

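View pics/Dt.png

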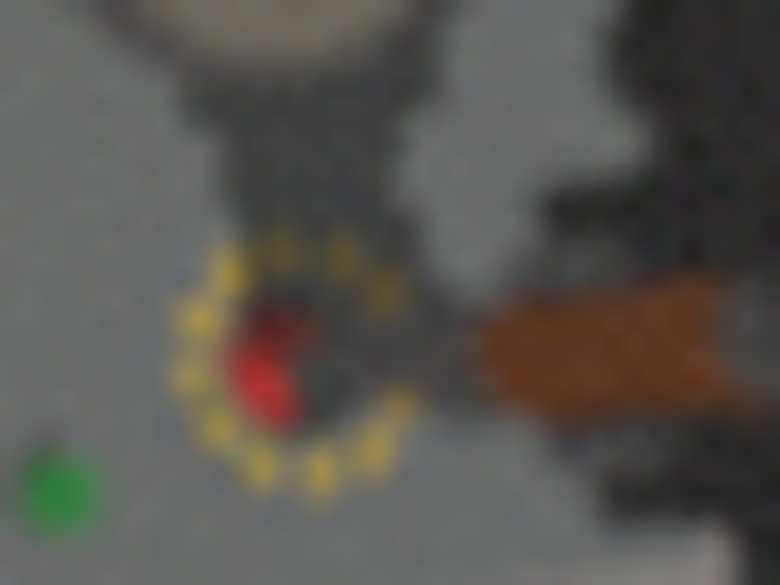

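>>> step_arm(
  commands=[
    [[0,1,3],[0,0,0],10],
    [[0,0,4],[0,0,0],10],
    [[0,0,4],[0,0,0],10],
    [[0,0,3],[0,0,0],10],
    [[0,0,0],[0,0,0],10],
    [[0,0,0],[0,0,0],10],
  ],
)

```text
time: 69.2
ee_pos: [410.1, -385.0, 152.5]
tcp_rot: [-3.14, -0.002, 1.725]
wrist_force: [0.2, -0.3, -1.2]
grip_width: 14.6
```

>>> step_arm(
  commands=[
    [[0,0,2],[0,0,0],10],
    [[0,0,2],[0,0,0],10],
    [[0,0,0],[0,0,0],10],
    [[0,0,0],[0,0,0],10],
  ],
)

```text
time: 69.53
ee_pos: [410.3, -385.3, 149.1]
tcp_rot: [-3.141, -0.001, 1.725]
wrist_force: [-0.4, 1.1, 1.5]
grip_width: 14.6
```

```bash
python3 go.py 410.5 -384.8 148 1.7249; python3 snap.py F 480,215,520,245 340,325,380,365
```

```text
t 69.53 pos [ 410.3 -385.3  149.1] rot [-3.1407e+00 -8.0000e-04  1.7249e+00] F [-0.4  1.1  1.5] w 14.6 q [ 0.49  0.63  0.33  1.85 -0.3   0.71  1.14]
turn [-0.05 -0.04  0.  ] then shift(target axes) [0.5 0.2 1.1] shift(cur axes) [0.5 0.2 1.1]
```

View pics/Fs.png

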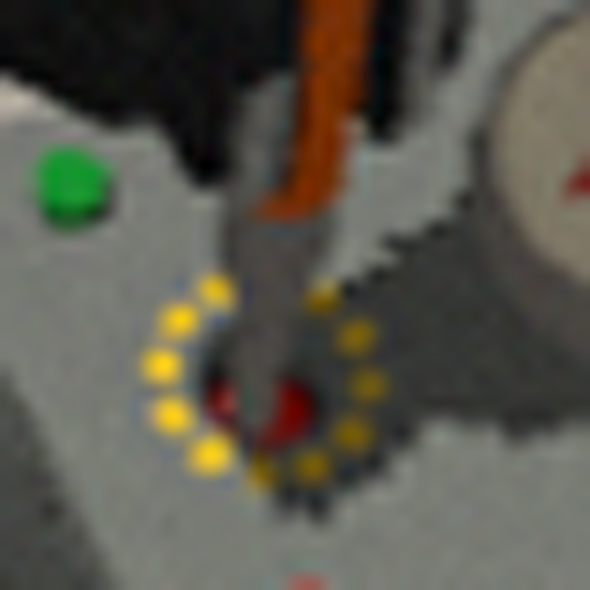

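>>> step_arm(
  commands=[
    [[0,0,1],[0,0,0],10],
    [[0,0,1],[0,0,0],10],
    [[0,0,0.5],[0,0,0],10],
    [[0,0,0],[0,0,0],10],
    [[0,0,0],[0,0,0],10],
    [[0,0,0],[0,0,0],10],
  ],
)

```text
time: 70.13
ee_pos: [410.4, -385.4, 146.8]
tcp_rot: [-3.141, -0.001, 1.725]
wrist_force: [-0.5, -0.3, 5.9]
grip_width: 14.5
```

>>> step_arm(
  commands=[
    [[0,0,1],[0,0,0],10],
    [[0,0,0],[0,0,0],10],
    [[0,0,0],[0,0,0],10],
  ],
)

```text
time: 70.38
ee_pos: [410.6, -385.6, 146.6]
tcp_rot: [3.142, -0.0, 1.725]
wrist_force: [-1.3, 0.3, 11.0]
grip_width: 14.5
```

>>> step_arm(
  commands=[
    [[0,0,0],[0,0,0],10],
    [[0,0,-4],[0,0,0],10],
    [[0,0,-10],[0,0,0],10],
    [[0,0,-15],[0,0,0],10],
    [[0,0,-20],[0,0,0],10],
    [[0,0,-20],[0,0,0],10],
    [[0,0,0],[0,0,0],10],
    [[0,0,0],[0,0,0],10],
  ],
)

```text
time: 71.05
ee_pos: [410.7, -385.3, 215.1]
tcp_rot: [-3.142, -0.0, 1.725]
wrist_force: [0.5, 0.5, -2.0]
grip_width: 14.7
```

```bash
python3 go.py 606.7 -342.1 218 1.725; python3 snap.py G 480,215,520,245 330,315,390,375
```

```text
t 71.05 pos [ 410.7 -385.3  215.1] rot [-3.1416e+00 -1.0000e-04  1.7253e+00] F [ 0.5  0.5 -2. ] w 14.7 q [ 0.46  0.55  0.37  1.79 -0.25  0.85  1.1 ]
turn [-0.   -0.    0.02] then shift(target axes) [ 12.6 200.4  -2.9] shift(cur axes) [ 12.5 200.4  -2.9]
```

View pics/Gs.png

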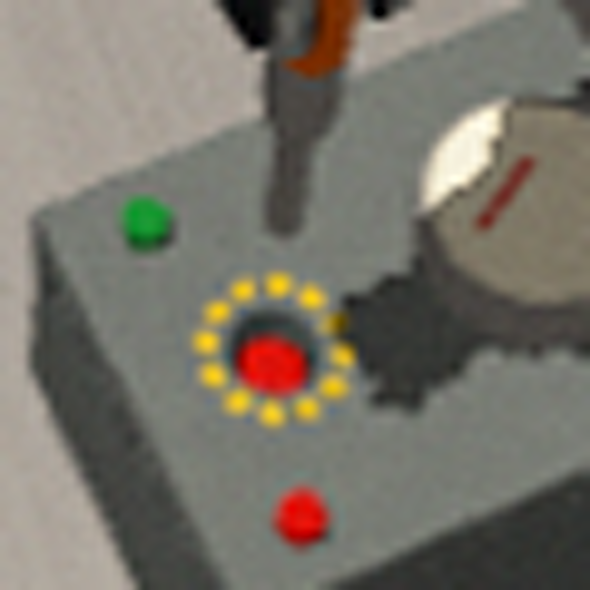

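Pressed to the hard stop and sprung back. Returning the punch.

>>> step_arm(
  commands=[
    [[0.6,10,0],[0,0,0],10],
    [[1.2,20,0],[0,0,0],10],
    [[1.2,20,0],[0,0,0],10],
    [[1.2,20,0],[0,0,0],10],
    [[1.2,20,0],[0,0,0],10],
    [[1.2,20,0],[0,0,0],10],
    [[1.2,20,0],[0,0,0],10],
    [[1.2,20,0],[0,0,0],10],
    [[1.2,20,0],[0,0,0],10],
    [[1.2,20,0],[0,0,0],10],
    [[1.2,10,0],[0,0,0],10],
    [[0,0,0],[0,0,0],10],
    [[0,0,0],[0,0,0],10],
    [[0,0,0],[0,0,0],10],
    [[0,0,0],[0,0,0],10],
  ],
)

```text
time: 72.4
ee_pos: [604.4, -343.0, 214.1]
tcp_rot: [-3.139, -0.001, 1.723]
wrist_force: [0.3, -0.2, -1.3]
grip_width: 14.5
```

```bash
python3 go.py 606.7 -342.1 165 1.725; python3 snap.py H 430,130,530,260 370,220,490,340
```

```text
t 72.4 pos [ 604.4 -343.   214.1] rot [-3.1391e+00 -1.1000e-03  1.7230e+00] F [ 0.3 -0.2 -1.3] w 14.5 q [ 0.28  0.74  0.37  1.4  -0.28  1.06  0.85]
turn [-0.14 -0.06 -0.12] then shift(target axes) [ 0.5  2.4 49.1] shift(cur axes) [ 0.5  2.5 49.1]
```

View pics/Hs.png

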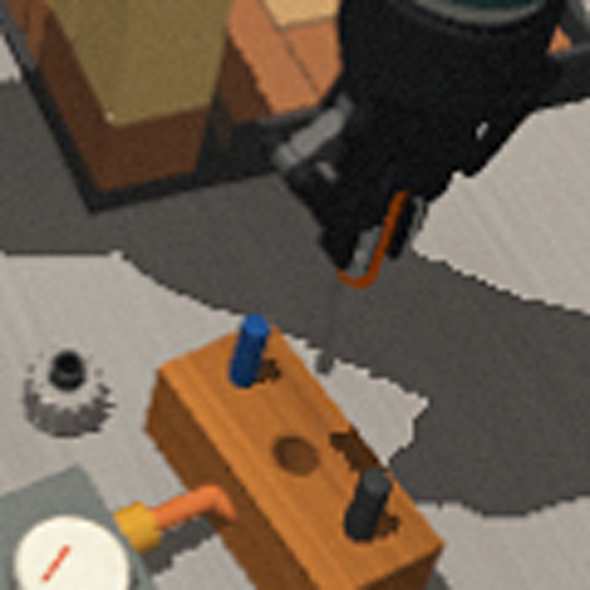

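>>> step_arm(
  commands=[
    [[0.3,1.2,12],[0,0,0],10],
    [[0,0,18],[0,0,0],10],
    [[0,0,15],[0,0,0],10],
    [[0,0,8],[0,0,0],10],
    [[0,0,0],[0,0,0],10],
    [[0,0,0],[0,0,0],10],
    [[0,0,0],[0,0,0],10],
  ],
)

```text
time: 73.08
ee_pos: [607.5, -342.0, 161.9]
tcp_rot: [-3.142, -0.0, 1.725]
wrist_force: [-1.4, 0.1, -1.0]
grip_width: 14.4
```

```bash
python3 go.py 606.7 -342.1 94.8 1.725; python3 snap.py I 450,140,510,190 400,285,450,335
```

```text
t 73.08 pos [ 607.5 -342.   161.9] rot [-3.1415e+00 -1.0000e-04  1.7249e+00] F [-1.4  0.1 -1. ] w 14.4 q [ 0.29  0.79  0.35  1.44 -0.3   0.96  0.87]
turn [-0.   -0.01 -0.01] then shift(target axes) [ 0.  -0.9 67.1] shift(cur axes) [-0.  -0.8 67.1]
```

View pics/Is.png

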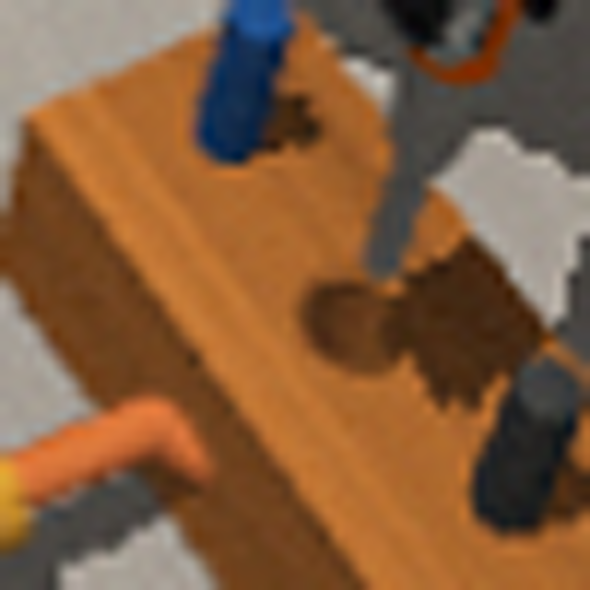

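View pics/It.png

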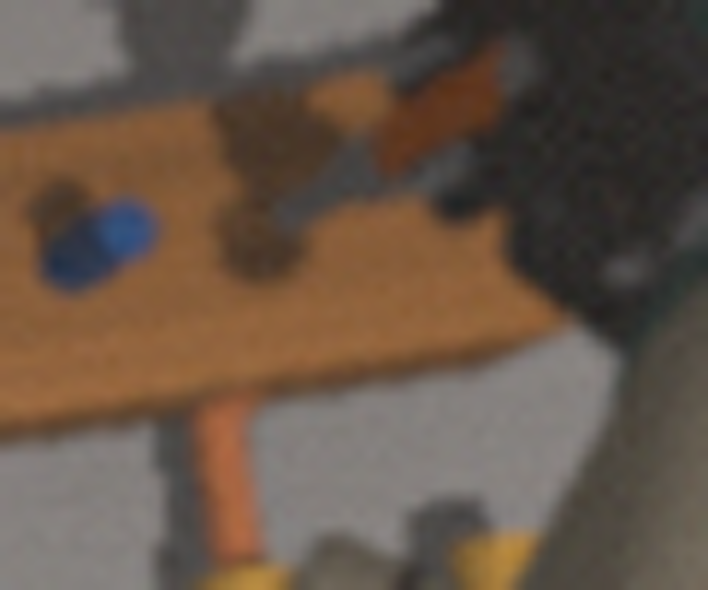

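```bash
python3 -c "
from cal import *
C=pickle.load(open('C.pkl','rb'))
for c,o,f,u in(('s',(400,285),590/50,(384,268)),('t',(450,140),590/50,(288,216))):
  for z in(55,75.2): print(c,np.round((proj(C[c],[607.3,-341.6,z])-np.array(o)+.5)*f-.5,1))
  print(back(C[c],T([u],o,f),75.2))
"
```

```text
s [[355.2 321.3]]
s [[374.5 265.3]]
[[ 608.76833174 -342.70054957   75.2       ]]
t [[257.  237.1]]
t [[287.9 219. ]]
[[ 607.97870879 -341.66758267   75.2       ]]
```

>>> step_arm(
  commands=[
    [[0,-1.2,6],[0,0,0],10],
    [[0,0,8],[0,0,0],10],
    [[0,0,8],[0,0,0],10],
    [[0,0,10],[0,0,0],10],
    [[0,0,10],[0,0,0],10],
    [[0,0,8],[0,0,0],10],
    [[0,0,5],[0,0,0],10],
    [[0,0,0],[0,0,0],10],
    [[0,0,0],[0,0,0],10],
  ],
)

```text
time: 73.93
ee_pos: [605.7, -341.6, 105.7]
tcp_rot: [-3.14, -0.001, 1.725]
wrist_force: [-0.4, 0.0, -2.3]
grip_width: 14.6
```

```bash
python3 go.py 606.7 -342.1 94.8 1.725
```

```text
t 73.93 pos [ 605.7 -341.6  105.7] rot [-3.1399e+00 -1.5000e-03  1.7250e+00] F [-0.4  0.  -2.3] w 14.6 q [ 0.3   0.86  0.32  1.48 -0.32  0.86  0.89]
turn [-0.1  -0.08  0.  ] then shift(target axes) [-0.7  0.9 10.9] shift(cur axes) [-0.7  0.9 10.9]
```

>>> step_arm(
  commands=[
    [[-0.3,0.8,4],[0,0,0],10],
    [[0,0,3.5],[0,0,0],10],
    [[0,0,2],[0,0,0],10],
    [[0,0,1],[0,0,0],10],
    [[0,0,0],[0,0,0],10],
    [[0,0,0],[0,0,0],10],
  ],
)

```text
time: 74.43
ee_pos: [606.7, -341.8, 95.6]
tcp_rot: [-3.14, -0.001, 1.725]
wrist_force: [0.3, -0.4, -1.2]
grip_width: 14.7
```

```bash
python3 go.py 606.7 -342.1 94.8 1.725; python3 snap.py J 450,140,510,190 390,265,460,335
```

```text
t 74.43 pos [ 606.7 -341.8   95.6] rot [-3.1404e+00 -1.2000e-03  1.7250e+00] F [ 0.3 -0.4 -1.2] w 14.7 q [ 0.3   0.87  0.32  1.49 -0.33  0.84  0.89]
turn [-0.07 -0.07  0.  ] then shift(target axes) [-0.3 -0.   0.8] shift(cur axes) [-0.3 -0.   0.8]
```

View pics/Js.png

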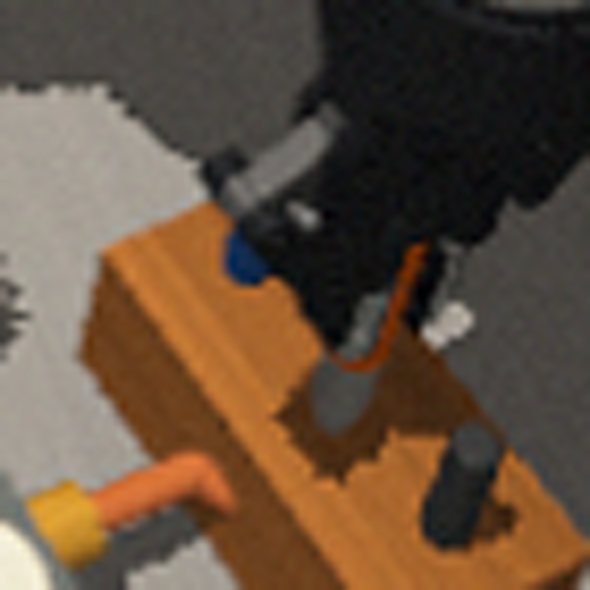

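>>> step_arm(
  commands=[
    [[0,0,0.7],[0,0,0],10],
    [[0,0,0],[0,0,0],10],
    [[0,0,0],[0,0,0],18],
    [[0,0,0],[0,0,0],26],
    [[0,0,0],[0,0,0],40],
    [[0,0,0],[0,0,0],55],
    [[0,0,0],[0,0,0],70],
    [[0,0,0],[0,0,0],85],
    [[0,0,0],[0,0,0],85],
    [[0,0,0],[0,0,0],85],
    [[0,0,-8],[0,0,0],85],
    [[0,0,-15],[0,0,0],85],
    [[0,0,-20],[0,0,0],85],
    [[0,0,-25],[0,0,0],85],
    [[0,0,-25],[0,0,0],85],
    [[0,0,-25],[0,0,0],85],
    [[0,0,-15],[0,0,0],85],
    [[0,0,0],[0,0,0],85],
  ],
)

```text
time: 76.03
ee_pos: [608.7, -343.5, 233.1]
tcp_rot: [3.136, 0.004, 1.725]
wrist_force: [0.2, -0.8, -0.8]
grip_width: 84.9
```

```bash
python3 go.py 400 -400 230 1.725; python3 snap.py L 430,130,530,260 330,245,490,365
```

```text
t 76.03 pos [ 608.7 -343.5  233.1] rot [3.1364 0.004  1.725 ] F [ 0.2 -0.8 -0.8] w 84.9 q [ 0.28  0.73  0.37  1.37 -0.28  1.09  0.85]
turn [0.3  0.23 0.  ] then shift(target axes) [ -23.8 -215.     3.1] shift(cur axes) [ -23.8 -215.     2.1]
```

View pics/Ls.png

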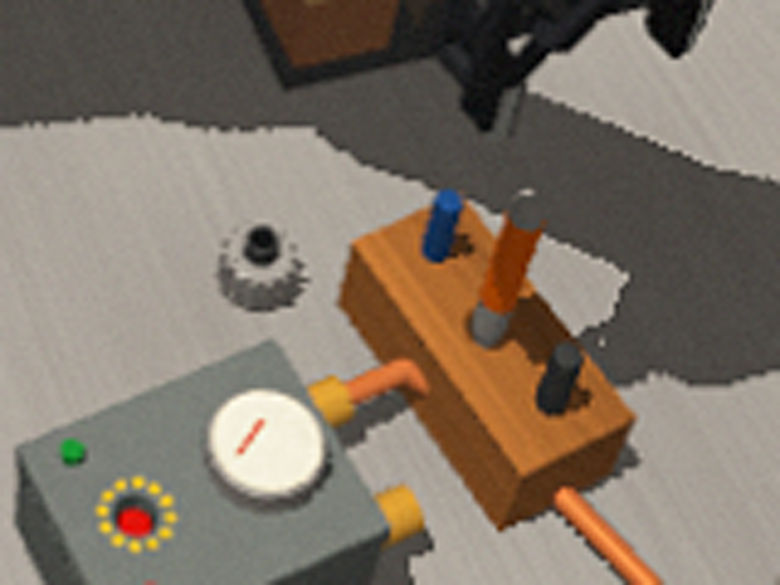

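>>> step_arm(
  commands=[
    [[-5,-10,0],[0,0,0],85],
    [[-10,-20,0],[0,0,0],85],
    [[-15,-25,0],[0,0,0],85],
    [[-15,-25,0],[0,0,0],85],
    [[-15,-25,0],[0,0,0],85],
    [[-15,-25,0],[0,0,0],85],
    [[-15,-25,0],[0,0,0],85],
    [[-15,-25,0],[0,0,0],85],
    [[-15,-25,0],[0,0,0],85],
    [[-15,-25,0],[0,0,0],85],
    [[-15,-25,0],[0,0,0],85],
    [[-10,-15,0],[0,0,0],85],
    [[-5,-8,0],[0,0,0],85],
    [[0,0,0],[0,0,0],85],
  ],
)

```text
time: 77.3
ee_pos: [353.7, -549.0, 227.0]
tcp_rot: [-3.138, -0.002, 1.72]
wrist_force: [-1.0, 0.1, -0.5]
grip_width: 84.8
```

```bash
python3 go.py 400 -400 230 1.725; python3 snap.py M; cp now.pkl M.pkl
python3 - <<'E'
import cv2,pickle
p,q=pickle.load(open('now.pkl','rb'))
cv2.imwrite('pics/m3.png',cv2.resize(p['image'][115:180,250:410],None,fx=5,fy=5,interpolation=cv2.INTER_CUBIC))
cv2.imwrite('pics/m4.png',cv2.resize(q['image'][125:265,330:440],None,fx=4.2,fy=4.2,interpolation=cv2.INTER_CUBIC))
E
```

```text
t 77.3 pos [ 353.7 -549.   227. ] rot [-3.1377e+00 -2.3000e-03  1.7202e+00] F [-1.   0.1 -0.5] w 84.8 q [ 0.75  0.66  0.36  1.52 -0.26  1.01  1.32]
turn [-0.22 -0.13 -0.27] then shift(target axes) [140.1  68.6  -3. ] shift(cur axes) [140.5  68.   -2.9]
```

View pics/Mt.png

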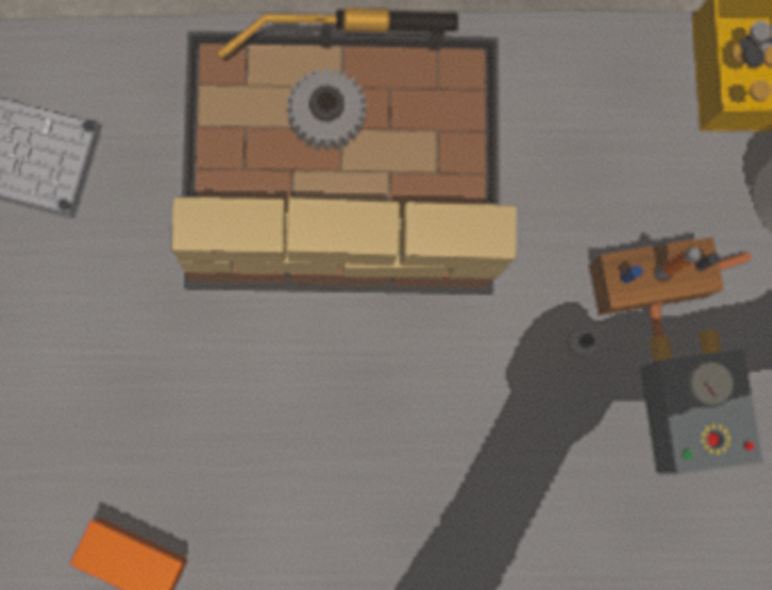

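View pics/m3.png

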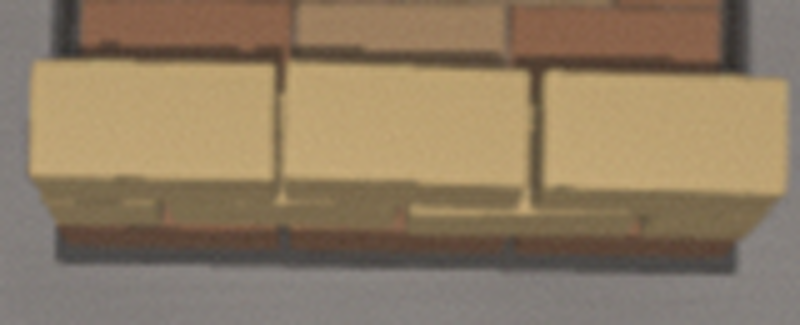

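View pics/m4.png

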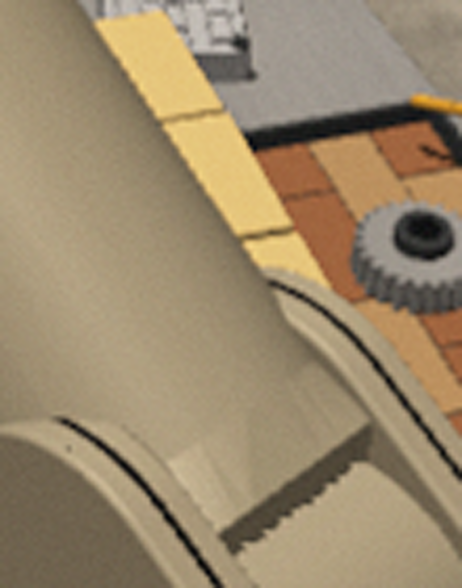

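View pics/Ms.png

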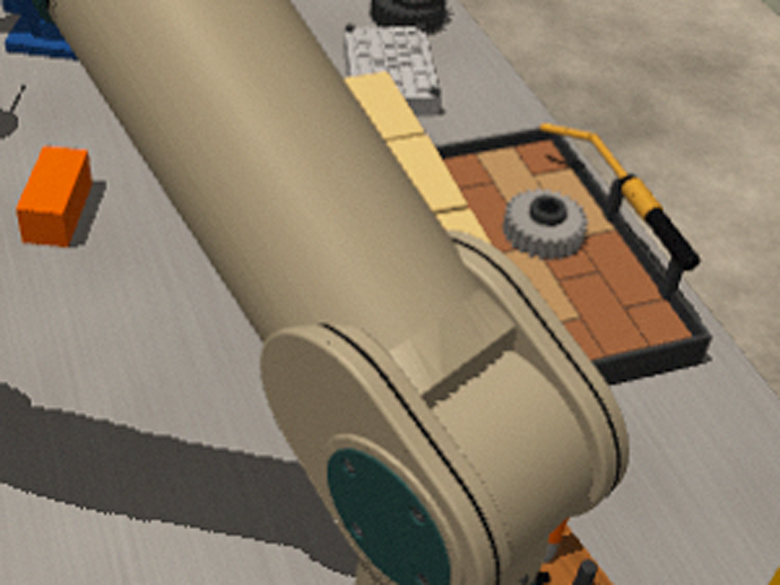

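Run:
```python
from cal import *
C=pickle.load(open("C.pkl","rb"))
A=T([(58,70),(741,82),(740,187),(57,177)],(250,125)); B=T([(130,62),(358,487),(262,502),(46,74)],(340,145))
def fit(L,z,hx,hy,x0):
    r=least_squares(lambda v:np.concatenate([(proj(P,rect(*v,z,hx,hy))-U).ravel() for P,U in L]),x0,x_scale=[1,1,.01]); return r.x
H=fit([(C["t"],A),(C["s"],B)],65,28.5,179,[634,33,-.04]); print("hearth",np.round(H,3))
for n,l in(("t",A),("s",B)): print(n,np.round(fit([(C[n],l)],65,28.5,179,H),3))
c,s=np.cos(H[2]),np.sin(H[2])
for n,x,y,a in(("full_r",631.4,-27.4,-.035),("full_l",638.6,93.9,-.044),("half_r",629.2,-117.5,-.042),("half_l",641.4,183.6,-.042),("t_l",640.2,154.2,-.042),("t_m",635.4,33.4,-.042),("t_r",629.9,-87.5,-.041)):
    d=np.array([x,y])-H[:2]; print(n,np.round([d[0]*c+d[1]*s,-d[0]*s+d[1]*c],1),round(a-H[2],3))
p2,q2=pickle.load(open("M.pkl","rb"))
for n,pts in(("t_l",[(33,60),(276,64),(275,183),(31,178)]),("t_m",[(287,64),(530,70),(524,189),(284,182)]),("t_r",[(546,71),(788,79),(786,195),(544,191)])):
    v=fit([(C["t"],T(pts,(250,115)))],179,28.5,58,[635,30,-.04]); d=v[:2]-H[:2]; print("img",n,np.round([d[0]*c+d[1]*s,-d[0]*s+d[1]*c],1),round(v[2]-H[2],3))
```

```text
hearth [ 6.35484e+02  3.42610e+01 -3.80000e-02]
t [ 6.35679e+02  3.43660e+01 -3.30000e-02]
s [ 6.35332e+02  3.39140e+01 -4.30000e-02]
full_r [ -1.8 -61.8] 0.003
full_l [ 0.9 59.7] -0.006
half_r [  -0.5 -151.9] -0.004
half_l [  0.3 149.5] -0.004
t_l [  0.2 120. ] -0.004
t_m [-0.1 -0.9] -0.004
t_r [  -1.  -121.9] -0.003
img t_l [-1.000e-01  1.192e+02] 0.003
img t_m [-0.1  0.1] -0.009
img t_r [  -1.1 -122.8] -0.004
```

```bash
python3 -c "
from workcell import workorder
print(workorder.sign_off())"
```

```text
the job is handed in; nothing more can be done
None
```

I built the wall, pressed the reset button, put the punch back in its stand and handed the job in at about 77 s of the 210 s allowed.

- **Wall:** All five whole bricks and both halves are placed. The second course is half, whole, whole, half, and the third course is three wholes over the joints. My final estimates put every piece within about 2 mm and 0.6° of its target. The largest offsets are the right second-course whole brick, about 1.8 mm towards the robot, and the right end pieces, 1–2 mm towards -y.
- **Knocked half:** The lower half was knocked aside during the run. I found it again in the images and placed it at the left end.
- **Reset button:** I lowered the punch tip until the travel stopped, at about the 5 mm depth, with the wrist force rising to 11 N. That is how I judged it fully down, because the button's position cannot be read directly. It had sprung back when I lifted off.
- **Punch:** It stands upright in its hole, seen in the side view after release. The arm then moved clear, and at the end the robot was touching nothing.
- **Other things:** The pinion looked unmoved in the final top picture. I did not look at the brush again after the last brick was placed; it was in its place just before that.
- **Disagreements:**
  - The two cameras disagreed by 2–6 mm in y, so I corrected them against the arm's own position.
  - The wall's measured yaw still differs by 0.6° between them.
  - The arm blocked the side view of the wall's lower courses in the final picture. That last check rests on the top view and earlier pictures.

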